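# Unstack ground V-blocks from a latched hold-down jig

### The arm

A 6-joint arm with a two-finger parallel gripper is mounted at the origin on a cart in front of the work surface, level with it; the furniture and walls round the work are solid. World frame = base frame: x ahead of the robot, y to its left, z up, the work surface at z = 0. Lengths are in m, angles in degrees, forces in N, time in s.
With the tool pointing down it reaches from about 0.35 to 0.875 m from the base axis. Payload 4.2 kg.
Tool frame: the origin (TCP) lies at the very end of the fingers, on their centre line; the grasp point (between the pads) lies 19 mm behind it; z points along the fingers, y is the direction in which the jaws open and shut (so a half turn about z gives the same grasp; the last joint's range is limited). The gripper opens to 85 mm and grips with 20 to 120 N. Pads are 22 mm wide; open, the fingers measure 114 mm over their backs; the gripper's body (76 mm by 85 mm) begins 54 mm behind the grasp point. The pads swing forward as they close: fully open they stand 13 mm farther back than shut.
Start: joints at [-51.36, 22.042, 0.453, 0, -68.411, -14.817], TCP at [0.252, -0.572, 0.206] pointing down, gripper open.
Joint ranges: [-179.83, 179.83], [-69.29, 118.12], [-61.27, 80.66], [-181.25, 117.63], [-171.15, -9.14], [-177.46, 177.46]. Speed limits (degrees/s): [159.86, 159.86, 180, 180, 180, 180].

### API

Orientations are given as [roll, pitch, yaw] about the fixed x, y, z axes, in that order (R = Rz(yaw) Ry(pitch) Rx(roll)).
In Python, from workcell import ctrl gives the robot as it stands.
- The arm moves only by the tool send_rows, never from a script. Its argument "rows" is one flat list of numbers, 7 for each row, row after row: the opening, from 0 (shut) to 1 (fully open), then the shift along the tool's x, y, z normalised to -1 to 1, where 1 is 0.25 m, then the turn, a rotation vector about the tool's x, y, z normalised to -1 to 1, where 1 is pi rad. In form: [claw, tx, ty, tz, wx, wy, wz, claw, tx, ty, tz, wx, wy, wz, ...]. A call has 1 to 5 rows; each row is the pose to reach, as a shift and turn from the pose measured when the call began, along the tool's axes at that moment, turning the shorter way round; what a row does not reach only later rows make up. A row lasts 1/12 s, in which the tool goes at most 41.7 mm and 7.16 degrees, less where a joint would pass 70% of its speed; a pose out of reach is approached as far as the arm can. A call with a number of a shift or a turn outside -1 to 1 is refused whole. A call with a gripper value outside its range is refused whole. The fingers move at their own pace and stop on an object; the grip force is fixed at half the most. Time passes only in rows, so rows that repeat a pose let the fingers close. It gives the time, the measured TCP pose, the force and the opening at its end, in the units of the state.
- ctrl.sense(): the state, without advancing time (a new reading comes with each control period).
- ctrl.camera(name): name is "side" or "top"; returns a dict with "frame" (480x640x3 uint8, blue, green, red), "fx", "fy", "cx", "cy" (pixels), "D" ([k1, k2, p1, p2, k3] as OpenCV has them; the pictures are not rectified), "world_from_camera" (4x4, takes a point from camera to world coordinates). Camera axes: x right, y down, z forward; pixel columns grow to the right and rows downward; lengths in m; the calibration is good to about 2 mm. A picture is of the moment at which its call begins. There is no depth.
- ctrl.job_done(): hands the job in, once; it reports no verdict.
Trained networks look in a picture, given as the dict that the camera call returned (one of the last four; its "shot" number tells which), for a name from the list of things; names that differ only in an ending like _2 or _b are one class to them, and where a whole thing is asked for, a point or a joint stands for the part that bears it (a point fixed in the world has none). Each returns a list of dicts, best first, with "confidence" (0 to 1); they miss things now and then, are a little off and sometimes report something else, mostly with a low value. They report only what shows in the picture. A call takes as long as a camera call. They do not tell look-alikes from the thing itself.
- ctrl.look_for(picture, name): "centre" ([column, row] in pixels, amid what is visible of it).
- ctrl.regions_of(picture, name): "pixels" (480x640 bool, what is visible of it) and "centre" ([column, row] in pixels, amid what is visible of it).
The state is a dict: "time_s": time; "joints": joint angles; "dq": joint speeds; "effort": joint torques, N m; "tool_pos": TCP position; "ee_rot": TCP orientation; "force": force on the tool from outside, world axes, zero at the start; "moment": the same for the moment, N m; "gripper_width": finger opening in m.
Only numpy, scipy, OpenCV 4.12 (cv2) and the standard library are available. Lean on these libraries where they do the work, as an engineer would, in place of code of your own. Each camera call takes 0.05 s, during which the arm holds its last target.

### The job

Pinch the red latch tab on the hold-down's grip and slide the hold-down towards you to the far notch so that it locks there clear of the stack. Then unload the stack: set every V-block flat on the floor of the aluminium tray, side by side (on whichever face), and lay both brown spacer plates squarely one on the other on the wooden rest. Last, with the tab pressed again, bring the hold-down back to the middle notch and let it lock there; leave the tape measure and the tin alone.

Things in the scene. Friction and masses are not known exactly. Their poses are not given: they have to be found in the camera images.
- stack_jig: grey fixed jig. Origin on the bench under the stack's middle; x along the stack to the left, y towards the robot. Undersides from below, mm (all within 4 mm, y 0): plate_1 z 30 on two white 40 x 40 pads at x = -62, +62; block_1, block_2 z 38 at x = -62, +62; plate_2 z 78; one to three of block_3, 4, 5 z 86 at x = -68, 0, +68. The rail and its 72 mm high notched bar run along y at x = -150, y -47 to +181
- clamp_slide (a joint): m moved by the aluminium hold-down carriage towards jig +y: 0 = first notch, its arm over the stack; 0.065 middle notch; 0.130 far notch, arm clear (yellow marks at the notches). Arm 26 mm wide, along jig x, from 133 to 150 mm above the bench. Slides with 2 N friction, only while the tab is pressed; 1.5 mm play in a notch
- latch_tab (a joint): how far the red latch tab is pressed, m: 0 = out (pawl in a notch, carriage locked), 0.008 = fully in; the pawl is free beyond 0.006. 3 N to start, 8 N to press fully; springs back out when let go. Let go between notches it stays about 0.006 in and snaps out when the carriage comes to a notch
- clamp_grip (a point): middle of the pinch grip on top of the carriage, 172 mm above the bench, jig axes, moves with the carriage. Fixed black block on the left (face at jig x +18.5 mm), red tab on the right (face at -18.5 mm, pressed in -10.5). 30 mm wide in y, 151 to 193 mm above the bench, higher than all else on the jig. Pinch from above, fingers closing along jig x: that presses the tab
- plate_rest: loose wooden rest for the plate pile, 210 mm long along its x, 0.6 kg; two cross battens 40 mm wide in y, 36 mm in x, at x = -70 and +70 mm, tops 20 mm above its underside. Origin at the centre of its underside. Plates lie on it lengthwise, one on the other
- parts_tray: loose open aluminium tray, 260 x 200 x 36 mm outside (x by y by z) on a 16 mm rubber foot rim, walls 4 mm thick, 0.8 kg, empty at the start. Origin on the bench under its centre; inside floor 20 mm above the bench, rim 36 mm
- tape_measure: yellow tape measure 34 x 78 x 60 mm standing at the back; a bystander
- grease_tin: green round tin, 70 mm across, 64 mm high, at the back; a bystander
- block_1: steel V-block 60 x 50 x 40 mm (x by y by z), about 0.45 kg, V groove up; origin at the centre of its underside, z up; grip it across its 50 mm (y) sides. Lower layer of the stack at the start.
- block_2: steel V-block 60 x 50 x 40 mm (x by y by z), about 0.45 kg, V groove up; origin at the centre of its underside, z up; grip it across its 50 mm (y) sides. Lower layer of the stack at the start.
- block_3: steel V-block 60 x 50 x 40 mm (x by y by z), about 0.45 kg, V groove up; origin at the centre of its underside, z up; grip it across its 50 mm (y) sides. Top layer at the start; may be absent.
- block_4: steel V-block 60 x 50 x 40 mm (x by y by z), about 0.45 kg, V groove up; origin at the centre of its underside, z up; grip it across its 50 mm (y) sides. Top layer at the start; may be absent.
- block_5: steel V-block 60 x 50 x 40 mm (x by y by z), about 0.45 kg, V groove up; origin at the centre of its underside, z up; grip it across its 50 mm (y) sides. Top layer at the start; may be absent.
- plate_1: brown rigid spacer plate 200 x 56 x 8 mm (x by y by z), about 0.14 kg, flat on both sides; origin at the centre of its underside, long along its own x. At the bottom of the stack at the start.
- plate_2: brown rigid spacer plate 200 x 56 x 8 mm (x by y by z), about 0.14 kg, flat on both sides; origin at the centre of its underside, long along its own x. Between the two layers of blocks at the start.
Not all that is in view belongs to the job. What is shaped like the block_5 but turquoise is not meant.

How it is judged (in metres and radians):
On the way, in this order (a step that is already met when the one before it is completed fails the run):
1. the hold-down is locked in the far notch, tab out (value of joint clamp_slide between 0.127 and 0.133 m and value of joint latch_tab below 0.002 m), for 0.2 s.
2. all V-blocks lie flat in the tray and both plates lie piled on the rest (x of block_1 in the frame of parts_tray between -0.126 and 0.126 m and y of block_1 in the frame of parts_tray between -0.096 and 0.096 m and ((z of block_1 in the frame of parts_tray below 0.032 m and angle between block_1's own z axis and vertical below 0.15 rad) or (z of block_1 in the frame of parts_tray below 0.06 m and angle between block_1's own z axis and vertical between 1.42 and 1.72 rad) or (z of block_1 in the frame of parts_tray below 0.07 m and angle between block_1's own z axis and vertical above 2.99 rad)) and x of block_2 in the frame of parts_tray between -0.126 and 0.126 m and y of block_2 in the frame of parts_tray between -0.096 and 0.096 m and ((z of block_2 in the frame of parts_tray below 0.032 m and angle between block_2's own z axis and vertical below 0.15 rad) or (z of block_2 in the frame of parts_tray below 0.06 m and angle between block_2's own z axis and vertical between 1.42 and 1.72 rad) or (z of block_2 in the frame of parts_tray below 0.07 m and angle between block_2's own z axis and vertical above 2.99 rad)) and x of block_3 in the frame of parts_tray between -0.126 and 0.126 m and y of block_3 in the frame of parts_tray between -0.096 and 0.096 m and ((z of block_3 in the frame of parts_tray below 0.032 m and angle between block_3's own z axis and vertical below 0.15 rad) or (z of block_3 in the frame of parts_tray below 0.06 m and angle between block_3's own z axis and vertical between 1.42 and 1.72 rad) or (z of block_3 in the frame of parts_tray below 0.07 m and angle between block_3's own z axis and vertical above 2.99 rad)) and x of block_4 in the frame of parts_tray between -0.126 and 0.126 m and y of block_4 in the frame of parts_tray between -0.096 and 0.096 m and ((z of block_4 in the frame of parts_tray below 0.032 m and angle between block_4's own z axis and vertical below 0.15 rad) or (z of block_4 in the frame of parts_tray below 0.06 m and angle between block_4's own z axis and vertical between 1.42 and 1.72 rad) or (z of block_4 in the frame of parts_tray below 0.07 m and angle between block_4's own z axis and vertical above 2.99 rad)) and x of block_5 in the frame of parts_tray between -0.126 and 0.126 m and y of block_5 in the frame of parts_tray between -0.096 and 0.096 m and ((z of block_5 in the frame of parts_tray below 0.032 m and angle between block_5's own z axis and vertical below 0.15 rad) or (z of block_5 in the frame of parts_tray below 0.06 m and angle between block_5's own z axis and vertical between 1.42 and 1.72 rad) or (z of block_5 in the frame of parts_tray below 0.07 m and angle between block_5's own z axis and vertical above 2.99 rad)) and horizontal distance between each of plate_1, plate_2 and plate_rest below 0.02 m and angle between the x axis of each of plate_1, plate_2 and the x axis of plate_rest, either way round below 0.15 rad and angle between each of plate_1, plate_2's own z axis and vertical below 0.08 rad and z of plate_1 in the frame of plate_rest between 0.017 and 0.033 m and z of plate_2 in the frame of plate_rest between 0.017 and 0.033 m), for 0.2 s.
3. the hold-down is locked in the middle notch, tab out (value of joint clamp_slide between 0.062 and 0.068 m and value of joint latch_tab below 0.002 m), for 0.2 s.
At the end, for the whole second after the job is handed in: Hold-down within 3 mm of the middle notch, tab out; every V-block inside the tray, flat on its floor (0.15 rad), none on another; both plates flat on the rest, one on the other, within 20 mm and 0.15 rad of it; all at rest (all of step 2 and all of step 3 and linear speed of each of block_1, block_2, block_3, block_4, block_5, plate_1, plate_2 below 0.02 m/s); the robot touches nothing.
It fails at once if the tape measure or the tin is pushed more than 30 mm (distance of any of tape_measure, grease_tin from where it was at the start of the episode above 0.03 m).
Of block_3, block_4, block_5 only 1 to 3 are there at a start; the rules pass over those that are not, and their reading is None.
At some moment in a run one of parts_tray may be knocked a few centimetres aside while the robot is not near it.
Once in a run the grip may slacken for a moment while it holds something.
It also fails if it takes over 210 s, if anything falls off the work surface, if the arm or the gripper's body presses on something with over 40 N, if the wrist force passes 120 N, or if a joint passes its speed limit or range.

## Working session

There is one attempt and no reset: what is moved stays moved. The work goes in short steps, Python scripts to look and compute and a tool call to move; the robot and the scene stay as the last step left them, time stands still between calls to the robot, and variables do not carry over. Pictures are saved under pics/ and viewed, and the job is handed in when it is done.

Besides the shell and the picture viewer there is one more tool, called after ">>>" as name(argument=value, ...), one argument or row to a line, values as JSON. send_rows: Moves the arm, as the interface text tells. Its arguments: {"type":"object","properties":{"rows":{"type":"array"}},"required":["rows"]}

```bash
ls -la; mkdir -p pics
cat > h.py <<'E'
import sys; sys.path.insert(0,'.')
import numpy as np, cv2
from scipy.spatial.transform import Rotation as R
from workcell import ctrl
def save(p,name,crop=None,scale=1):
    f=p["frame"]
    if crop: x0,y0,x1,y1=crop; f=f[y0:y1,x0:x1]
    if scale!=1: f=cv2.resize(f,None,fx=scale,fy=scale,interpolation=cv2.INTER_CUBIC)
    cv2.imwrite('pics/'+name+'.png',f)
def KD(p): return np.array([[p["fx"],0,p["cx"]],[0,p["fy"],p["cy"]],[0,0,1]]),np.array(p["D"],float)
def pix2z(p,uv,z):
    K,D=KD(p); uv=np.array(uv,float).reshape(-1,1,2)
    n=cv2.undistortPoints(uv,K,D).reshape(-1,2)
    T=np.array(p["world_from_camera"]); d=np.c_[n,np.ones(len(n))]@T[:3,:3].T; o=T[:3,3]
    return o+d*((z-o[2])/d[:,2])[:,None]
def proj(p,X):
    K,D=KD(p); T=np.linalg.inv(np.array(p["world_from_camera"]))
    return cv2.projectPoints(np.array(X,float).reshape(-1,1,3),cv2.Rodrigues(T[:3,:3])[0],T[:3,3],K,D)[0].reshape(-1,2)
def st():
    s=ctrl.sense(); print({k:np.round(s[k],4).tolist() for k in("time_s","tool_pos","ee_rot","force","gripper_width","joints")}); return s
def rel(target,yaw=None,rpy=None):
    """shift normalised & turn normalised for target world pos, tool pointing down with tool-yaw"""
    s=ctrl.sense(); Rt=R.from_euler('xyz',s["ee_rot"],degrees=True)
    d=Rt.inv().apply(np.array(target)-np.array(s["tool_pos"]))/0.25
    if rpy is None: return np.round(d,4)
    w=(Rt.inv()*R.from_euler('xyz',rpy,degrees=True)).as_rotvec()/np.pi
    return np.round(d,4),np.round(w,4)
E
python3 - <<'E'
from h import *
s=st()
for n in("side","top"):
    p=ctrl.camera(n); save(p,n+"0"); print(n,p["fx"],p["cx"],p["cy"],p["D"],np.round(p["world_from_camera"],3).tolist())
E
```

```text
total 12
drwxr-xr-x  3 agent agent 4096 Dec  6 12:49 .
drwxr-xr-x 23 root  root  4096 Dec  6 12:49 ..
drwxr-xr-x  2 agent agent 4096 Dec  6 12:49 pics
{'time_s': 0.0, 'tool_pos': [0.2522, -0.5712, 0.2051], 'ee_rot': [179.877, -0.003, -156.1882], 'force': [-0.1556, -0.2923, -0.7342], 'gripper_width': 0.0856, 'joints': [-51.3584, 22.0905, 0.3814, -0.0308, -68.4106, -14.8184]}
side 588.7511032220623 315.9931545016916 236.1958192376546 [-0.01624677  0.          0.          0.          0.        ] [[-0.631, -0.42, 0.652, -0.156], [-0.776, 0.331, -0.537, 0.548], [0.01, -0.845, -0.535, 0.729], [0.0, 0.0, 0.0, 1.0]]
top 484.6492288373864 316.97807491359436 246.63984743318144 [0.03561216 0.         0.         0.         0.        ] [[-0.019, -0.994, 0.106, 0.461], [-1.0, 0.019, -0.004, -0.059], [0.002, -0.106, -0.994, 1.213], [0.0, 0.0, 0.0, 1.0]]
```

View pics/side0.png

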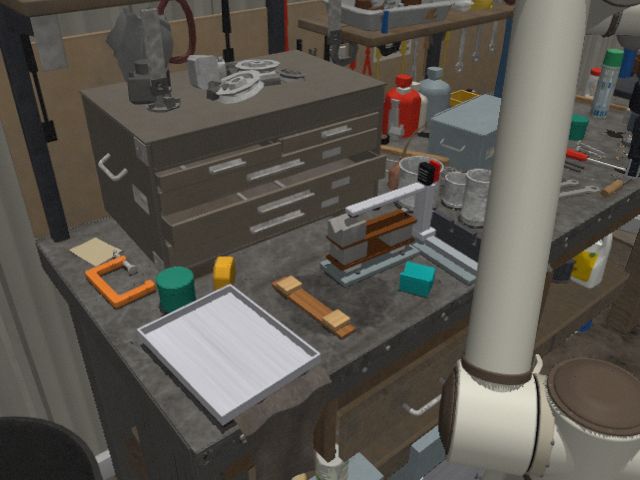

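View pics/top0.png

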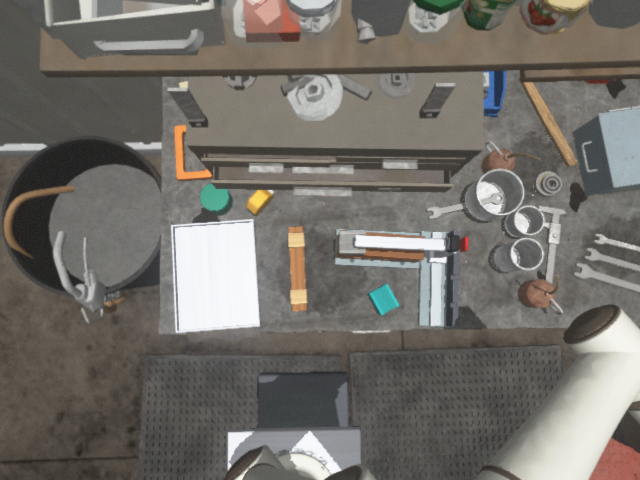

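The side view shows the jig at (370,245), the rest at (313,305), the tray at (228,350), the tape at (224,272), the tin at (177,290) and the turquoise decoy at (417,279). Next I'll run the detectors and enlarge the stack.

Run:
```python
from h import *
t=ctrl.camera("top"); s=ctrl.camera("side")
save(t,"top_c",(320,215,480,335),5); save(s,"side_c",(300,150,500,300),4)
for p,nm in((t,"top"),(s,"side")):
    for n in ["clamp_grip","stack_jig","plate_rest","parts_tray","block_3","plate_1","tape_measure","grease_tin"]:
        print(nm,n,[(np.round(d["centre"],1).tolist(),round(d["confidence"],2)) for d in ctrl.look_for(p,n)][:6])
```

```text
top clamp_grip [([423.4, 242.0], 0.93)]
top stack_jig [([432.1, 261.6], 0.55)]
top plate_rest [([295.9, 268.9], 0.58), ([364.0, 257.9], 0.37)]
top parts_tray [([211.3, 276.9], 0.56)]
top block_3 [([348.4, 244.0], 0.61)]
top plate_1 [([396.1, 249.2], 0.74), ([359.4, 255.2], 0.51)]
top tape_measure [([213.8, 202.2], 0.74), ([260.0, 202.2], 0.6)]
top grease_tin [([217.0, 197.6], 0.93)]
side clamp_grip [([418.8, 198.4], 0.56)]
side stack_jig [([425.5, 241.0], 0.73)]
side plate_rest [([314.6, 309.6], 0.66)]
side parts_tray [([227.4, 353.3], 0.69)]
side block_3 [([349.9, 253.2], 0.78), ([345.8, 229.8], 0.71), ([416.7, 279.7], 0.64), ([401.0, 233.9], 0.6)]
side plate_1 [([371.7, 251.5], 0.95), ([384.0, 226.6], 0.6)]
side tape_measure [([224.6, 272.2], 0.98)]
side grease_tin [([175.6, 288.5], 0.87), ([222.8, 273.7], 0.52)]
```

View pics/top_c.png

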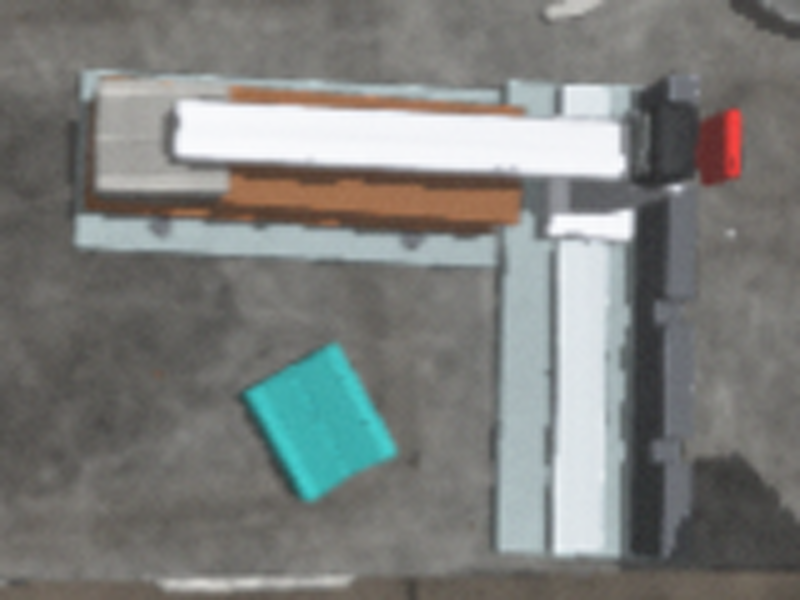

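View pics/side_c.png

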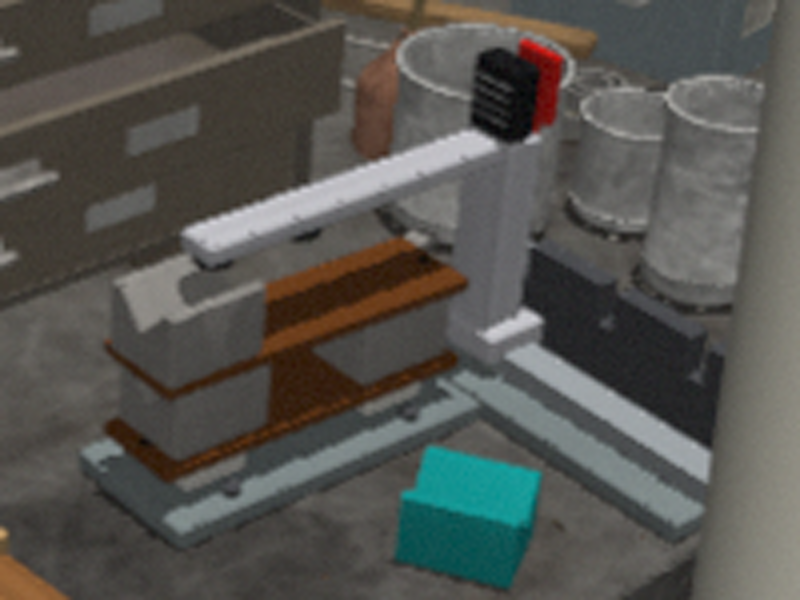

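```bash
cat > fit.py <<'E'
from h import *
from scipy.optimize import least_squares
t=ctrl.camera("top"); s=ctrl.camera("side")
T=lambda u,v:(320+u/5,215+v/5); S=lambda u,v:(300+u/4,150+v/4)
obs=[(t,T(523,105),(-.1,-.028,.086)),(t,T(520,222),(-.1,.028,.086)),
(s,S(172,386),(.1,.028,.086)),(s,S(468,280),(-.1,.028,.086)),(s,S(107,345),(.1,-.028,.086)),
(s,S(172,470),(.1,.028,.038)),(s,S(107,425),(.1,-.028,.038)),(s,S(457,356),(-.1,.028,.038)),
(t,T(95,80),(.098,-.025,.126)),(t,T(93,192),(.098,.025,.126))]
def W(q,X): 
    c,sn=np.cos(q[2]),np.sin(q[2]); return np.array([q[0]+c*X[0]-sn*X[1],q[1]+sn*X[0]+c*X[1],X[2]])
def res(q): return np.concatenate([proj(p,W(q,X))[0]-np.array(u) for p,u,X in obs])
q=least_squares(res,[.47,-.17,np.pi/2],loss='soft_l1').x
if __name__=="__main__":
    print(q[:2],np.degrees(q[2])); print(np.round(res(q).reshape(-1,2),1))
    for c in [(-.15,0,.172),(-.1315,0,.193),(-.1685,0,.193),(-.1315,.015,.193),(-.1315,-.015,.193)]: print(c,W(q,c),proj(t,W(q,c)),proj(s,W(q,c)))
    a=t["frame"].copy()
    for pt,nm in [(t,"t"),(s,"s")]:
        f=pt["frame"].copy(); f=cv2.resize(f,None,fx=4,fy=4)
        P=[(x,y,z) for z in(.086,.126) for x,y in((.098,-.025),(.098,.025),(.038,.025),(.038,-.025))]+[(x,y,z) for z in(.151,.193) for x in(-.1315,-.1685) for y in(-.015,.015)]+[(x,y,.072) for x in(-.15,) for y in(-.047,.181)]
        for X in P:
            u=proj(pt,W(q,X))[0]*4; cv2.circle(f,tuple(int(v) for v in u),3,(255,0,255),-1)
        f=f[600:1200,1200:2000] if nm=="s" else f[820:1360,1260:1960]
        cv2.imwrite(f"pics/fit_{nm}.png",f)
E
python3 fit.py
```

```text
[ 0.5803753  -0.21264977] 86.41607097263443
[[-0.6 -0.1]
 [-0.5  0.4]
 [ 0.3  2.1]
 [ 0.  -0.7]
 [-0.2 -0.1]
 [-0.5  0.9]
 [-0.7 -0.6]
 [ 0.5 -0.8]
 [ 1.2  0.2]
 [ 0.8 -0.2]]
(-0.15, 0, 0.172) [ 0.57099871 -0.36235642  0.172     ] [[455.83509703 244.66051531]] [[428.91775172 172.53366701]]
(-0.1315, 0, 0.193) [ 0.57215516 -0.3438926   0.193     ] [[449.88959087 243.18681637]] [[423.73567183 165.74158657]]
(-0.1685, 0, 0.193) [ 0.56984227 -0.38082024  0.193     ] [[467.50845258 243.93731616]] [[436.21606332 161.51836236]]
(-0.1315, 0.015, 0.193) [ 0.55718449 -0.34295494  0.193     ] [[449.78997093 250.24329368]] [[428.80081482 168.31329304]]
(-0.1315, -0.015, 0.193) [ 0.58712582 -0.34483026  0.193     ] [[449.99088585 236.15203143]] [[418.75301593 163.21213179]]
```

View pics/fit_t.png

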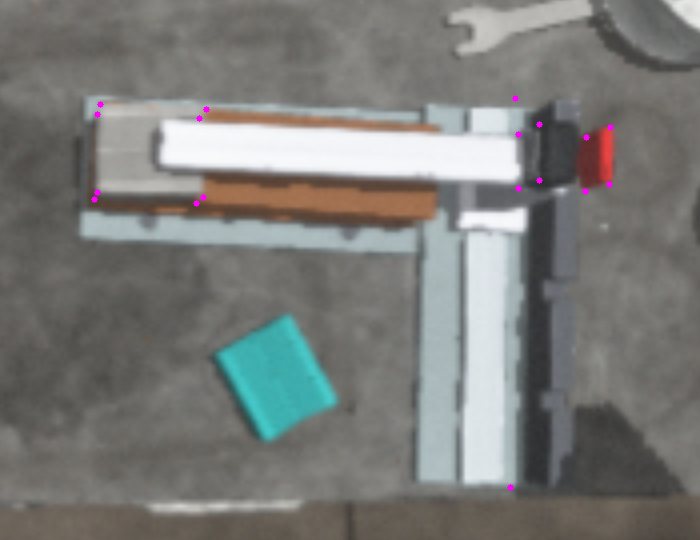

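View pics/fit_s.png

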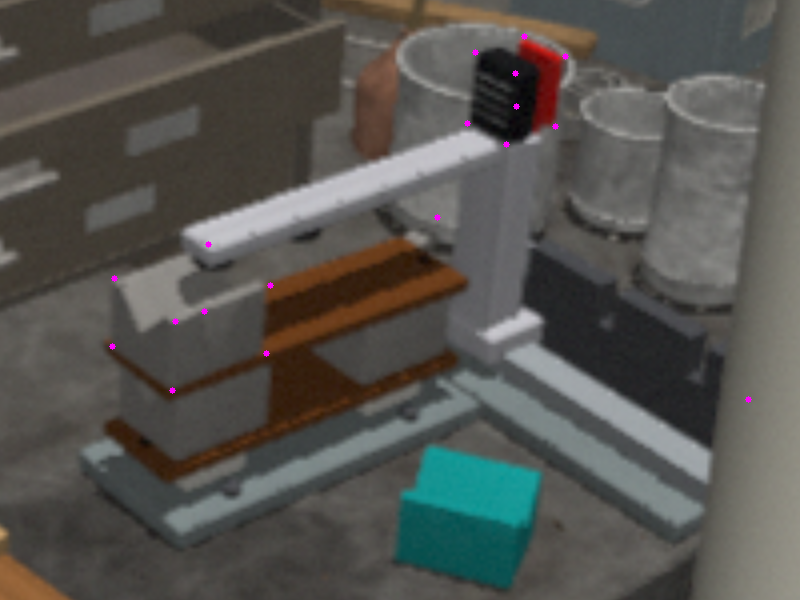

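Only one top-layer block is present, at x=+68. The turquoise block at (417,279) in the side view is the decoy and not in the stack. The jig fit is good: the red tab's corners line up in both views. Moving to above the grip.

```bash
cat >> h.py <<'E'
QJ=(0.5804,-0.2126,np.radians(86.42))
def J(x,y,z,q=QJ):
    c,s=np.cos(q[2]),np.sin(q[2]); return np.array([q[0]+c*x-s*y,q[1]+s*x+c*y,z])
def go(target,yaw,n=None):
    d,w=rel(target,rpy=(180,0,yaw)); print("go",np.round(target,4),yaw,"->",d.tolist(),w.tolist(),"dist",np.round(np.linalg.norm(d)*.25,3)); return d,w
E
python3 - <<'E'
from h import *
st(); go([.252,-.571,.275],-156.2)
go(np.r_[J(-.146,0,0)[:2],.275],176.4)
t=ctrl.camera("top"); print(pix2z(t,[(320,188),(480,190),(495,175)],.1),pix2z(t,[(320,150),(470,150)],.28))
E
```

```text
{'time_s': 1.1, 'tool_pos': [0.2525, -0.5717, 0.2062], 'ee_rot': [-180.0, -0.0015, -156.1767], 'force': [0.8696, 0.4648, 0.0037], 'gripper_width': 0.0852, 'joints': [-51.3599, 22.0408, 0.4527, 0.0015, -68.4122, -14.8174]}
go [ 0.252 -0.571  0.275] -156.2 -> [0.0005, 0.0034, -0.2751] [-0.0, -0.0, 0.0001] dist 0.069
go [ 0.5713 -0.3583  0.275 ] 176.4 -> [-1.5114, 0.2658, -0.2751] [-0.0, -0.0, 0.1524] dist 0.39
[[ 0.71792961 -0.07303096  0.1       ]
 [ 0.7055268  -0.44554164  0.1       ]
 [ 0.7403623  -0.48214297  0.1       ]] [[ 0.75274566 -0.07228541  0.28      ]
 [ 0.74647266 -0.3675877   0.28      ]]
```

>>> send_rows(
  rows=[1, 0, 0, -0.28, 0, 0, 0, 1, 0, 0, -0.28, 0, 0, 0, 1, -0.75, 0.13, -0.28, 0, 0, 0.15, 1, -0.75, 0.13, -0.28, 0, 0, 0.15, 1, -0.75, 0.13, -0.28, 0, 0, 0.15],
)

```text
time_s: 1.57
tool_pos: [0.3518, -0.5058, 0.277]
ee_rot: [-179.9, 0.1, -177.0]
force: [0.5, -0.7, -0.4]
gripper_width: 0.0854
```

Run:
```python
from h import *
st(); go(np.r_[J(-.146,0,0)[:2],.275],176.4)
```

```text
{'time_s': 1.5667, 'tool_pos': [0.3518, -0.5058, 0.277], 'ee_rot': [-179.9431, 0.0779, -176.9916], 'force': [0.527, -0.7114, -0.4338], 'gripper_width': 0.0854, 'joints': [-40.1536, 18.9579, 5.9411, -0.0122, -76.8874, -46.8353]}
go [ 0.5713 -0.3583  0.275 ] 176.4 -> [-0.9078, 0.543, 0.0088] [-0.0003, 0.0005, 0.0367] dist 0.264
```

>>> send_rows(
  rows=[1, -0.9078, 0.543, 0.0088, 0, 0, 0.0367, 1, -0.9078, 0.543, 0.0088, 0, 0, 0.0367, 1, -0.9078, 0.543, 0.0088, 0, 0, 0.0367, 1, -0.9078, 0.543, 0.0088, 0, 0, 0.0367, 1, -0.9078, 0.543, 0.0088, 0, 0, 0.0367],
)

```text
time_s: 1.98
tool_pos: [0.5243, -0.3894, 0.2756]
ee_rot: [-179.9, 0.1, 176.4]
force: [0.1, -1.2, -0.0]
gripper_width: 0.0854
```

Run:
```python
from h import *
st(); go(np.r_[J(-.146,0,0)[:2],.275],176.4)
```

```text
{'time_s': 1.9833, 'tool_pos': [0.5243, -0.3894, 0.2756], 'ee_rot': [-179.9378, 0.1085, 176.4084], 'force': [0.1256, -1.1788, -0.0107], 'gripper_width': 0.0854, 'joints': [-22.4248, 22.8071, 11.4573, 0.0244, -78.5274, -71.1716]}
go [ 0.5713 -0.3583  0.275 ] 176.4 -> [-0.1796, 0.1359, 0.0026] [-0.0003, 0.0006, 0.0] dist 0.056
```

>>> send_rows(
  rows=[1, -0.18, 0.136, 0, 0, 0, 0, 1, -0.18, 0.136, 0, 0, 0, 0, 1, -0.18, 0.136, 0, 0, 0, 0],
)

```text
time_s: 2.23
tool_pos: [0.5744, -0.3555, 0.2743]
ee_rot: [-180.0, 0.1, 176.7]
force: [0.3, -0.0, -0.6]
gripper_width: 0.0853
```

Run:
```python
from h import *
st(); go(J(-.146,0,.16),176.4)
t=ctrl.camera("top");s=ctrl.camera("side")
save(s,"s1",(340,100,500,260),4); save(t,"t1",(360,180,520,300),5)
```

```text
{'time_s': 2.2333, 'tool_pos': [0.5744, -0.3555, 0.2743], 'ee_rot': [-179.9813, 0.0621, 176.6816], 'force': [0.2536, -0.0029, -0.5515], 'gripper_width': 0.0853, 'joints': [-18.0654, 25.2343, 15.0583, 0.0023, -79.7593, -75.2534]}
go [ 0.5713 -0.3583  0.16  ] 176.4 -> [0.0125, -0.0119, 0.4571] [-0.0001, 0.0003, 0.0016] dist 0.114
```

View pics/s1.png

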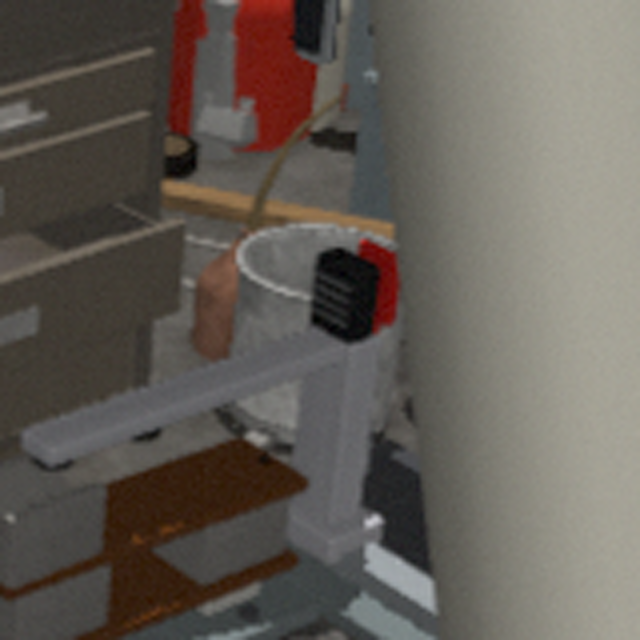

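View pics/t1.png

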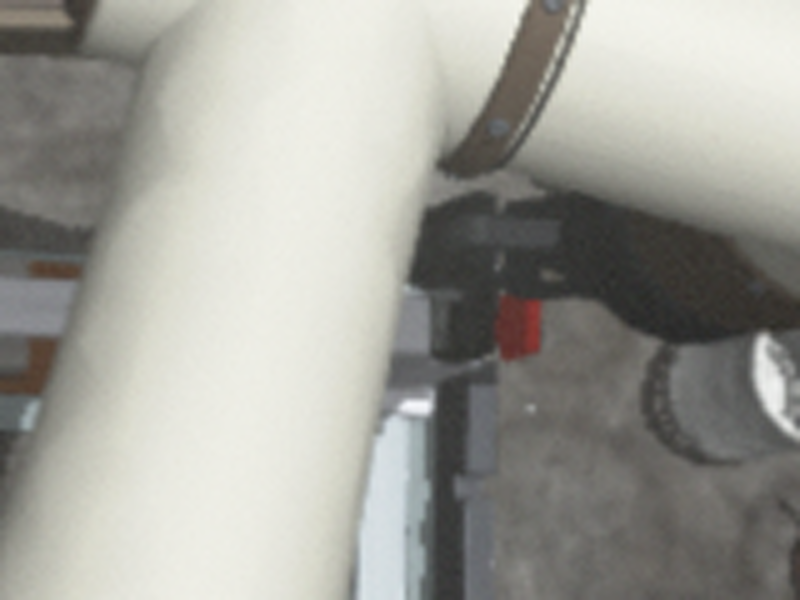

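The side view shows the black grip block at crop (345,295) and the red tab at (378,285), with the gripper above them. Descending.

>>> send_rows(
  rows=[1, 0.0125, -0.0119, 0.25, 0, 0, 0, 1, 0.0125, -0.0119, 0.25, 0, 0, 0, 1, 0.0125, -0.0119, 0.4571, 0, 0, 0.0016, 1, 0.0125, -0.0119, 0.4571, 0, 0, 0.0016, 1, 0.0125, -0.0119, 0.4571, 0, 0, 0.0016],
)

```text
time_s: 2.75
tool_pos: [0.5649, -0.3609, 0.1572]
ee_rot: [179.9, -0.4, 176.1]
force: [0.5, -0.2, 0.2]
gripper_width: 0.0854
```

Run:
```python
from h import *
st(); go(J(-.146,0,.16),176.4)
s=ctrl.camera("side"); save(s,"s2",(340,100,500,260),4)
```

```text
{'time_s': 2.75, 'tool_pos': [0.5649, -0.3609, 0.1572], 'ee_rot': [179.895, -0.4147, 176.066], 'force': [0.525, -0.2331, 0.1632], 'gripper_width': 0.0854, 'joints': [-18.7813, 28.5956, 3.8475, 0.0052, -65.6797, -75.1552]}
go [ 0.5713 -0.3583  0.16  ] 176.4 -> [-0.0246, 0.0122, -0.0112] [0.0006, -0.0023, -0.0019] dist 0.007
```

View pics/s2.png

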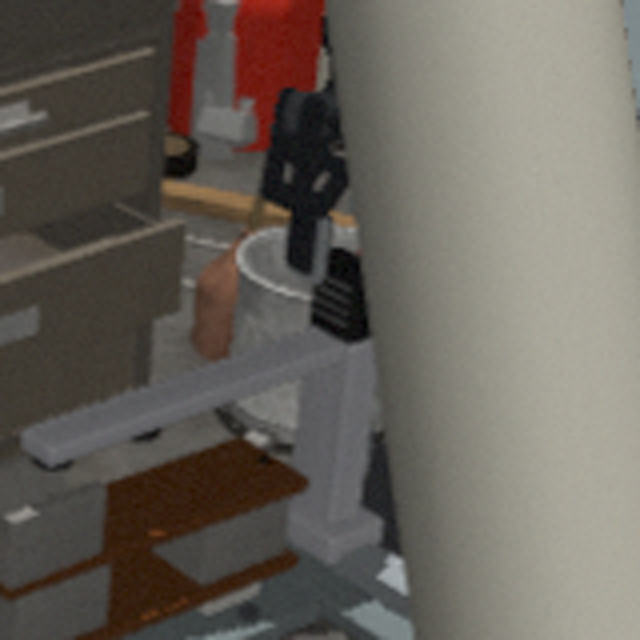

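>>> send_rows(
  rows=[1, -0.0246, 0.0122, -0.005, 0, -0.002, -0.002, 1, -0.0246, 0.0122, -0.005, 0, -0.002, -0.002, 1, -0.0246, 0.0122, -0.005, 0, -0.002, -0.002],
)

```text
time_s: 3.05
tool_pos: [0.5747, -0.3598, 0.1645]
ee_rot: [-179.8, 0.5, 176.5]
force: [0.1, 0.0, 0.6]
gripper_width: 0.0855
```

Run:
```python
from h import *
x=st(); go(J(-.146,0,.158),176.4)
s=ctrl.camera("side"); t=ctrl.camera("top")
f=s["frame"].copy(); f=cv2.resize(f,None,fx=4,fy=4)
for dx in(-.0425,.0425):
  for dz in (0,.013):
    for dy in(-.011,.011):
      X=R.from_euler('xyz',x["ee_rot"],degrees=True).apply([dy,dx,-dz])+x["tool_pos"]
      u=proj(s,X)[0]*4; cv2.circle(f,tuple(int(v) for v in u),3,(255,0,255) if dz else (0,255,255),-1)
cv2.imwrite("pics/s3.png",f[400:1040,1360:2000]); save(t,"t3",(360,180,520,300),5)
```

```text
{'time_s': 3.05, 'tool_pos': [0.5747, -0.3598, 0.1645], 'ee_rot': [-179.8412, 0.5194, 176.5034], 'force': [0.1053, 0.0144, 0.6339], 'gripper_width': 0.0855, 'joints': [-18.4049, 28.518, 4.7951, 0.0218, -65.7343, -75.1013]}
go [ 0.5713 -0.3583  0.158 ] 176.4 -> [0.0144, 0.0051, 0.026] [-0.0009, 0.0029, 0.0006] dist 0.008
```

View pics/s3.png

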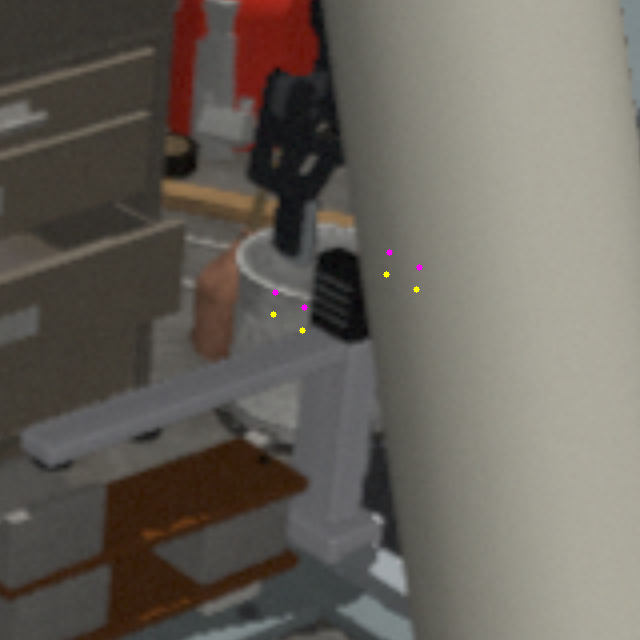

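View pics/t3.png

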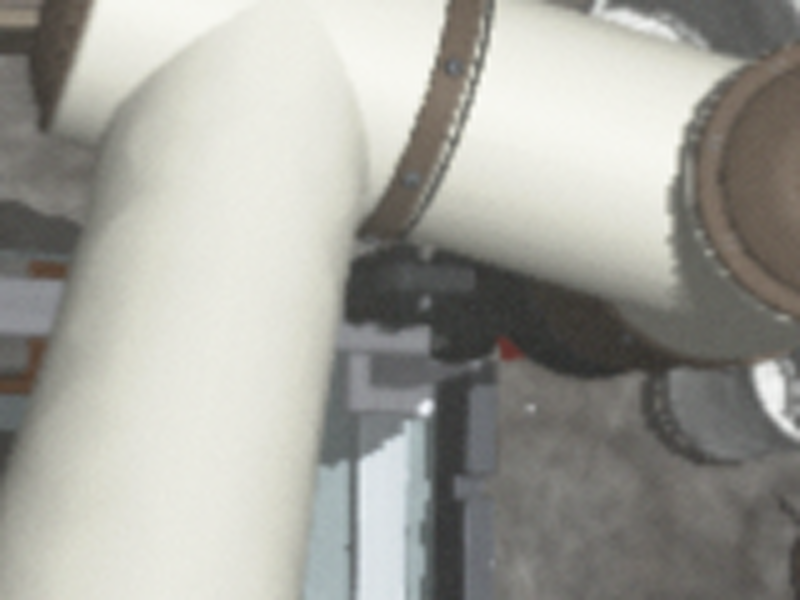

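```bash
cat > ov.py <<'E'
from h import *
def ov(name,w=.0425,crop=(340,100,500,260)):
    s=ctrl.camera("side"); x=ctrl.sense()
    f=cv2.resize(s["frame"],None,fx=4,fy=4)
    for dx in(-w,w):
      for dz in (0,.013):
        for dy in(-.011,.011):
          X=R.from_euler('xyz',x["ee_rot"],degrees=True).apply([dy,dx,-dz])+x["tool_pos"]
          u=proj(s,X)[0]*4; cv2.circle(f,tuple(int(v) for v in u),3,(255,0,255) if dz else (0,255,255),-1)
    a,b,c,d=[4*v for v in crop]
    cv2.imwrite(f"pics/{name}.png",f[b:d,a:c])
E
python3 - <<'E'
from ov import *
ov("s4"); st(); go(J(-.146,0,.158),176.4)
E
```

```text
{'time_s': 3.2, 'tool_pos': [0.5738, -0.3593, 0.163], 'ee_rot': [-179.902, 0.3644, 176.4944], 'force': [-0.4828, 0.6254, -0.3622], 'gripper_width': 0.0856, 'joints': [-18.4034, 28.5667, 4.663, 0.0012, -65.7189, -75.1029]}
go [ 0.5713 -0.3583  0.158 ] 176.4 -> [0.0103, 0.0035, 0.02] [-0.0005, 0.002, 0.0005] dist 0.006
```

View pics/s4.png

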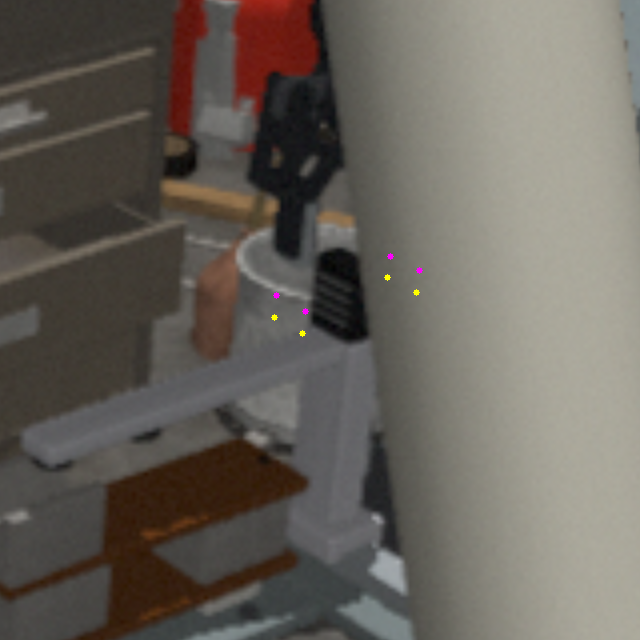

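Run:
```python
from h import *
s=ctrl.camera("side"); f=s["frame"][105:190,390:440]; f=cv2.convertScaleAbs(f,alpha=1.6,beta=10)
cv2.imwrite("pics/z1.png",cv2.resize(f,None,fx=9,fy=7*9/9,interpolation=cv2.INTER_CUBIC))
t=ctrl.camera("top"); f=t["frame"][215:265,400:480]; f=cv2.convertScaleAbs(f,alpha=2.2,beta=10)
cv2.imwrite("pics/z2.png",cv2.resize(f,None,fx=9,fy=9,interpolation=cv2.INTER_CUBIC))
x=ctrl.sense()
for dx in(-.0425,.0425,-.057,.057):
  for dz in (.013,.073):
    X=R.from_euler('xyz',x["ee_rot"],degrees=True).apply([0,dx,-dz])+x["tool_pos"]
    print(dx,dz,(proj(t,X)[0]-[400,215])*9,(proj(s,X)[0]-[390,105])*[9,7])
```

```text
-0.0425 0.013 [672.01495608 262.93167778] [461.40903844 428.60984529]
-0.0425 0.073 [758.80493599 234.58218666] [493.37506643 249.33803446]
0.0425 0.013 [313.95780021 248.19500288] [204.61602987 498.29997203]
0.0425 0.073 [378.61683108 219.01250542] [230.91252691 314.52948193]
-0.057 0.013 [733.30455954 265.45046448] [503.50939474 417.1858969 ]
-0.057 0.073 [823.90859062 237.24251108] [536.35865462 238.66483249]
0.057 0.013 [253.0641001  245.68504656] [159.02814736 510.67355945]
0.057 0.073 [313.98223868 216.35970557] [184.26748727 326.11889018]
```

View pics/z1.png

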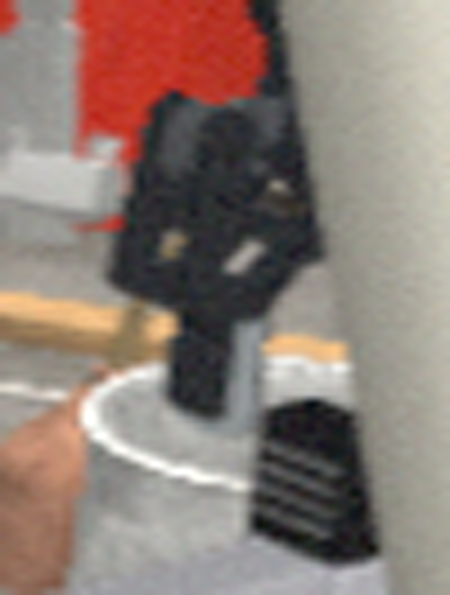

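View pics/z2.png

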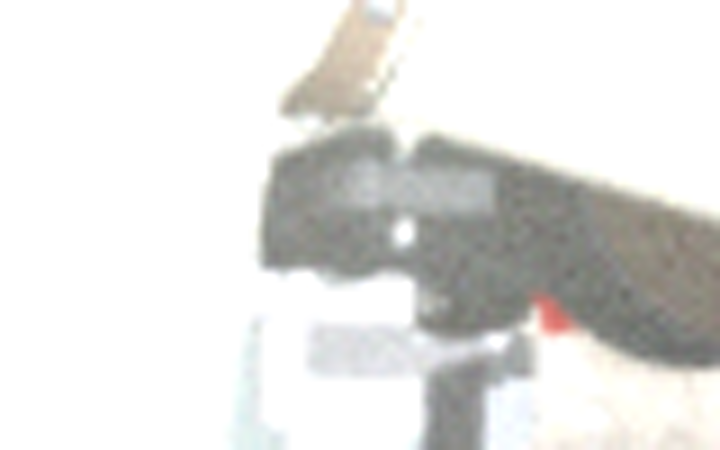

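The image puts the open fingertips higher than the nominal TCP, at about z 0.195. I'll go down 10 mm, which is safe either way, and look again.

>>> send_rows(
  rows=[1, 0.0103, 0.0035, 0.04, 0, 0.002, 0, 1, 0.0103, 0.0035, 0.04, 0, 0.002, 0, 1, 0.0103, 0.0035, 0.04, 0, 0.002, 0, 1, 0.0103, 0.0035, 0.04, 0, 0.002, 0],
)

```text
time_s: 3.63
tool_pos: [0.5709, -0.3581, 0.1519]
ee_rot: [-179.9, -0.1, 176.5]
force: [0.3, 0.3, -0.3]
gripper_width: 0.0854
```

Run:
```python
from ov import *
ov("s5",crop=(380,100,460,200)); st(); go(J(-.146,0,.158),176.4)
```

```text
{'time_s': 3.6833, 'tool_pos': [0.571, -0.3582, 0.1522], 'ee_rot': [-179.9166, -0.0743, 176.4988], 'force': [0.3643, -0.6457, 0.7904], 'gripper_width': 0.0852, 'joints': [-18.3395, 28.9597, 3.6727, 0.1102, -64.7636, -75.2087]}
go [ 0.5713 -0.3583  0.158 ] 176.4 -> [-0.001, -0.0003, -0.0233] [-0.0005, -0.0004, 0.0005] dist 0.006
```

View pics/s5.png

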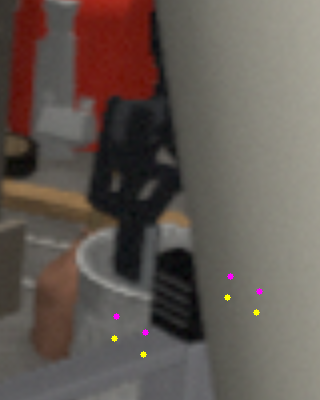

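>>> send_rows(
  rows=[0.6, 0, 0, 0, 0, 0, 0, 0.6, 0, 0, 0, 0, 0, 0, 0.6, 0, 0, 0, 0, 0, 0],
)

```text
time_s: 3.93
tool_pos: [0.5711, -0.3583, 0.1523]
ee_rot: [-179.9, -0.1, 176.5]
force: [-0.3, -0.2, -1.0]
gripper_width: 0.052
```

Run:
```python
from ov import *
ov("s6",w=.0255,crop=(380,100,460,200)); st()
```

```text
{'time_s': 3.9833, 'tool_pos': [0.5711, -0.3583, 0.1523], 'ee_rot': [-179.9124, -0.0648, 176.4976], 'force': [-0.5555, -0.4485, -0.675], 'gripper_width': 0.0512, 'joints': [-18.3408, 28.955, 3.6819, 0.112, -64.7671, -75.2093]}
```

View pics/s6.png

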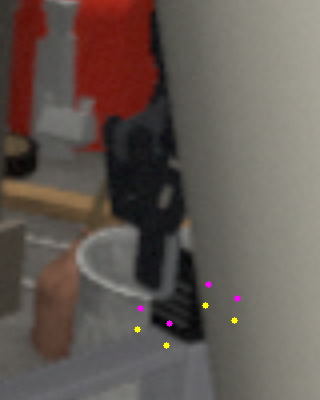

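>>> send_rows(
  rows=[0.6, 0, 0, 0.015, 0, 0, 0, 0.6, 0, 0, 0.015, 0, 0, 0, 0.3, 0, 0, 0.015, 0, 0, 0, 0, 0, 0, 0.015, 0, 0, 0, 0, 0, 0, 0.015, 0, 0, 0],
)

```text
time_s: 4.4
tool_pos: [0.5712, -0.3588, 0.1505]
ee_rot: [-179.8, 0.0, 176.5]
force: [-2.2, 1.6, 5.9]
gripper_width: 0.0242
```

>>> send_rows(
  rows=[0, 0, 0, 0, 0, 0, 0, 0, 0, 0, 0, 0, 0, 0, 0, 0, 0, 0, 0, 0, 0],
)

```text
time_s: 4.65
tool_pos: [0.5712, -0.3587, 0.1505]
ee_rot: [-179.8, -0.0, 176.5]
force: [-0.1, -0.4, 0.9]
gripper_width: 0.0245
```

Run:
```python
from ov import *
ov("s7",w=.0145,crop=(380,100,460,200)); st(); go(J(-.146,.130,.149),176.4)
```

```text
{'time_s': 4.7, 'tool_pos': [0.5712, -0.3588, 0.1505], 'ee_rot': [-179.8268, -0.0041, 176.4708], 'force': [0.0493, 0.9267, 0.2146], 'gripper_width': 0.0246, 'joints': [-18.3448, 29.0205, 3.4972, 0.1867, -64.4365, -75.265]}
go [ 0.4415 -0.3502  0.149 ] 176.4 -> [0.52, 0.0023, 0.006] [-0.001, -0.0, 0.0004] dist 0.13
```

View pics/s7.png

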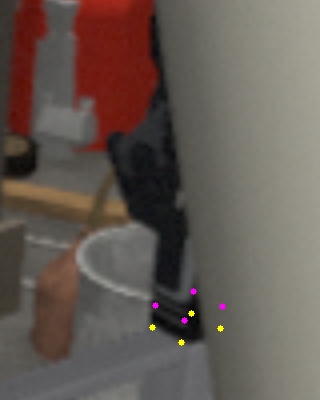

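>>> send_rows(
  rows=[0, 0.03, 0, 0, 0, 0, 0, 0, 0.06, 0, 0, 0, 0, 0, 0, 0.09, 0, 0, 0, 0, 0, 0, 0.12, 0, 0, 0, 0, 0, 0, 0.12, 0, 0, 0, 0, 0],
)

```text
time_s: 5.12
tool_pos: [0.5389, -0.3565, 0.1505]
ee_rot: [-179.9, -0.1, 176.4]
force: [-1.4, 0.6, -0.2]
gripper_width: 0.0248
```

Run:
```python
from ov import *
ov("s8",w=.0145,crop=(340,100,480,250)); st(); go(J(-.146,.130,.149),176.4)
save(ctrl.camera("top"),"t8",(360,180,520,300),5)
```

```text
{'time_s': 5.1667, 'tool_pos': [0.5389, -0.3565, 0.1505], 'ee_rot': [-179.8861, -0.2129, 176.4425], 'force': [-2.831, 1.9738, 1.3032], 'gripper_width': 0.0243, 'joints': [-19.0866, 26.4662, -0.837, 0.1874, -62.8715, -74.5564]}
go [ 0.4415 -0.3502  0.149 ] 176.4 -> [0.3901, 0.0012, 0.0074] [-0.0006, -0.0012, 0.0002] dist 0.098
```

View pics/s8.png

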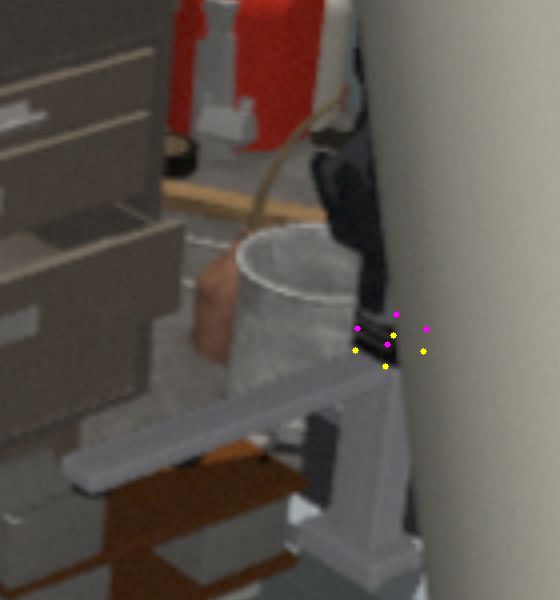

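View pics/t8.png

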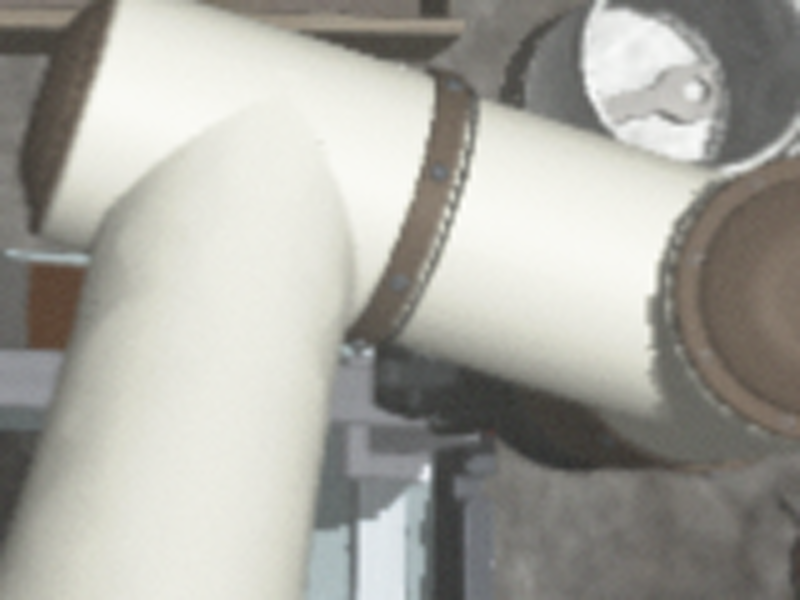

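The carriage follows the gripper (32 mm so far, no slip). Continuing to the far notch.

>>> send_rows(
  rows=[0, 0.1, 0, 0, 0, 0, 0, 0, 0.2, 0, 0, 0, 0, 0, 0, 0.3, 0, 0.004, 0, 0, 0, 0, 0.37, 0, 0.004, 0, 0, 0, 0, 0.37, 0, 0.004, 0, 0, 0],
)

```text
time_s: 5.63
tool_pos: [0.4438, -0.3501, 0.1504]
ee_rot: [-180.0, -0.3, 176.4]
force: [-1.7, 4.3, 3.3]
gripper_width: 0.0242
```

Run:
```python
from ov import *
ctrl.camera("side"); st(); go(J(-.146,.130,.150),176.4)
```

```text
{'time_s': 5.6833, 'tool_pos': [0.4449, -0.3502, 0.1504], 'ee_rot': [-179.949, -0.3322, 176.4074], 'force': [-1.6683, 5.987, 4.0685], 'gripper_width': 0.0242, 'joints': [-21.724, 19.1539, -12.509, 0.1778, -58.637, -71.9614]}
go [ 0.4415 -0.3502  0.15  ] 176.4 -> [0.0135, -0.0008, 0.0019] [-0.0003, -0.0018, 0.0] dist 0.003
```

>>> send_rows(
  rows=[0, 0.0135, 0, 0, 0, 0, 0, 0, 0.0135, 0, 0, 0, 0, 0, 0, 0.0135, 0, 0, 0, 0, 0],
)

```text
time_s: 5.93
tool_pos: [0.442, -0.35, 0.1504]
ee_rot: [-180.0, -0.4, 176.4]
force: [-0.8, 3.0, 2.7]
gripper_width: 0.0247
```

Run:
```python
from ov import *
ctrl.camera("side"); st(); go(J(-.146,.130,.150),176.4)
```

```text
{'time_s': 5.9833, 'tool_pos': [0.442, -0.35, 0.1505], 'ee_rot': [-179.9533, -0.3587, 176.429], 'force': [-0.6632, 3.7819, 1.6689], 'gripper_width': 0.0246, 'joints': [-21.8129, 18.9425, -12.8289, 0.1836, -58.5548, -71.8541]}
go [ 0.4415 -0.3502  0.15  ] 176.4 -> [0.0018, -0.001, 0.0018] [-0.0003, -0.002, 0.0002] dist 0.001
```

>>> send_rows(
  rows=[0.6, 0.002, 0, 0, 0, 0, 0, 0.6, 0.002, 0, 0, 0, 0, 0, 0.6, 0.002, 0, 0, 0, 0, 0],
)

```text
time_s: 6.23
tool_pos: [0.4413, -0.3502, 0.1498]
ee_rot: [-180.0, -0.5, 176.4]
force: [0.6, -0.1, -0.0]
gripper_width: 0.0509
```

Run:
```python
from ov import *
s=ctrl.camera("side"); st()
save(s,"s9",(380,110,500,210),5); save(ctrl.camera("top"),"t9",(400,220,500,310),6)
```

```text
{'time_s': 6.2833, 'tool_pos': [0.4413, -0.35, 0.15], 'ee_rot': [-179.9867, -0.4384, 176.4311], 'force': [-0.1156, -0.0027, 0.5714], 'gripper_width': 0.0514, 'joints': [-21.8462, 18.968, -12.8686, 0.176, -58.5756, -71.815]}
```

View pics/s9.png

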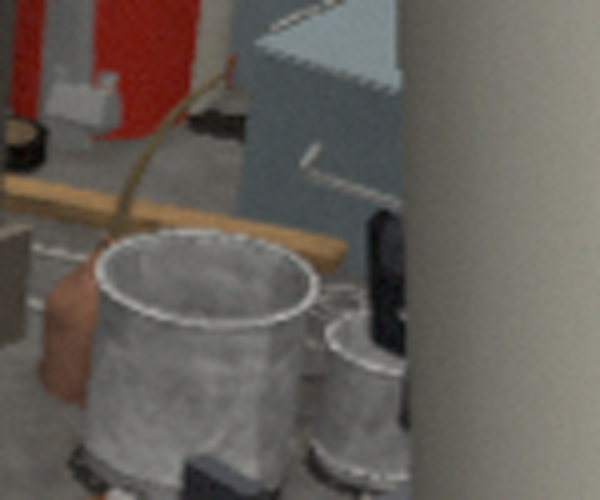

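View pics/t9.png

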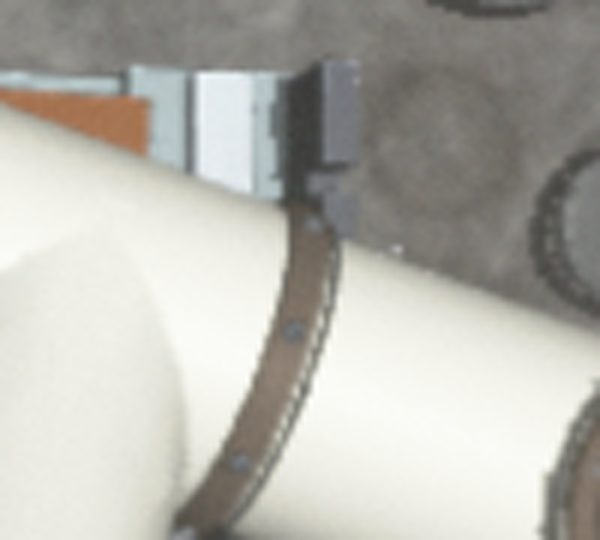

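>>> send_rows(
  rows=[1, 0, 0, 0, 0, 0, 0, 1, 0, 0, -0.2, 0, 0, 0, 1, 0, 0, -0.45, 0, 0, 0, 1, 0.2, -0.4, -0.45, 0, 0, 0, 1, 0.4, -0.8, -0.45, 0, 0, 0],
)

```text
time_s: 6.75
tool_pos: [0.4034, -0.4213, 0.2533]
ee_rot: [-179.7, 0.0, 176.8]
force: [0.5, -0.8, -0.8]
gripper_width: 0.0856
```

>>> send_rows(
  rows=[1, 0.2, -0.6, 0, 0, 0, 0, 1, 0.2, -0.6, 0, 0, 0, 0, 1, 0.2, -0.6, 0, 0, 0, 0, 1, 0.2, -0.6, 0, 0, 0, 0],
)

```text
time_s: 7.08
tool_pos: [0.3436, -0.5705, 0.2542]
ee_rot: [-179.7, 0.0, 176.7]
force: [1.2, 0.3, -0.3]
gripper_width: 0.0853
```

Run:
```python
from ov import *
s=ctrl.camera("side"); st()
t=ctrl.camera("top")
save(s,"s10"); save(t,"t10",(320,215,480,335),5)
```

```text
{'time_s': 7.1333, 'tool_pos': [0.3415, -0.5748, 0.2532], 'ee_rot': [-179.6023, -0.077, 176.4704], 'force': [2.0919, -3.7346, 1.9791], 'gripper_width': 0.0849, 'joints': [-45.2831, 24.821, 11.3506, 0.3581, -76.3224, -48.3303]}
```

View pics/s10.png

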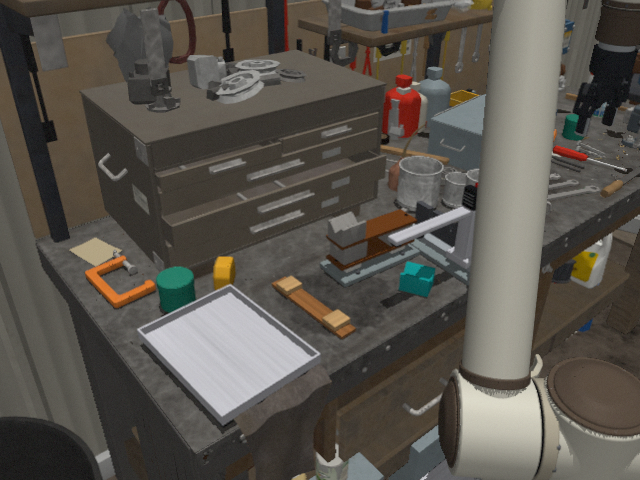

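View pics/t10.png

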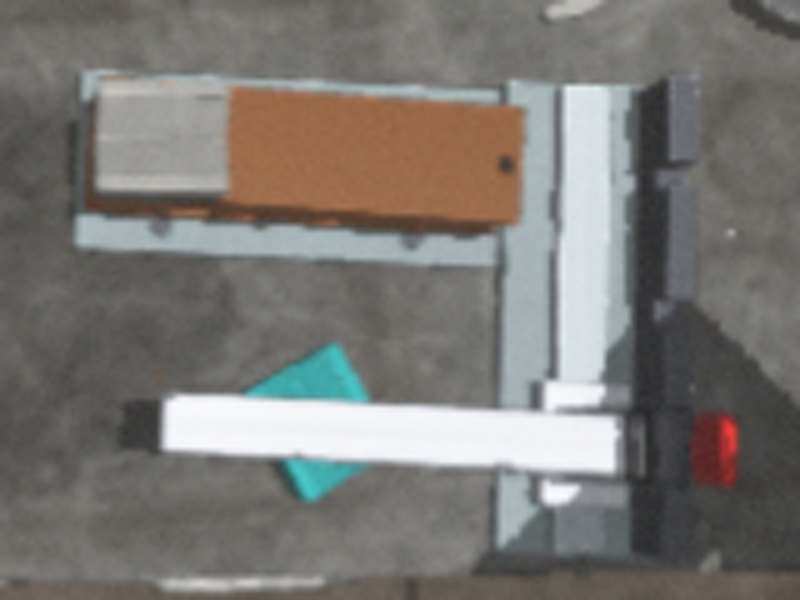

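Run:
```python
from h import *
t=ctrl.camera("top"); T=lambda u,v:(320+u/5,215+v/5)
a=pix2z(t,[T(172,100),T(172,162),T(163,395),T(163,451),T(742,108),T(738,417),T(742,178),T(738,485)],.15); print(a.round(4))
c,s=np.cos(QJ[2]),np.sin(QJ[2]); print(((a-[QJ[0],QJ[1],0])@np.array([[c,-s,0],[s,c,0],[0,0,1]]))[:, :2].round(4))
b=[(x,y,z) for x in(.038,.098) for y in(-.025,.025) for z in(.086,.126)]
for nm in("parts_tray","plate_rest"): 
    for cam in (t,ctrl.camera("side")):
        r=ctrl.regions_of(cam,nm)
        for q in r[:2]:
            m=q["pixels"].astype(np.uint8); cs,_=cv2.findContours(m,cv2.RETR_EXTERNAL,cv2.CHAIN_APPROX_NONE)
            cc=max(cs,key=cv2.contourArea); print(nm,q["confidence"],m.sum(),np.round(cv2.boxPoints(cv2.minAreaRect(cc)),1).tolist(), cv2.approxPolyDP(cc,4,True).reshape(-1,2).tolist())
save(t,"t11",(160,180,320,340),5)
```

```text
[[ 0.5991 -0.1463  0.15  ]
 [ 0.5716 -0.1456  0.15  ]
 [ 0.4694 -0.1388  0.15  ]
 [ 0.4452 -0.1381  0.15  ]
 [ 0.5906 -0.3972  0.15  ]
 [ 0.4554 -0.3882  0.15  ]
 [ 0.5597 -0.3956  0.15  ]
 [ 0.4261 -0.3866  0.15  ]]
[[ 0.0673 -0.0145]
 [ 0.0664  0.013 ]
 [ 0.0668  0.1154]
 [ 0.0659  0.1396]
 [-0.1836 -0.0218]
 [-0.1831  0.1138]
 [-0.1839  0.0093]
 [-0.1833  0.1431]]
parts_tray 0.59 8870 [[168.6999969482422, 223.89999389648438], [253.0, 218.60000610351562], [259.70001220703125, 326.29998779296875], [175.39999389648438, 331.6000061035156]] [[252, 219], [171, 226], [177, 331], [259, 324]]
parts_tray 0.76 13837 [[133.60000610351562, 333.20001220703125], [220.1999969482422, 250.5], [323.1000061035156, 358.29998779296875], [236.5, 440.8999938964844]] [[231, 285], [137, 330], [144, 344], [224, 426], [319, 362], [315, 350]]
plate_rest 0.69 1242 [[287.29998779296875, 226.3000030517578], [303.5, 225.6999969482422], [306.5, 309.70001220703125], [290.29998779296875, 310.29998779296875]] [[296, 226], [288, 229], [290, 303], [299, 310], [306, 296], [303, 229]]
plate_rest 0.88 1580 [[270.5, 286.3999938964844], [283.70001220703125, 268.79998779296875], [357.29998779296875, 324.0], [344.1000061035156, 341.6000061035156]] [[273, 283], [338, 337], [352, 331], [348, 317], [325, 308], [295, 279]]
plate_rest 0.57 609 [[214.0, 257.0], [235.0, 257.0], [235.0, 289.0], [214.0, 289.0]] [[232, 257], [217, 259], [216, 289], [233, 282]]
```

View pics/t11.png

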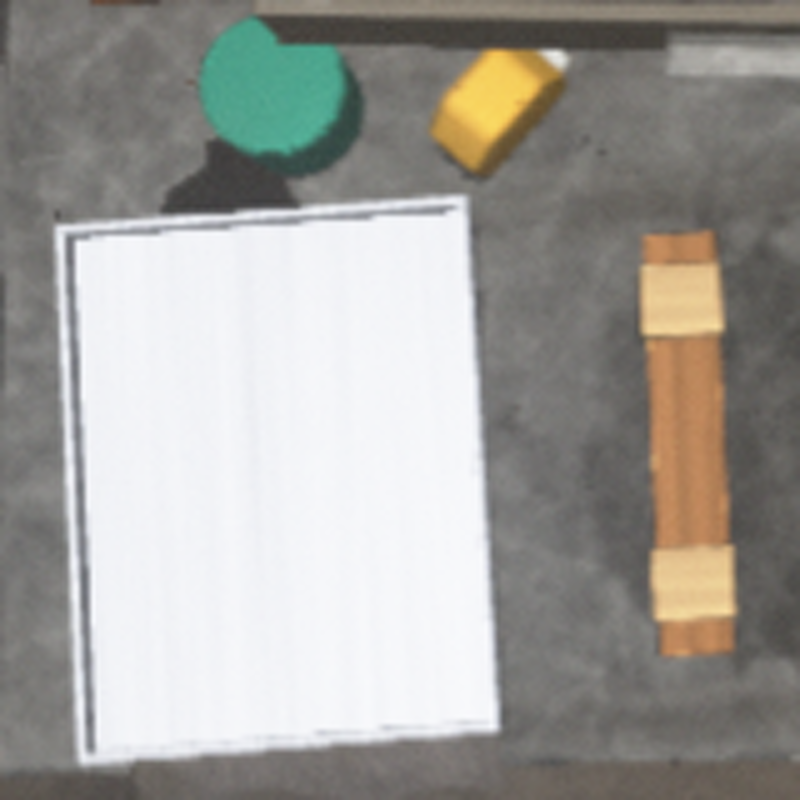

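The top view shows the hold-down arm clear (about 0.130 m moved) with the red tab fully out. The tray corners are at crop (57,228),(467,198),(498,730),(82,762) and the rest's battens at (682,298) and (694,582). Now computing poses.

Run:
```python
from h import *
t=ctrl.camera("top"); T=lambda u,v:(160+u/5,180+v/5)
a=pix2z(t,[T(57,228),T(467,198),T(498,730),T(82,762)],.036); print(a.round(4), a.mean(0)); 
e=[np.linalg.norm(a[i]-a[(i+1)%4]) for i in range(4)]; print(np.round(e,4)); d=a[2]-a[1]+a[3]-a[0]; print("tray long yaw",np.degrees(np.arctan2(d[1],d[0])))
b=pix2z(t,[T(641,264),T(722,264),T(724,333),T(641,333),T(652,547),T(735,547),T(737,617),T(653,619)],.02); m1,m2=b[:4].mean(0),b[4:].mean(0)
print(m1,m2,(m1+m2)/2,np.linalg.norm(m1-m2),"rest yaw",np.degrees(np.arctan2(*(m2-m1)[[1,0]])))
# block3 top corners from t10 crop
T2=lambda u,v:(320+u/5,215+v/5)
c=pix2z(t,[T2(96,80),T2(229,84),T2(228,196),T2(94,191)],.126); print(c.round(4),c.mean(0)); print("model",J(.068,0,.126)); d=c[1]-c[0]+c[2]-c[3]; print(np.degrees(np.arctan2(d[1],d[0])))
c=pix2z(t,[T2(524,105),T2(521,223)],.086);print(c, J(-.1,-.028,.086),J(-.1,.028,.086))
```

```text
[[0.6456 0.2912 0.036 ]
 [0.6568 0.0912 0.036 ]
 [0.3985 0.0777 0.036 ]
 [0.3878 0.2758 0.036 ]] [0.52215693 0.18397112 0.036     ]
[0.2003 0.2586 0.1985 0.2583]
tray long yaw -176.79342852382214
[ 0.60705281 -0.01293199  0.02      ] [ 0.46694455 -0.01684784  0.02      ] [ 0.53699868 -0.01488991  0.02      ] 0.14016297238489644 rest yaw -178.39906970907597
[[ 0.612  -0.1142  0.126 ]
 [ 0.609  -0.1743  0.126 ]
 [ 0.5582 -0.1723  0.126 ]
 [ 0.5616 -0.112   0.126 ]] [ 0.58520942 -0.14317895  0.126     ]
model [ 0.58464607 -0.1447327   0.126     ]
-93.05048880951232
[[ 0.60185692 -0.31614592  0.086     ]
 [ 0.54652322 -0.31236202  0.086     ]] [ 0.60210115 -0.31415324  0.086     ] [ 0.54621043 -0.31065648  0.086     ]
```

Poses agree with the given sizes (tray 259×199 mm, batten spacing 140.2 mm). Going above the top block at (0.585,-0.143), with the jaws along jig y.

Run:
```python
from h import *
st(); go([.46,-.36,.27],-93.3); go([.5852,-.1435,.22],-93.3)
```

```text
{'time_s': 7.5833, 'tool_pos': [0.3458, -0.5673, 0.2546], 'ee_rot': [-179.6937, 0.0309, 176.8542], 'force': [0.5628, -0.0044, -0.5482], 'gripper_width': 0.0854, 'joints': [-44.6132, 24.3557, 10.8658, 0.2152, -76.2842, -48.5833]}
go [ 0.46 -0.36  0.27] -93.3 -> [-0.4108, 0.8525, -0.0659] [-0.0015, -0.0012, -0.4991] dist 0.237
go [ 0.5852 -0.1435  0.22  ] -93.3 -> [-0.8632, 1.7458, 0.1296] [-0.0015, -0.0012, -0.4991] dist 0.488
```

>>> send_rows(
  rows=[1, -0.41, 0.85, -0.1, 0, 0, -0.499, 1, -0.41, 0.85, -0.1, 0, 0, -0.499, 1, -0.41, 0.85, -0.1, 0, 0, -0.499, 1, -0.41, 0.85, -0.1, 0, 0, -0.499, 1, -0.41, 0.85, -0.1, 0, 0, -0.499],
)

```text
time_s: 8.0
tool_pos: [0.446, -0.3845, 0.2762]
ee_rot: [-179.7, -0.1, -147.0]
force: [0.8, 0.1, 0.1]
gripper_width: 0.0856
```

Run:
```python
from h import *
st(); go([.5852,-.1435,.25],-93.3)
```

```text
{'time_s': 8.0, 'tool_pos': [0.446, -0.3845, 0.2762], 'ee_rot': [-179.7103, -0.1444, -147.0364], 'force': [0.8459, 0.11, 0.1129], 'gripper_width': 0.0856, 'joints': [-24.8584, 16.0985, 1.6623, 0.2857, -75.3956, -32.2493]}
go [ 0.5852 -0.1435  0.25  ] -93.3 -> [-0.9919, 0.5062, 0.0996] [-0.0011, -0.0015, -0.2985] dist 0.28
```

>>> send_rows(
  rows=[1, -0.9919, 0.5062, 0.09, 0, -0.001, -0.2985, 1, -0.9919, 0.5062, 0.09, 0, -0.001, -0.2985, 1, -0.9919, 0.5062, 0.09, 0, -0.001, -0.2985, 1, -0.9919, 0.5062, 0.09, 0, -0.001, -0.2985, 1, -0.9919, 0.5062, 0.09, 0, -0.001, -0.2985],
)

```text
time_s: 8.42
tool_pos: [0.5493, -0.2041, 0.259]
ee_rot: [-179.8, -0.2, -111.2]
force: [-0.1, -1.2, -0.7]
gripper_width: 0.0855
```

Run:
```python
from h import *
ctrl.camera("side");st(); go([.5852,-.1435,.19],-93.3)
```

```text
{'time_s': 8.4667, 'tool_pos': [0.5526, -0.1988, 0.2577], 'ee_rot': [-179.769, -0.0446, -110.6042], 'force': [1.7355, 1.3912, -2.0648], 'gripper_width': 0.0854, 'joints': [-3.938, 16.4484, -0.3976, 0.1139, -72.9455, -16.6994]}
go [ 0.5852 -0.1435  0.19  ] -93.3 -> [-0.2533, -0.0432, 0.2706] [-0.0012, -0.0004, -0.0961] dist 0.093
```

>>> send_rows(
  rows=[1, -0.2533, -0.0432, 0.1, 0, 0, -0.096, 1, -0.2533, -0.0432, 0.1, 0, 0, -0.096, 1, -0.2533, -0.0432, 0.27, 0, 0, -0.096, 1, -0.2533, -0.0432, 0.27, 0, 0, -0.096, 1, -0.2533, -0.0432, 0.27, 0, 0, -0.096],
)

```text
time_s: 8.88
tool_pos: [0.5837, -0.1428, 0.1885]
ee_rot: [179.9, -0.2, -93.3]
force: [0.8, 0.2, 0.5]
gripper_width: 0.0852
```

Run:
```python
from ov import *
ov("s12",crop=(300,110,460,260)); st(); go([.5852,-.1435,.13],-93.3)
save(ctrl.camera("top"),"t12",(280,160,420,280),5)
```

```text
{'time_s': 8.9333, 'tool_pos': [0.5853, -0.1437, 0.191], 'ee_rot': [-179.802, -0.1817, -93.3654], 'force': [-0.6885, -0.2257, 0.9659], 'gripper_width': 0.0856, 'joints': [1.6912, 20.3668, -4.4357, 0.219, -65.0165, -5.1485]}
go [ 0.5852 -0.1435  0.13  ] -93.3 -> [-0.0016, 0.0012, 0.244] [-0.0011, -0.001, -0.0004] dist 0.061
```

View pics/s12.png

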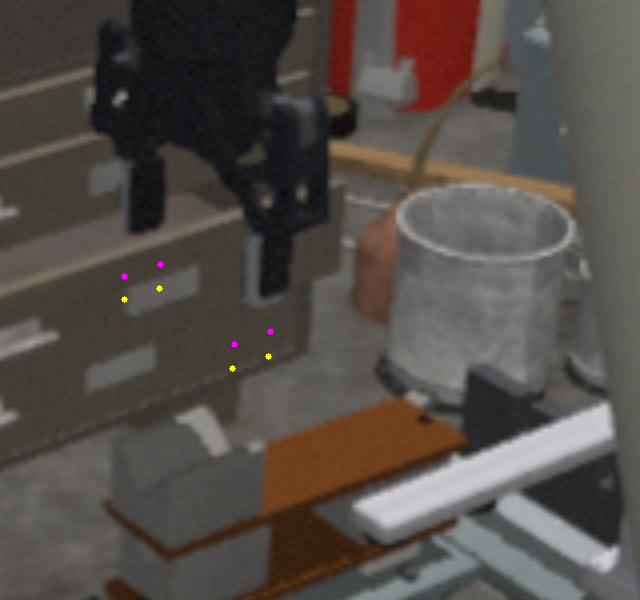

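View pics/t12.png

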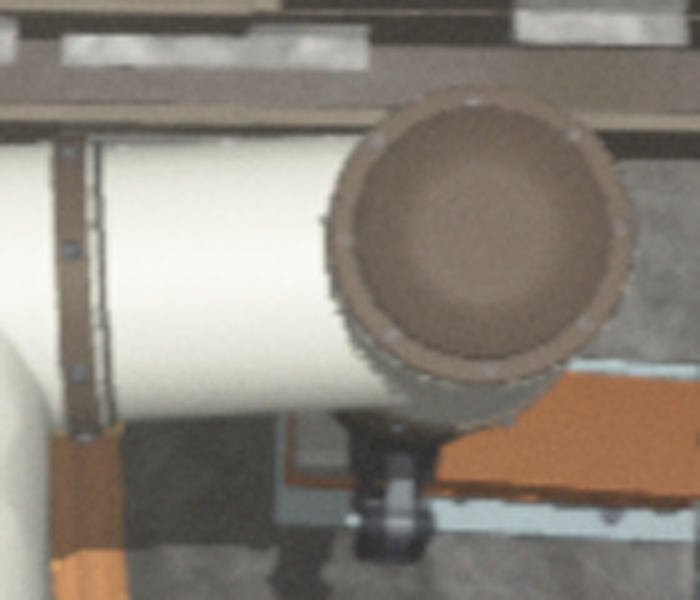

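Run:
```python
from h import *
t=ctrl.camera("top"); s=ctrl.camera("side"); x=st()
Rt=R.from_euler('xyz',x["ee_rot"],degrees=True)
for dz in(.0,.013,.036):
  for dy in(.0425,.057):
    for dx in (-.011,.011):
      X=Rt.apply([dx,dy,-dz])+x["tool_pos"]; print(dz,dy,dx,X.round(3),(proj(t,X)[0]-[280,160])*5,(proj(s,X)[0]-[300,110])*4)
```

```text
{'time_s': 9.0833, 'tool_pos': [0.5863, -0.1444, 0.1929], 'ee_rot': [-179.5219, -0.1377, -93.4119], 'force': [0.5132, -0.2634, 0.0953], 'gripper_width': 0.0853, 'joints': [1.6082, 20.2523, -4.3125, 0.1975, -64.9711, -5.1024]}
0.0 0.0425 -0.011 [ 0.545 -0.131  0.193] [347.01530169 490.74216758] [232.67065234 364.4866209 ]
0.0 0.0425 0.011 [ 0.543 -0.153  0.193] [399.11174028 492.82656711] [268.59498335 351.62400263]
0.0 0.057 -0.011 [ 0.53  -0.13   0.192] [345.86893015 525.01121718] [252.32305978 377.10276101]
0.0 0.057 0.011 [ 0.529 -0.152  0.192] [398.03917237 527.10629856] [288.3704273  364.00189327]
0.013 0.0425 -0.011 [ 0.544 -0.131  0.206] [349.06218084 488.41634297] [234.10048406 340.23187329]
0.013 0.0425 0.011 [ 0.543 -0.153  0.206] [401.82653108 490.52698948] [270.23697212 327.52776876]
0.013 0.057 -0.011 [ 0.53  -0.13   0.205] [347.90390732 523.12133274] [253.89245423 352.71055863]
0.013 0.057 0.011 [ 0.529 -0.152  0.205] [400.74391748 525.2429841 ] [290.1532608  339.76950895]
0.036 0.0425 -0.011 [ 0.544 -0.131  0.229] [352.81500106 484.1521674 ] [236.67383586 296.55541872]
0.036 0.0425 0.011 [ 0.543 -0.153  0.229] [406.80400618 486.31088934] [273.1915468  284.14470632]
0.036 0.057 -0.011 [ 0.53  -0.13   0.228] [351.63507865 519.65625043] [256.717401   308.77927301]
0.036 0.057 0.011 [ 0.528 -0.152  0.228] [405.703204   521.82658478] [293.36174231 296.13421319]
```

Run:
```python
from h import *
ctrl.camera("side"); st(); go([.5852,-.1435,.09],-93.3)
```

```text
{'time_s': 9.1333, 'tool_pos': [0.5861, -0.1444, 0.1927], 'ee_rot': [-179.5395, -0.1224, -93.4152], 'force': [-1.4232, -0.1936, 0.1151], 'gripper_width': 0.0855, 'joints': [1.6018, 20.257, -4.3362, 0.179, -64.9589, -5.0917]}
go [ 0.5852 -0.1435  0.09  ] -93.3 -> [-0.0042, 0.0072, 0.4107] [-0.0026, -0.0007, -0.0006] dist 0.103
```

>>> send_rows(
  rows=[1, -0.003, 0.006, 0.15, -0.0026, 0, 0, 1, -0.003, 0.006, 0.3, -0.0026, 0, 0, 1, -0.003, 0.006, 0.4, -0.0026, 0, 0, 1, -0.003, 0.006, 0.41, -0.0026, 0, 0, 1, -0.003, 0.006, 0.41, -0.0026, 0, 0],
)

```text
time_s: 9.55
tool_pos: [0.5853, -0.1445, 0.0901]
ee_rot: [179.9, -0.2, -93.5]
force: [-0.0, -0.0, 1.4]
gripper_width: 0.0853
```

Run:
```python
from ov import *
ov("s13",crop=(300,150,440,270)); st(); go([.5852,-.1435,.08],-93.3)
```

```text
{'time_s': 9.6, 'tool_pos': [0.5868, -0.1445, 0.0919], 'ee_rot': [-179.8591, -0.1643, -93.4202], 'force': [-0.3142, -0.1203, 0.3886], 'gripper_width': 0.0852, 'joints': [1.6002, 25.7619, -11.4588, 0.2214, -52.6536, -5.1543]}
go [ 0.5852 -0.1435  0.08  ] -93.3 -> [-0.0036, 0.0066, 0.0476] [-0.0008, -0.0009, -0.0007] dist 0.012
```

View pics/s13.png

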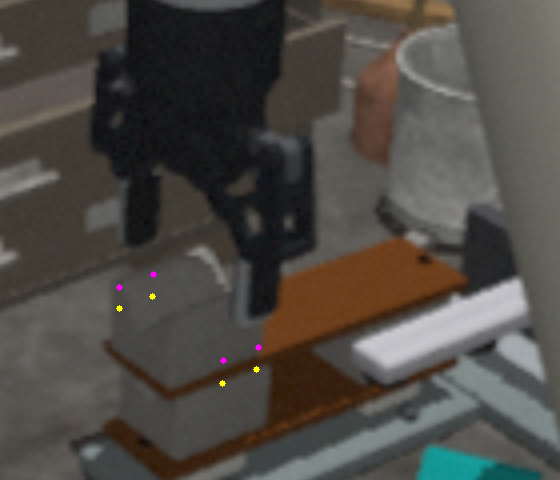

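The side view shows the near fingertip at crop (252,322), level with the block's top. So the tips sit about 23 mm above nominal; going down to 0.075.

>>> send_rows(
  rows=[1, -0.002, 0.0066, 0.035, 0, 0, 0, 1, -0.002, 0.0066, 0.067, 0, 0, 0, 1, -0.002, 0.0066, 0.067, 0, 0, 0, 1, -0.002, 0.0066, 0.067, 0, 0, 0],
)

```text
time_s: 9.93
tool_pos: [0.5851, -0.144, 0.0754]
ee_rot: [-179.8, -0.2, -93.4]
force: [-0.4, -0.3, -0.3]
gripper_width: 0.0851
```

>>> send_rows(
  rows=[0.3, 0, 0, 0, 0, 0, 0, 0.3, 0, 0, 0, 0, 0, 0, 0.3, 0, 0, 0, 0, 0, 0, 0.3, 0, 0, 0, 0, 0, 0, 0.3, 0, 0, 0, 0, 0, 0],
)

```text
time_s: 10.35
tool_pos: [0.5868, -0.144, 0.0767]
ee_rot: [-179.6, -0.2, -93.4]
force: [2.5, 1.2, 4.6]
gripper_width: 0.0489
```

Run:
```python
from ov import *
ov("s14",w=.025,crop=(300,150,440,270)); st()
```

```text
{'time_s': 10.4, 'tool_pos': [0.5868, -0.1441, 0.0767], 'ee_rot': [-179.632, -0.1886, -93.3836], 'force': [1.9754, -0.2007, 4.094], 'gripper_width': 0.0491, 'joints': [1.6639, 26.6209, -12.602, 0.2857, -50.4275, -5.2282]}
```

View pics/s14.png

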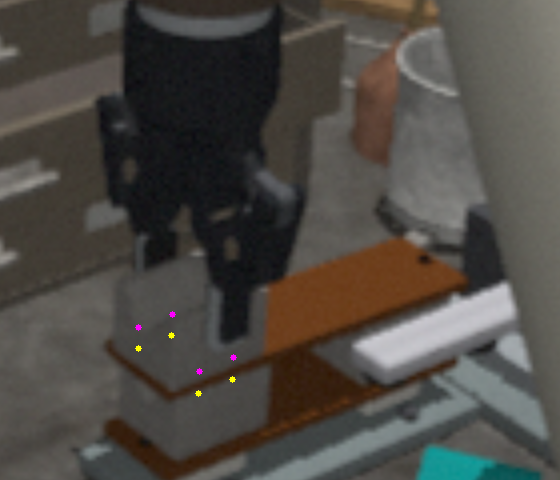

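Gripped at 49 mm, with the tips about halfway down the near face. Lifting and carrying it to the tray.

>>> send_rows(
  rows=[0.3, 0, 0, -0.06, 0, 0, 0, 0.3, 0, 0, -0.2, 0, 0, 0, 0.3, 0, 0, -0.35, 0, 0, 0, 0.3, 0, 0, -0.45, 0, 0, 0, 0.3, 0, 0, -0.45, 0, 0, 0],
)

```text
time_s: 10.82
tool_pos: [0.5883, -0.144, 0.1943]
ee_rot: [-179.1, -0.2, -93.4]
force: [0.3, 0.6, -2.0]
gripper_width: 0.0487
```

Run:
```python
from ov import *
ov("s15",w=.025,crop=(300,100,460,260)); st(); go([.5744,.2319,.18],-86.8)
save(ctrl.camera("top"),"t15",(150,170,320,340),4)
```

```text
{'time_s': 10.8667, 'tool_pos': [0.5865, -0.1434, 0.1907], 'ee_rot': [-179.4529, -0.1216, -93.4108], 'force': [0.1031, 0.1609, -6.2497], 'gripper_width': 0.0486, 'joints': [1.7038, 20.3036, -4.5611, 0.188, -64.6014, -5.1938]}
go [0.5744 0.2319 0.18  ] -86.8 -> [-1.4957, 0.1379, 0.0385] [-0.003, -0.0008, -0.0367] dist 0.376
```

View pics/s15.png

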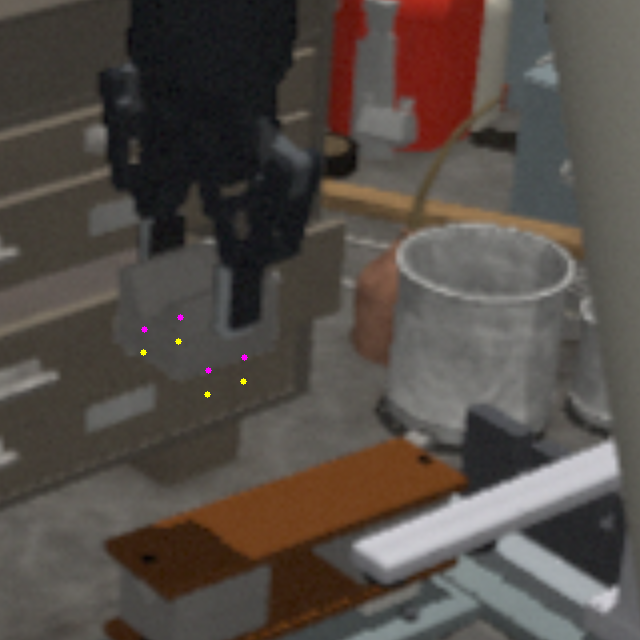

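View pics/t15.png

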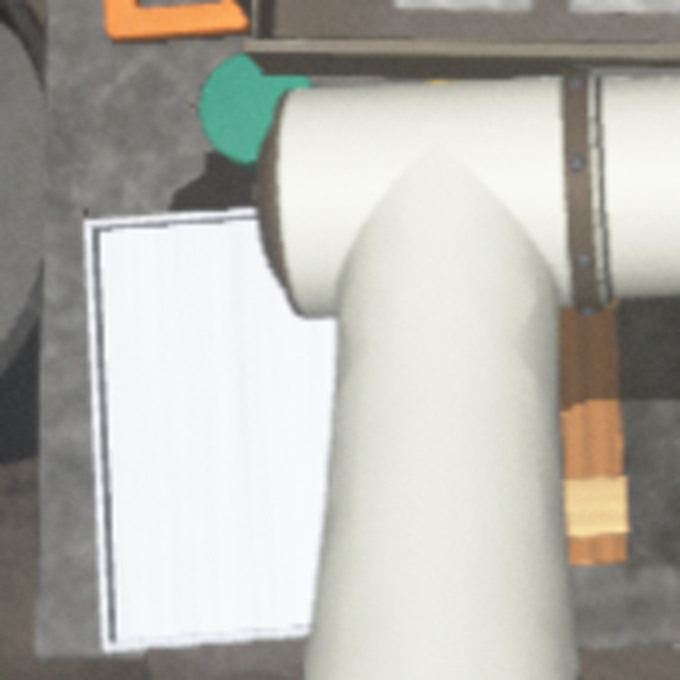

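The block is held level at crop (200,310), clear of plate_2. The tray hasn't moved.

>>> send_rows(
  rows=[0.3, -0.8, 0.07, 0, -0.003, 0, -0.02, 0.3, -0.8, 0.07, 0, -0.003, 0, -0.02, 0.3, -0.8, 0.07, 0, -0.003, 0, -0.02, 0.3, -0.8, 0.07, 0, -0.003, 0, -0.02, 0.3, -0.8, 0.07, 0, -0.003, 0, -0.02],
)

```text
time_s: 11.33
tool_pos: [0.5762, 0.0596, 0.1835]
ee_rot: [179.2, -0.1, -89.9]
force: [0.4, 0.1, -4.6]
gripper_width: 0.0491
```

Run:
```python
from ov import *
st(); go([.5744,.2319,.16],-86.8)
```

```text
{'time_s': 11.3333, 'tool_pos': [0.5762, 0.0596, 0.1835], 'ee_rot': [179.2168, -0.141, -89.8566], 'force': [0.4145, 0.0545, -4.554], 'gripper_width': 0.0491, 'joints': [21.8223, 19.0215, -7.4446, -0.1757, -64.3139, -21.6027]}
go [0.5744 0.2319 0.16  ] -86.8 -> [-0.6896, 0.0044, 0.0922] [0.0044, -0.0007, -0.017] dist 0.174
```

>>> send_rows(
  rows=[0.3, -0.69, 0.0044, 0.05, 0.004, 0, -0.017, 0.3, -0.69, 0.0044, 0.05, 0.004, 0, -0.017, 0.3, -0.69, 0.0044, 0.09, 0.004, 0, -0.017, 0.3, -0.69, 0.0044, 0.09, 0.004, 0, -0.017, 0.3, -0.69, 0.0044, 0.09, 0.004, 0, -0.017],
)

```text
time_s: 11.75
tool_pos: [0.5712, 0.2362, 0.1546]
ee_rot: [179.5, -0.2, -86.6]
force: [-0.7, -0.9, -4.8]
gripper_width: 0.0488
```

Run:
```python
from ov import *
ov("s16",w=.025,crop=(120,200,330,420)); st(); go([.5744,.2319,.05],-86.8)
save(ctrl.camera("top"),"t16",(150,170,320,340),4)
```

```text
{'time_s': 11.8, 'tool_pos': [0.5712, 0.2357, 0.1546], 'ee_rot': [179.4333, -0.2781, -86.5535], 'force': [0.0718, 0.4081, -4.5483], 'gripper_width': 0.0488, 'joints': [37.3622, 23.9138, -4.2932, -0.0964, -62.4185, -33.872]}
go [0.5744 0.2319 0.05  ] -86.8 -> [0.0139, -0.0159, 0.4184] [0.0031, -0.0016, 0.0014] dist 0.105
```

View pics/s16.png

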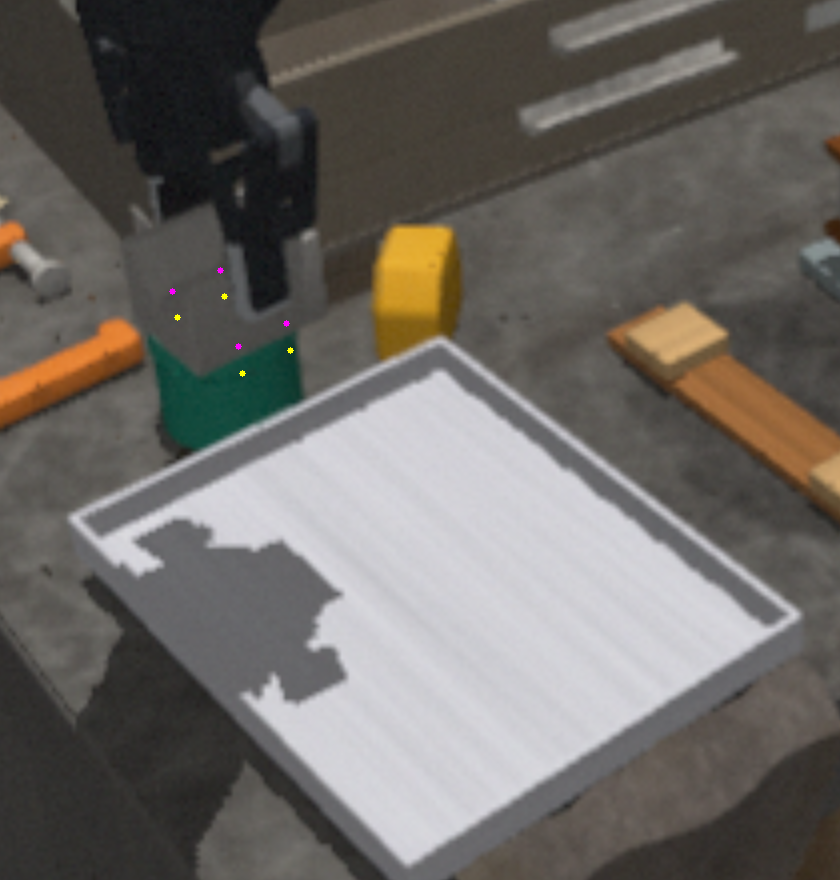

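View pics/t16.png

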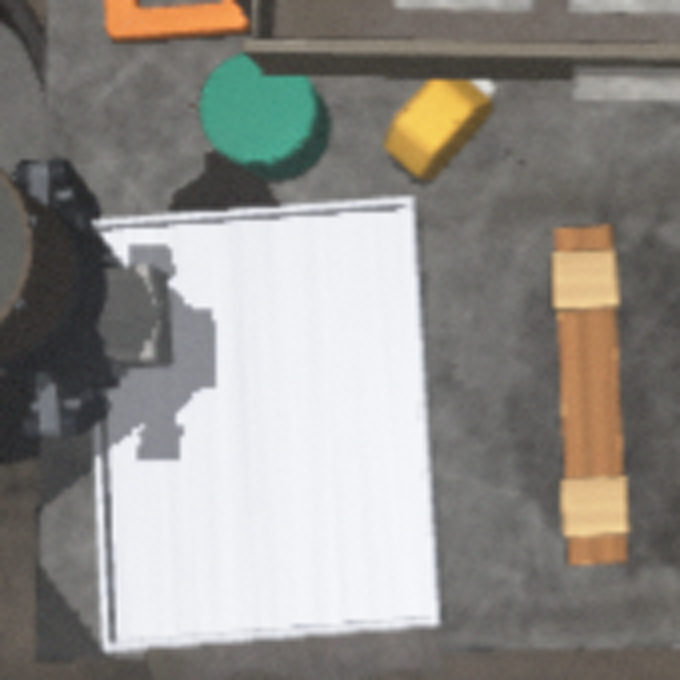

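>>> send_rows(
  rows=[0.3, 0.01, -0.01, 0.15, 0, 0, 0, 0.3, 0.013, -0.013, 0.3, 0.003, 0, 0, 0.3, 0.0139, -0.0159, 0.44, 0.003, 0, 0, 0.3, 0.0139, -0.0159, 0.44, 0.003, 0, 0, 0.3, 0.0139, -0.0159, 0.44, 0.003, 0, 0],
)

```text
time_s: 12.27
tool_pos: [0.5725, 0.2267, 0.0425]
ee_rot: [179.6, -0.6, -86.7]
force: [0.6, 0.8, -4.1]
gripper_width: 0.0486
```

Run:
```python
from ov import *
ov("s17",w=.025,crop=(120,200,330,420)); st(); go([.5744,.2319,.014],-86.8)
```

```text
{'time_s': 12.3167, 'tool_pos': [0.575, 0.2284, 0.0455], 'ee_rot': [179.9415, -0.4198, -86.6344], 'force': [1.0834, 1.0792, -3.1367], 'gripper_width': 0.0488, 'joints': [36.8008, 30.1779, -11.6941, 0.4253, -48.4088, -33.7185]}
go [0.5744 0.2319 0.014 ] -86.8 -> [-0.0151, 0.0016, 0.1259] [0.0003, -0.0023, 0.0009] dist 0.032
```

View pics/s17.png

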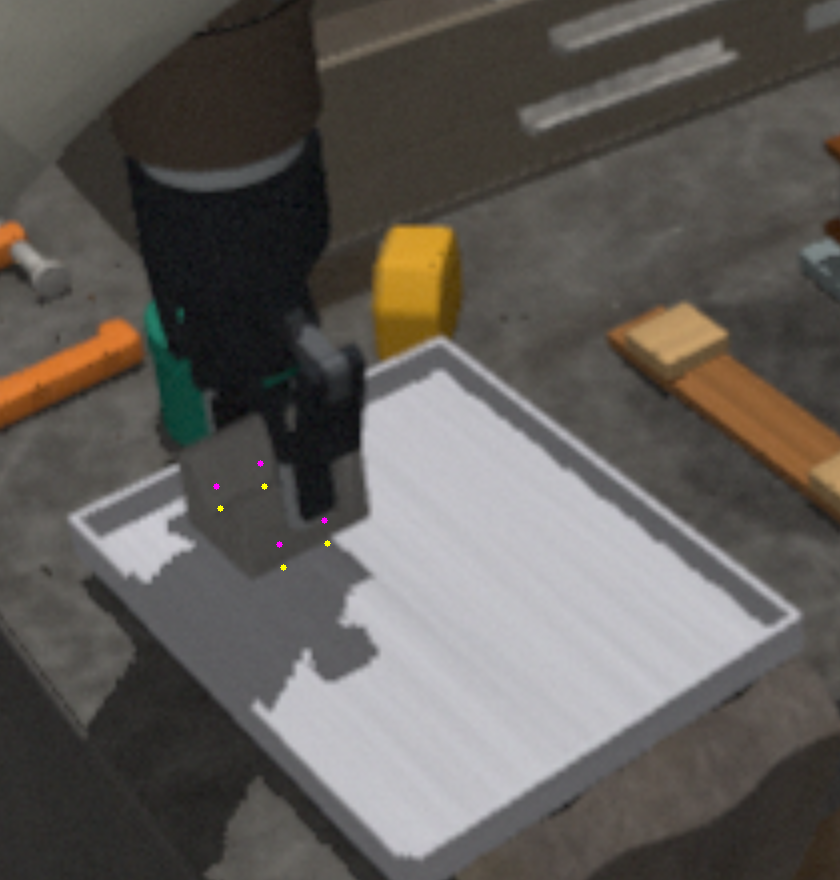

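>>> send_rows(
  rows=[0.3, -0.015, 0, 0.04, 0, -0.002, 0, 0.3, -0.015, 0, 0.08, 0, -0.002, 0, 0.3, -0.015, 0, 0.11, 0, -0.002, 0, 0.3, -0.015, 0, 0.125, 0, -0.002, 0, 0.3, -0.015, 0, 0.125, 0, -0.002, 0],
)

```text
time_s: 12.73
tool_pos: [0.5741, 0.2315, 0.0132]
ee_rot: [179.8, -0.1, -86.6]
force: [-1.4, 0.3, -3.5]
gripper_width: 0.0491
```

Run:
```python
from ov import *
ov("s18",w=.025,crop=(120,200,330,420)); st(); go([.5744,.2319,.010],-86.8)
```

```text
{'time_s': 12.7833, 'tool_pos': [0.5745, 0.2318, 0.0139], 'ee_rot': [179.9016, -0.0895, -86.625], 'force': [0.4663, 0.7992, -5.3351], 'gripper_width': 0.0486, 'joints': [36.9277, 32.4712, -12.9717, 0.0287, -44.6886, -33.5732]}
go [0.5744 0.2319 0.01  ] -86.8 -> [-0.0006, 0.0005, 0.0156] [0.0005, -0.0005, 0.001] dist 0.004
```

View pics/s18.png

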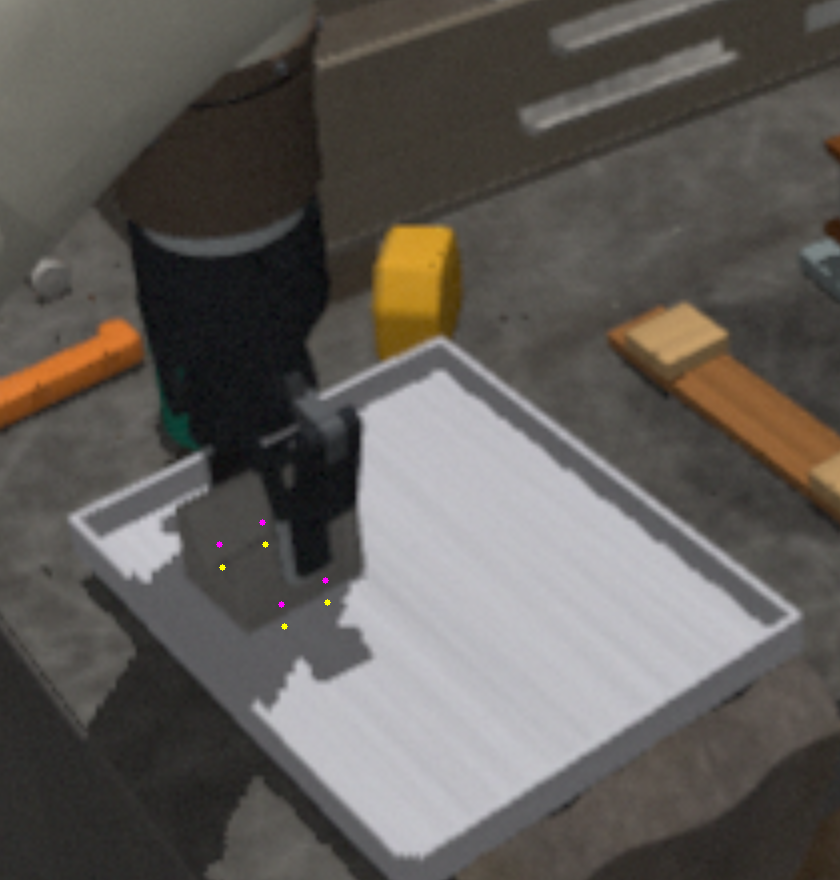

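>>> send_rows(
  rows=[0.3, 0, 0, 0.008, 0, 0, 0, 0.3, 0, 0, 0.014, 0, 0, 0, 0.3, 0, 0, 0.014, 0, 0, 0],
)

```text
time_s: 13.03
tool_pos: [0.5749, 0.2321, 0.0109]
ee_rot: [180.0, -0.1, -86.6]
force: [-0.8, -0.2, -2.6]
gripper_width: 0.0488
```

>>> send_rows(
  rows=[0.3, 0, 0, 0.006, 0, 0, 0, 0.3, 0, 0, 0.006, 0, 0, 0],
)

```text
time_s: 13.2
tool_pos: [0.5749, 0.232, 0.0108]
ee_rot: [180.0, -0.1, -86.6]
force: [-3.8, -0.4, 4.7]
gripper_width: 0.0488
```

Contact: the force reversed. Releasing and retreating.

>>> send_rows(
  rows=[0.75, 0, 0, 0, 0, 0, 0, 0.75, 0, 0, 0, 0, 0, 0, 0.75, 0, 0, 0, 0, 0, 0, 0.8, 0, 0, -0.1, 0, 0, 0, 0.8, 0, 0, -0.25, 0, 0, 0],
)

```text
time_s: 13.62
tool_pos: [0.5726, 0.2306, 0.07]
ee_rot: [179.5, -0.3, -86.6]
force: [1.0, 0.6, 0.8]
gripper_width: 0.0684
```

>>> send_rows(
  rows=[1, 0, 0, -0.5, 0, 0, 0, 1, 0, 0, -0.5, 0, 0, 0, 1, 0, 0, -0.5, 0, 0, 0, 1, 0.4, 0, -0.5, 0, 0, 0, 1, 0.8, 0, -0.5, 0, 0, 0],
)

```text
time_s: 14.03
tool_pos: [0.5803, 0.1498, 0.1991]
ee_rot: [180.0, -0.1, -86.4]
force: [0.2, -1.0, -0.7]
gripper_width: 0.0856
```

Run:
```python
from ov import *
s=ctrl.camera("side"); save(s,"s19",(120,200,480,440),2); st()
save(ctrl.camera("top"),"t19",(150,170,480,340),2.4)
```

```text
{'time_s': 14.0833, 'tool_pos': [0.5785, 0.142, 0.1975], 'ee_rot': [179.6317, -0.3232, -86.8028], 'force': [-2.6332, -2.3852, 0.1997], 'gripper_width': 0.0854, 'joints': [29.4237, 19.7716, -4.3277, 0.1388, -66.374, -26.2836]}
```

View pics/s19.png

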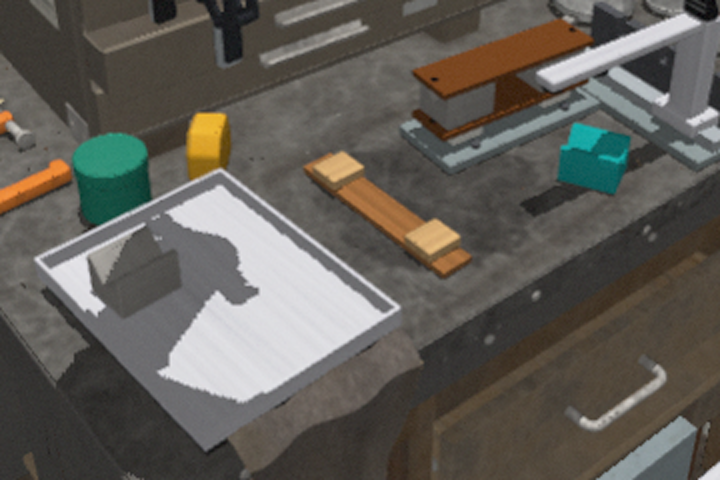

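View pics/t19.png

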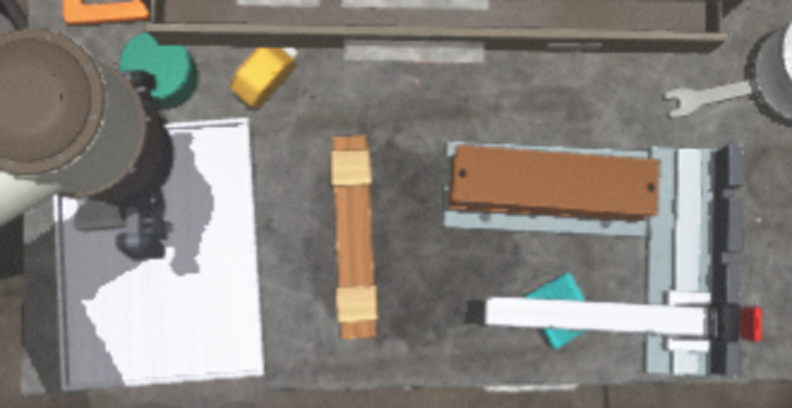

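The block sits flat in the tray at side crop (135,270), and plate_2 is fully visible. Measuring plate_2.

Run:
```python
from h import *
t=ctrl.camera("top")
hsv=cv2.cvtColor(t["frame"],cv2.COLOR_BGR2HSV)
save(t,"t20",(330,225,430,265),8)
r=ctrl.regions_of(t,"plate_2")
for q in r[:3]: print(q["confidence"],q["centre"],q["pixels"].sum())
st()
```

```text
0.91 [380.5, 241.8] 2135
0.82 [373.1, 258.4] 202
{'time_s': 14.2333, 'tool_pos': [0.5788, 0.1472, 0.1958], 'ee_rot': [179.5925, -0.291, -86.7381], 'force': [-0.6468, -0.225, 0.8686], 'gripper_width': 0.0853, 'joints': [29.8275, 20.0129, -4.2015, 0.0852, -66.2803, -26.6013]}
```

View pics/t20.png

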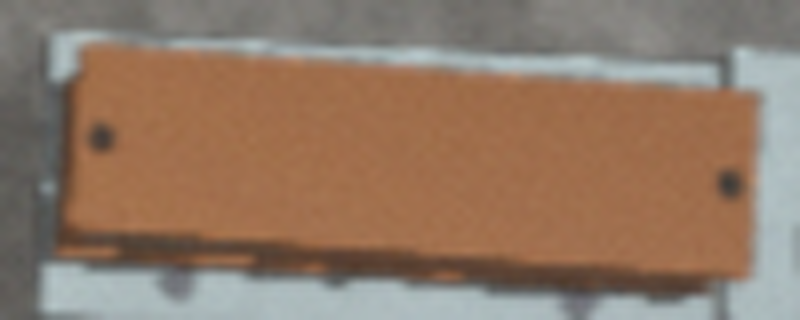

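Run:
```python
from h import *
t=ctrl.camera("top"); T=lambda u,v:(330+u/8,225+v/8)
c=pix2z(t,[T(82,44),T(760,92),T(751,278),T(68,229)],.086); print(c.round(4),c.mean(0)); d=c[1]-c[0]+c[2]-c[3]; print(np.degrees(np.arctan2(d[1],d[0])),[np.linalg.norm(c[i]-c[(i+1)%4]).round(4) for i in range(4)])
print(J(0,0,.086))
st(); go([.5815,-.2127,.2],-93.6)
```

```text
[[ 0.6187 -0.1187  0.086 ]
 [ 0.6007 -0.3166  0.086 ]
 [ 0.5462 -0.3116  0.086 ]
 [ 0.5643 -0.1133  0.086 ]] [ 0.58247186 -0.21502051  0.086     ]
-95.21651321009116 [np.float64(0.1987), np.float64(0.0547), np.float64(0.1992), np.float64(0.0547)]
[ 0.5804 -0.2126  0.086 ]
{'time_s': 14.2833, 'tool_pos': [0.5788, 0.148, 0.1955], 'ee_rot': [179.5654, -0.3018, -86.6664], 'force': [0.1889, 0.126, 1.6551], 'gripper_width': 0.0854, 'joints': [29.9022, 20.056, -4.1825, 0.0825, -66.2852, -26.6033]}
go [ 0.5815 -0.2127  0.2   ] -93.6 -> [1.4411, 0.073, -0.0098] [0.0023, -0.0018, 0.0385] dist 0.361
```

Run:
```python
from h import *
go([.582,-.215,.19],-95.2)
```

```text
go [ 0.582 -0.215  0.19 ] -95.2 -> [1.4501, 0.0712, 0.0302] [0.0023, -0.0019, 0.0474] dist 0.363
```

>>> send_rows(
  rows=[1, 0.9, 0.044, 0, 0.002, -0.002, 0.047, 1, 0.9, 0.044, 0, 0.002, -0.002, 0.047, 1, 0.9, 0.044, 0, 0.002, -0.002, 0.047, 1, 0.9, 0.044, 0, 0.002, -0.002, 0.047, 1, 0.9, 0.044, 0, 0.002, -0.002, 0.047],
)

```text
time_s: 14.7
tool_pos: [0.581, -0.0606, 0.1965]
ee_rot: [180.0, 0.0, -95.0]
force: [0.8, 0.6, -0.2]
gripper_width: 0.0849
```

Run:
```python
from h import *
st();go([.582,-.215,.15],-95.2)
```

```text
{'time_s': 14.7, 'tool_pos': [0.581, -0.0606, 0.1965], 'ee_rot': [179.9609, 0.02, -94.9754], 'force': [0.818, 0.6316, -0.1928], 'gripper_width': 0.0849, 'joints': [9.9086, 18.4972, -6.3012, -0.0323, -65.2342, -14.8704]}
go [ 0.582 -0.215  0.15 ] -95.2 -> [0.6151, -0.0577, 0.1858] [0.0002, 0.0001, 0.0012] dist 0.161
```

>>> send_rows(
  rows=[1, 0.615, -0.0577, 0.05, 0, 0, 0.001, 1, 0.615, -0.0577, 0.1, 0, 0, 0.001, 1, 0.615, -0.0577, 0.15, 0, 0, 0.001, 1, 0.615, -0.0577, 0.185, 0, 0, 0.001, 1, 0.615, -0.0577, 0.185, 0, 0, 0.001],
)

```text
time_s: 15.12
tool_pos: [0.5797, -0.2183, 0.1449]
ee_rot: [179.5, 0.1, -95.4]
force: [0.6, 0.9, -1.9]
gripper_width: 0.0854
```

Run:
```python
from h import *
ctrl.camera("top");ctrl.camera("top");st();go([.582,-.215,.05],-95.2)
```

```text
{'time_s': 15.2167, 'tool_pos': [0.5818, -0.2154, 0.1483], 'ee_rot': [179.7884, 0.0184, -95.2218], 'force': [-0.1637, 0.3828, 0.6284], 'gripper_width': 0.0856, 'joints': [-5.3998, 24.2313, -4.7794, -0.0202, -61.2009, 0.1878]}
go [ 0.582 -0.215  0.05 ] -95.2 -> [-0.0016, -0.002, 0.3933] [0.0012, 0.0001, -0.0001] dist 0.098
```

>>> send_rows(
  rows=[1, -0.0016, -0.002, 0.13, 0.001, 0, 0, 1, -0.0016, -0.002, 0.26, 0.001, 0, 0, 1, -0.0016, -0.002, 0.35, 0.001, 0, 0, 1, -0.0016, -0.002, 0.41, 0.001, 0, 0, 1, -0.0016, -0.002, 0.41, 0.001, 0, 0],
)

```text
time_s: 15.63
tool_pos: [0.5806, -0.2126, 0.0426]
ee_rot: [179.6, 0.1, -95.1]
force: [-0.1, -0.2, -0.0]
gripper_width: 0.0855
```

Run:
```python
from ov import *
ov("s21",crop=(300,150,460,280)); st();go([.582,-.215,.046],-95.2)
```

```text
{'time_s': 15.6833, 'tool_pos': [0.5821, -0.2132, 0.0449], 'ee_rot': [179.8304, 0.0123, -95.0603], 'force': [0.9824, -0.024, 0.6626], 'gripper_width': 0.0855, 'joints': [-5.185, 30.2979, -11.402, -0.0159, -48.4697, 0.1353]}
go [ 0.582 -0.215  0.046] -95.2 -> [0.0072, -0.0004, -0.0043] [0.0009, 0.0001, 0.0008] dist 0.002
```

View pics/s21.png

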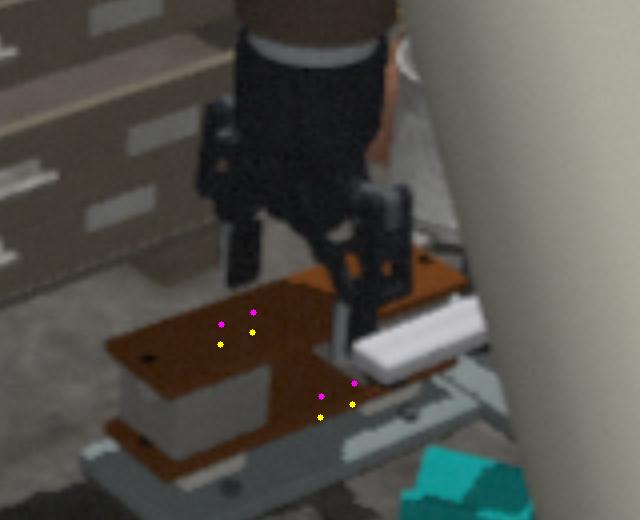

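>>> send_rows(
  rows=[0.4, 0.007, 0, 0, 0, 0, 0, 0.4, 0.007, 0, 0, 0, 0, 0, 0.4, 0.007, 0, 0, 0, 0, 0, 0.4, 0.007, 0, 0, 0, 0, 0, 0.4, 0.007, 0, 0, 0, 0, 0],
)

```text
time_s: 16.1
tool_pos: [0.584, -0.2148, 0.0474]
ee_rot: [-179.9, -0.0, -95.0]
force: [1.4, 2.9, 5.4]
gripper_width: 0.0542
```

Run:
```python
from ov import *
ov("s22",w=.028,crop=(300,150,460,280)); st()
```

```text
{'time_s': 16.15, 'tool_pos': [0.584, -0.2148, 0.0474], 'ee_rot': [-179.8695, -0.0051, -95.006], 'force': [0.9581, 3.1828, 5.6368], 'gripper_width': 0.0546, 'joints': [-5.3136, 30.1835, -11.1744, 0.0059, -48.5116, 0.3037]}
```

View pics/s22.png

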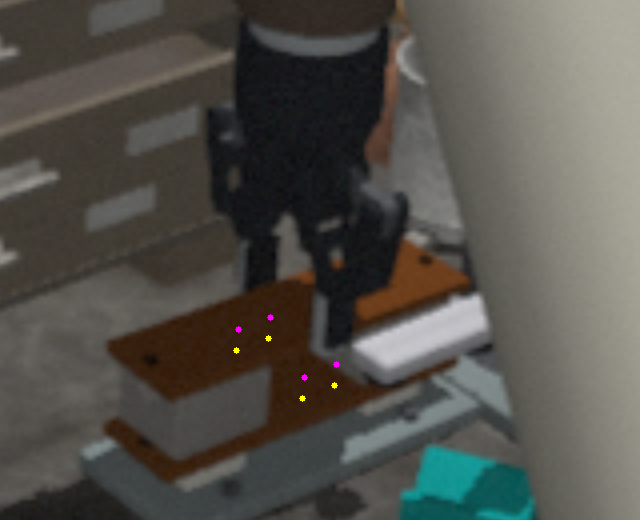

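>>> send_rows(
  rows=[0.4, 0, 0, -0.06, 0, 0, 0, 0.4, 0, 0, -0.2, 0, 0, 0, 0.4, 0, 0, -0.35, 0, 0, 0, 0.4, 0, 0, -0.5, 0, 0, 0, 0.4, 0, 0, -0.5, 0, 0, 0],
)

```text
time_s: 16.57
tool_pos: [0.5882, -0.2164, 0.182]
ee_rot: [-178.9, -0.2, -94.9]
force: [0.5, -0.3, -0.6]
gripper_width: 0.0541
```

Run:
```python
from ov import *
ov("s23",w=.028,crop=(300,110,460,270)); st(); go([.537,-.015,.17],1.6-180)
save(ctrl.camera("top"),"t23",(150,170,480,340),2.4)
```

```text
{'time_s': 16.6167, 'tool_pos': [0.5863, -0.2154, 0.178], 'ee_rot': [-179.2485, -0.0558, -94.9951], 'force': [-0.6646, 0.0603, -2.1573], 'gripper_width': 0.0542, 'joints': [-5.3239, 22.7492, -2.6559, 0.0574, -63.8432, 0.3042]}
go [ 0.537 -0.015  0.17 ] -178.4 -> [-0.7815, 0.2666, 0.0276] [-0.0036, 0.0028, 0.4634] dist 0.207
```

View pics/s23.png

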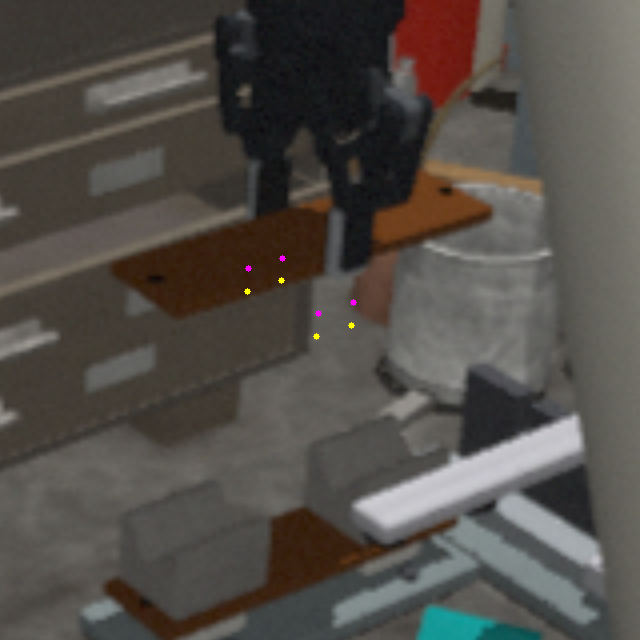

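View pics/t23.png

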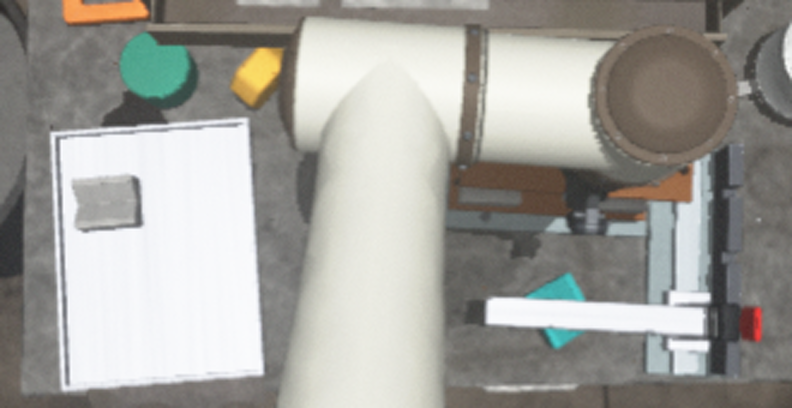

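The plate is held level near its middle, at crop (300,240). Moving over the rest first, then turning.

>>> send_rows(
  rows=[0.4, -0.78, 0.27, 0, -0.002, 0, 0.1, 0.4, -0.78, 0.27, 0, -0.002, 0, 0.1, 0.4, -0.78, 0.27, 0, -0.002, 0, 0.2, 0.4, -0.78, 0.27, 0, -0.0036, 0.0028, 0.3, 0.4, -0.78, 0.27, 0, -0.0036, 0.0028, 0.46],
)

```text
time_s: 17.08
tool_pos: [0.5355, -0.027, 0.1721]
ee_rot: [179.7, -0.2, -128.4]
force: [0.3, -0.2, -1.2]
gripper_width: 0.0545
```

Run:
```python
from ov import *
st(); go([.537,-.015,.15],1.6-180)
```

```text
{'time_s': 17.0833, 'tool_pos': [0.5355, -0.027, 0.1721], 'ee_rot': [179.7456, -0.1927, -128.3652], 'force': [0.2737, -0.1987, -1.2397], 'gripper_width': 0.0545, 'joints': [14.3995, 15.2225, -14.7287, -0.0988, -60.3562, -52.716]}
go [ 0.537 -0.015  0.15 ] -178.4 -> [-0.0418, 0.0246, 0.0882] [0.0009, -0.0016, 0.278] dist 0.025
```

>>> send_rows(
  rows=[0.4, -0.042, 0.025, 0.05, 0, 0, 0.278, 0.4, -0.042, 0.025, 0.05, 0, 0, 0.278, 0.4, -0.042, 0.025, 0.05, 0, 0, 0.278, 0.4, -0.042, 0.025, 0.05, 0, 0, 0.278, 0.4, -0.042, 0.025, 0.05, 0, 0, 0.278],
)

```text
time_s: 17.5
tool_pos: [0.5353, -0.0148, 0.1574]
ee_rot: [179.9, -0.5, -164.1]
force: [0.4, -0.4, -1.3]
gripper_width: 0.0544
```

Run:
```python
from ov import *
st(); go([.537,-.015,.13],1.6-180)
```

```text
{'time_s': 17.5, 'tool_pos': [0.5353, -0.0148, 0.1574], 'ee_rot': [179.8945, -0.5043, -164.1489], 'force': [0.4054, -0.3985, -1.2617], 'gripper_width': 0.0544, 'joints': [15.7124, 16.0586, -15.8569, -0.1221, -58.5891, -89.7976]}
go [ 0.537 -0.015  0.13 ] -178.4 -> [-0.0073, -0.0028, 0.1095] [0.0002, -0.0029, 0.0792] dist 0.027
```

>>> send_rows(
  rows=[0.4, -0.005, -0.003, 0.05, 0, -0.003, 0.079, 0.4, -0.005, -0.003, 0.08, 0, -0.003, 0.079, 0.4, -0.005, -0.003, 0.1, 0, -0.003, 0.079, 0.4, -0.005, -0.003, 0.1, 0, -0.003, 0.079],
)

```text
time_s: 17.83
tool_pos: [0.5344, -0.0156, 0.1298]
ee_rot: [180.0, -0.3, -178.2]
force: [-0.2, 0.5, -2.8]
gripper_width: 0.0542
```

Run:
```python
from ov import *
t=ctrl.camera("top"); save(t,"t24",(240,180,360,340),5); ov("s24",w=.028,crop=(230,170,400,350)); st(); go([.537,-.015,.05],1.6-180)
```

```text
{'time_s': 17.9333, 'tool_pos': [0.5361, -0.0153, 0.1318], 'ee_rot': [179.9769, -0.0666, -178.2335], 'force': [-0.0644, -0.3152, -1.6806], 'gripper_width': 0.0542, 'joints': [15.6713, 17.4119, -18.0905, -0.0472, -54.5568, -103.8774]}
go [ 0.537 -0.015  0.05 ] -178.4 -> [-0.0041, 0.0011, 0.327] [0.0001, -0.0004, 0.0009] dist 0.082
```

View pics/s24.png

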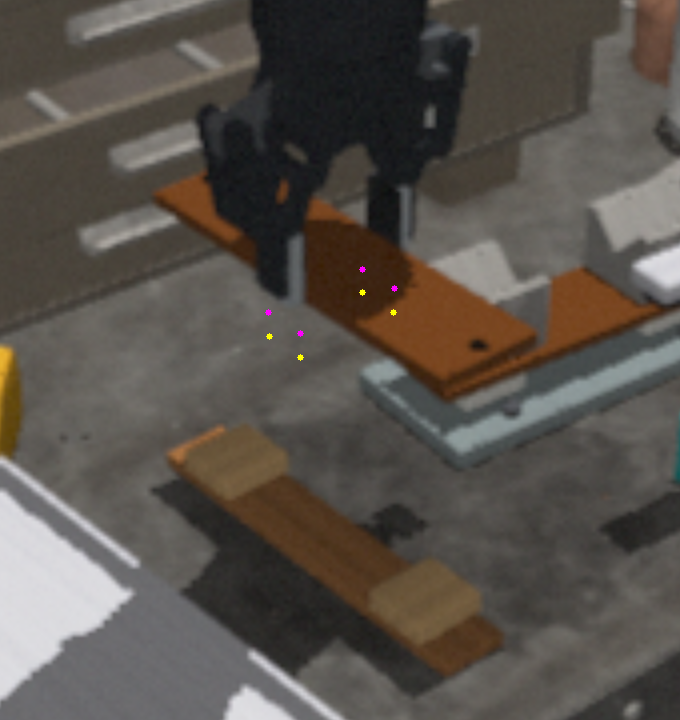

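View pics/t24.png

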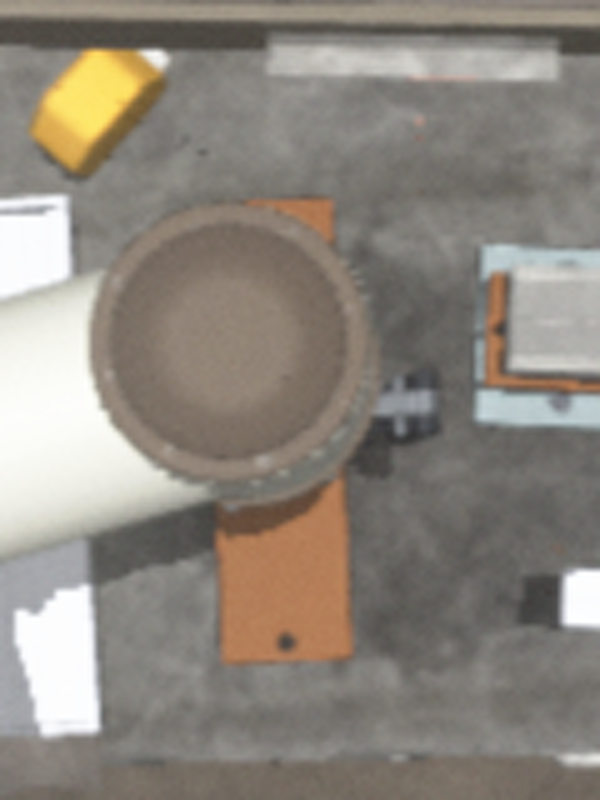

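Run:
```python
from h import *
t=ctrl.camera("top"); T=lambda u,v:(240+u/5,180+v/5)
x=st(); z=x["tool_pos"][2]+.0386
c=pix2z(t,[T(220,662),T(354,658),T(332,200)],z); print(z,c.round(4)); near=(c[0]+c[1])/2; d=c[2]-c[1]; print("len",np.linalg.norm(d),"yaw",np.degrees(np.arctan2(d[1],d[0]))); print("ctr",near+d/2)
```

```text
{'time_s': 17.9833, 'tool_pos': [0.5365, -0.0153, 0.1323], 'ee_rot': [179.9648, 0.0054, -178.2578], 'force': [-0.7275, -0.2747, -0.9728], 'gripper_width': 0.0539, 'joints': [15.67, 17.3814, -18.0481, -0.0403, -54.5568, -103.9045]}
0.17089550970672499 [[ 0.4332  0.0099  0.1709]
 [ 0.4337 -0.0471  0.1709]
 [ 0.6313 -0.0411  0.1709]]
len 0.19767247310655164 yaw 1.7374421350938876
ctr [ 0.5322309  -0.01559562  0.17089551]
```

Plate centre (0.532,-0.016), yaw 1.7°. The rest is at (0.537,-0.015), yaw 1.6°, so I shift +5 mm in x and lower.

>>> send_rows(
  rows=[0.4, -0.018, 0, 0.12, 0, 0, 0.001, 0.4, -0.018, 0, 0.24, 0, 0, 0.001, 0.4, -0.018, 0, 0.36, 0, 0, 0.001, 0.4, -0.018, 0, 0.44, 0, 0, 0.001, 0.4, -0.018, 0, 0.44, 0, 0, 0.001],
)

```text
time_s: 18.4
tool_pos: [0.5378, -0.0157, 0.0185]
ee_rot: [-180.0, -0.5, -178.4]
force: [-0.3, -0.3, -2.7]
gripper_width: 0.0542
```

Run:
```python
from ov import *
t=ctrl.camera("top"); save(t,"t25",(240,180,360,340),5); ov("s25",w=.028,crop=(230,170,400,350)); st(); go([.541,-.0145,-.009],1.6-180)
```

```text
{'time_s': 18.5, 'tool_pos': [0.5416, -0.0151, 0.0226], 'ee_rot': [179.9964, 0.006, -178.3592], 'force': [0.2691, -0.0037, -0.6086], 'gripper_width': 0.054, 'joints': [15.5544, 25.9009, -24.1406, -0.0032, -39.9518, -103.9112]}
go [ 0.541  -0.0145 -0.009 ] -178.4 -> [0.0022, 0.0025, 0.1265] [0.0, 0.0, 0.0002] dist 0.032
```

View pics/s25.png

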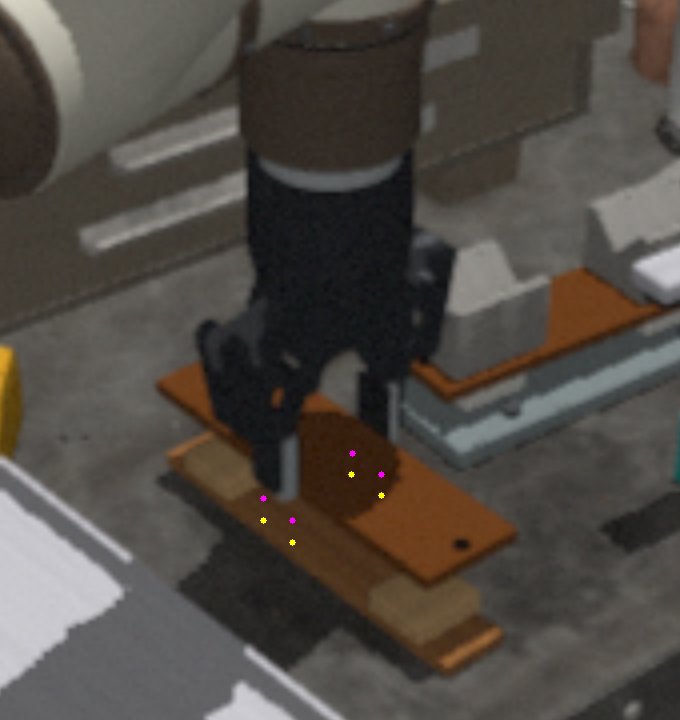

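View pics/t25.png

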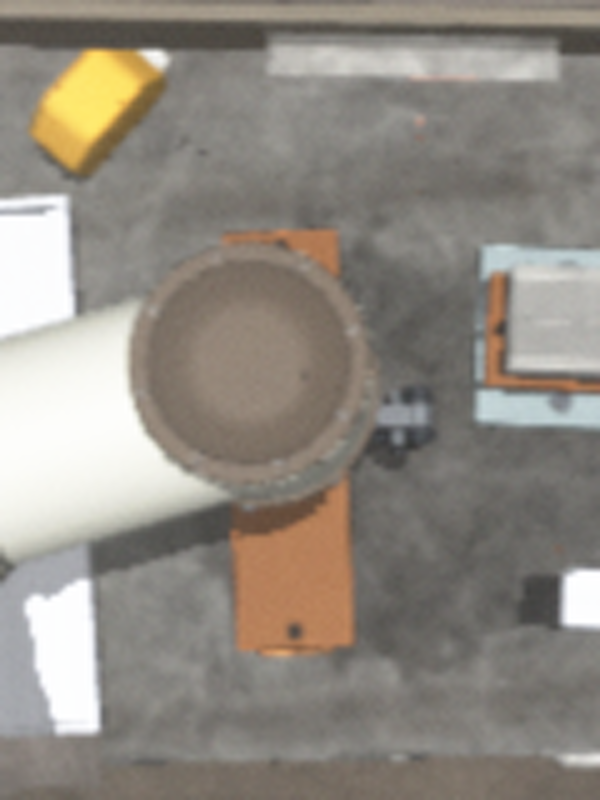

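>>> send_rows(
  rows=[0.4, 0, 0, 0.03, 0, 0, 0, 0.4, 0, 0, 0.06, 0, 0, 0, 0.4, 0, 0, 0.09, 0, 0, 0, 0.4, 0, 0, 0.115, 0, 0, 0, 0.4, 0, 0, 0.115, 0, 0, 0],
)

```text
time_s: 18.92
tool_pos: [0.5405, -0.0153, -0.0074]
ee_rot: [-180.0, -0.1, -178.4]
force: [-0.6, -0.8, -2.4]
gripper_width: 0.0542
```

>>> send_rows(
  rows=[0.4, 0, 0, 0.006, 0, 0, 0, 0.4, 0, 0, 0.01, 0, 0, 0, 0.4, 0, 0, 0.01, 0, 0, 0],
)

```text
time_s: 19.17
tool_pos: [0.5405, -0.0153, -0.01]
ee_rot: [-180.0, -0.1, -178.4]
force: [-1.1, 0.0, -2.6]
gripper_width: 0.0541
```

>>> send_rows(
  rows=[0.4, 0, 0, 0.006, 0, 0, 0, 0.4, 0, 0, 0.006, 0, 0, 0],
)

```text
time_s: 19.33
tool_pos: [0.5409, -0.0152, -0.0106]
ee_rot: [-180.0, -0.1, -178.4]
force: [-1.2, 0.1, 3.1]
gripper_width: 0.0541
```

Run:
```python
from ov import *
ov("s26",w=.028,crop=(230,170,400,350)); st()
```

```text
{'time_s': 19.3833, 'tool_pos': [0.5409, -0.0153, -0.0106], 'ee_rot': [-179.9823, -0.0858, -178.3513], 'force': [-0.7011, 0.6172, 3.9305], 'gripper_width': 0.0541, 'joints': [15.5585, 28.8296, -25.642, -0.0059, -35.616, -103.905]}
```

View pics/s26.png

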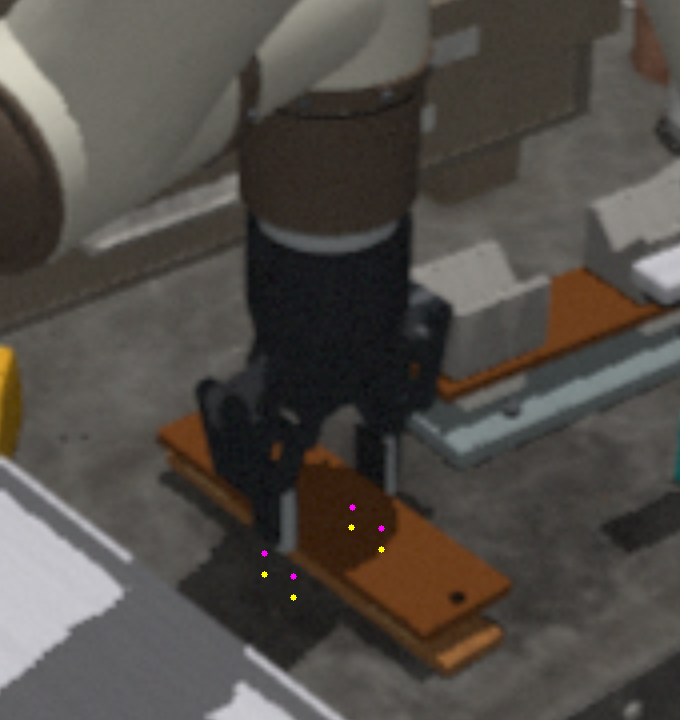

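>>> send_rows(
  rows=[0.85, 0, 0, 0, 0, 0, 0, 0.85, 0, 0, 0, 0, 0, 0, 0.85, 0, 0, -0.02, 0, 0, 0, 0.9, 0, 0, -0.12, 0, 0, 0, 0.9, 0, 0, -0.25, 0, 0, 0],
)

```text
time_s: 19.8
tool_pos: [0.539, -0.0157, 0.0505]
ee_rot: [-179.9, -0.4, -178.4]
force: [1.2, 0.6, 0.4]
gripper_width: 0.0767
```

Run:
```python
from h import *
st(); go([.552,-.18,.17],-93.6)
```

```text
{'time_s': 19.8, 'tool_pos': [0.539, -0.0157, 0.0505], 'ee_rot': [-179.9143, -0.4453, -178.3783], 'force': [1.165, 0.6205, 0.3815], 'gripper_width': 0.0767, 'joints': [15.5568, 23.6004, -22.6905, -0.0346, -44.1619, -103.9099]}
go [ 0.552 -0.18   0.17 ] -93.6 -> [-0.0298, -0.6591, -0.4773] [0.0014, -0.0024, -0.471] dist 0.204
```

>>> send_rows(
  rows=[1, 0, 0, -0.16, 0, 0, -0.03, 1, 0, 0, -0.33, 0, 0, -0.06, 1, 0, 0, -0.5, 0, 0, -0.471, 1, 0, 0, -0.55, 0, -0.002, -0.471, 1, 0, 0, -0.55, 0, -0.002, -0.471],
)

```text
time_s: 20.22
tool_pos: [0.5431, -0.0151, 0.1941]
ee_rot: [-179.8, 0.3, -145.7]
force: [1.2, 0.1, -0.1]
gripper_width: 0.0853
```

Run:
```python
from ov import *
t=ctrl.camera("top"); save(t,"t27",(240,200,440,320),4); s=ctrl.camera("side"); save(s,"s27",(120,180,440,400),2.5); st()
```

```text
{'time_s': 20.3167, 'tool_pos': [0.5403, -0.0153, 0.1895], 'ee_rot': [179.8959, -0.1815, -146.1112], 'force': [-0.6218, -0.4401, 0.0195], 'gripper_width': 0.0855, 'joints': [15.5466, 14.7101, -12.7629, -0.0469, -62.7321, -71.6364]}
```

View pics/s27.png

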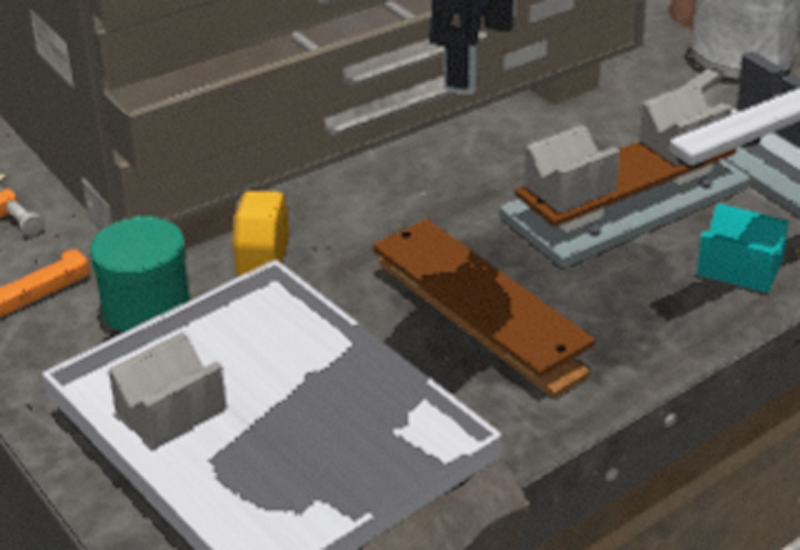

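View pics/t27.png

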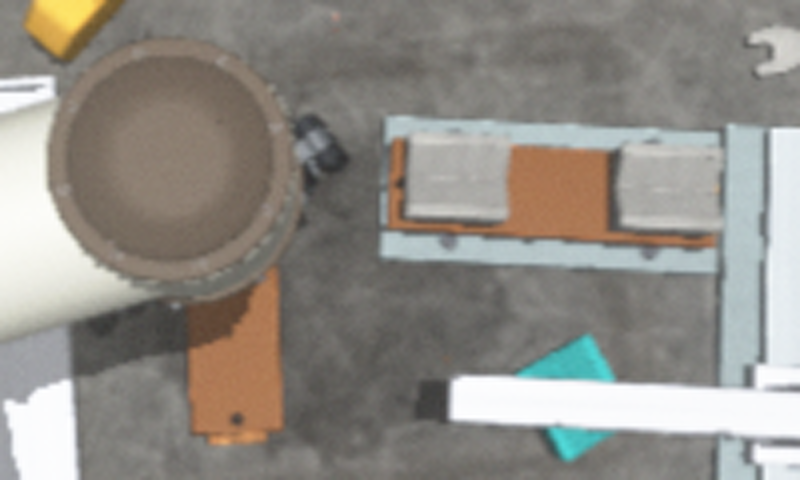

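Run:
```python
from h import *
t=ctrl.camera("top"); T=lambda u,v:(240+u/4,200+v/4)
for P in ([(410,132),(511,136),(508,221),(405,216)],[(620,143),(723,147),(721,232),(617,227)]):
    c=pix2z(t,[T(*p) for p in P],.078); d=c[1]-c[0]+c[2]-c[3]; print(c.round(4).tolist(),c.mean(0),np.degrees(np.arctan2(d[1],d[0])),[np.linalg.norm(c[i]-c[(i+1)%4]).round(4) for i in range(4)])
print(J(.062,0,.078),J(-.062,0,.078)); 
c=pix2z(t,[T(193,433),T(283,428)],.028); print("plate2 near end",c)
st(); go([.585,-.151,.15],-93.4)
```

```text
[[0.6138, -0.1243, 0.078], [0.6102, -0.1838, 0.078], [0.5599, -0.1805, 0.078], [0.564, -0.1201, 0.078]] [ 0.58699363 -0.15216072  0.078     ] -93.64909123487419 [np.float64(0.0596), np.float64(0.0504), np.float64(0.0606), np.float64(0.0499)]
[[0.6048, -0.2479, 0.078], [0.6013, -0.3084, 0.078], [0.5511, -0.3051, 0.078], [0.5552, -0.2443, 0.078]] [ 0.57807924 -0.27641928  0.078     ] -93.61525580732173 [np.float64(0.0606), np.float64(0.0503), np.float64(0.0609), np.float64(0.0498)]
[ 0.58427141 -0.15072099  0.078     ] [ 0.57652859 -0.27447901  0.078     ]
plate2 near end [[ 0.43908129  0.00898464  0.028     ]
 [ 0.4410027  -0.04559019  0.028     ]]
{'time_s': 20.3667, 'tool_pos': [0.5397, -0.0155, 0.1882], 'ee_rot': [179.8433, -0.3247, -146.2744], 'force': [-0.3686, -0.34, -0.5622], 'gripper_width': 0.0854, 'joints': [15.5462, 14.7893, -12.8437, -0.0536, -62.7244, -71.7963]}
go [ 0.585 -0.151  0.15 ] -93.4 -> [0.1494, -0.552, 0.1522] [0.0016, -0.0013, -0.2937] dist 0.148
```

>>> send_rows(
  rows=[1, 0.149, -0.552, 0.05, 0.0016, -0.001, -0.294, 1, 0.149, -0.552, 0.05, 0.0016, -0.001, -0.294, 1, 0.149, -0.552, 0.05, 0.0016, -0.001, -0.294, 1, 0.149, -0.552, 0.1, 0.0016, -0.001, -0.294, 1, 0.149, -0.552, 0.15, 0.0016, -0.001, -0.294],
)

```text
time_s: 20.78
tool_pos: [0.5857, -0.1552, 0.1484]
ee_rot: [179.8, -0.2, -112.2]
force: [0.7, 0.4, -0.9]
gripper_width: 0.0853
```

Run:
```python
from h import *
ctrl.camera("top");st(); go([.586,-.152,.12],-93.6)
```

```text
{'time_s': 20.8333, 'tool_pos': [0.5828, -0.153, 0.145], 'ee_rot': [179.4204, -0.2489, -111.9581], 'force': [-1.1024, 0.1138, -3.2288], 'gripper_width': 0.0852, 'joints': [0.6697, 22.9614, -7.3599, 0.0077, -60.3095, -22.6329]}
go [ 0.586 -0.152  0.12 ] -93.6 -> [-0.0091, -0.0115, 0.1] [0.0034, -0.0009, -0.102] dist 0.025
```

>>> send_rows(
  rows=[1, -0.009, -0.0115, 0.05, 0.0034, 0, -0.102, 1, -0.009, -0.0115, 0.1, 0.0034, 0, -0.102, 1, -0.009, -0.0115, 0.1, 0.0034, 0, -0.102, 1, -0.009, -0.0115, 0.1, 0.0034, 0, -0.102],
)

```text
time_s: 21.17
tool_pos: [0.5847, -0.1516, 0.1183]
ee_rot: [179.7, -0.2, -93.8]
force: [0.1, -0.5, 0.8]
gripper_width: 0.0853
```

Run:
```python
from h import *
ctrl.camera("top");ctrl.camera("top");st(); go([.586,-.152,.027],-93.6)
```

```text
{'time_s': 21.2667, 'tool_pos': [0.5859, -0.1516, 0.1198], 'ee_rot': [179.9308, -0.1655, -93.8293], 'force': [-0.1399, 0.1348, 0.1382], 'gripper_width': 0.0854, 'joints': [0.8881, 24.2817, -9.3063, 0.191, -56.4948, -4.8231]}
go [ 0.586 -0.152  0.027] -93.6 -> [0.0004, -0.0008, 0.3713] [0.0004, -0.0009, -0.0013] dist 0.093
```

>>> send_rows(
  rows=[1, 0, 0, 0.12, 0, 0, 0, 1, 0, 0, 0.24, 0, -0.001, -0.001, 1, 0, 0, 0.33, 0, -0.001, -0.001, 1, 0, 0, 0.375, 0, -0.001, -0.001, 1, 0, 0, 0.375, 0, -0.001, -0.001],
)

```text
time_s: 21.68
tool_pos: [0.584, -0.1516, 0.0237]
ee_rot: [179.6, 0.0, -93.8]
force: [-0.2, -0.8, 0.5]
gripper_width: 0.0851
```

>>> send_rows(
  rows=[0.3, 0, 0, 0, 0, 0, 0, 0.3, 0, 0, 0, 0, 0, 0, 0.3, 0, 0, 0, 0, 0, 0, 0.3, 0, 0, 0, 0, 0, 0, 0.3, 0, 0, 0, 0, 0, 0],
)

```text
time_s: 22.1
tool_pos: [0.5878, -0.1517, 0.0268]
ee_rot: [-179.9, -0.0, -93.7]
force: [3.5, -0.1, 7.0]
gripper_width: 0.0488
```

Run:
```python
from ov import *
ov("s28",w=.025,crop=(300,150,440,280)); st()
```

```text
{'time_s': 22.15, 'tool_pos': [0.5878, -0.1517, 0.0268], 'ee_rot': [-179.8647, -0.0123, -93.7251], 'force': [2.9441, 0.6634, 6.7888], 'gripper_width': 0.0489, 'joints': [0.8009, 30.4549, -14.5038, 0.0326, -44.9075, -4.5491]}
```

View pics/s28.png

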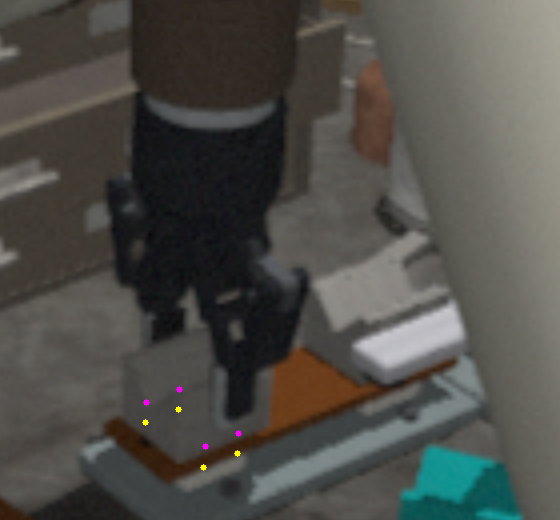

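>>> send_rows(
  rows=[0.3, 0, 0, -0.08, 0, 0, 0, 0.3, 0, 0, -0.22, 0, 0, 0, 0.3, 0, 0, -0.38, 0, 0, 0, 0.3, 0, 0, -0.53, 0, 0, 0, 0.3, 0, 0, -0.56, 0, 0, 0],
)

```text
time_s: 22.57
tool_pos: [0.5899, -0.1522, 0.1735]
ee_rot: [-179.3, -0.1, -93.7]
force: [0.4, -0.1, -3.4]
gripper_width: 0.0489
```

Run:
```python
from ov import *
t=ctrl.camera("top"); save(t,"t29",(150,170,320,340),4); st(); go([.5794,.1421,.15],-86.8)
```

```text
{'time_s': 22.6167, 'tool_pos': [0.5893, -0.1518, 0.172], 'ee_rot': [-179.3795, 0.0011, -93.7298], 'force': [0.7049, 0.299, -3.9737], 'gripper_width': 0.049, 'joints': [0.8022, 21.5669, -5.4111, 0.0541, -62.4034, -4.5568]}
go [0.5794 0.1421 0.15  ] -86.8 -> [-1.1707, 0.1169, 0.0866] [-0.0034, -0.0002, -0.0385] dist 0.295
```

View pics/t29.png

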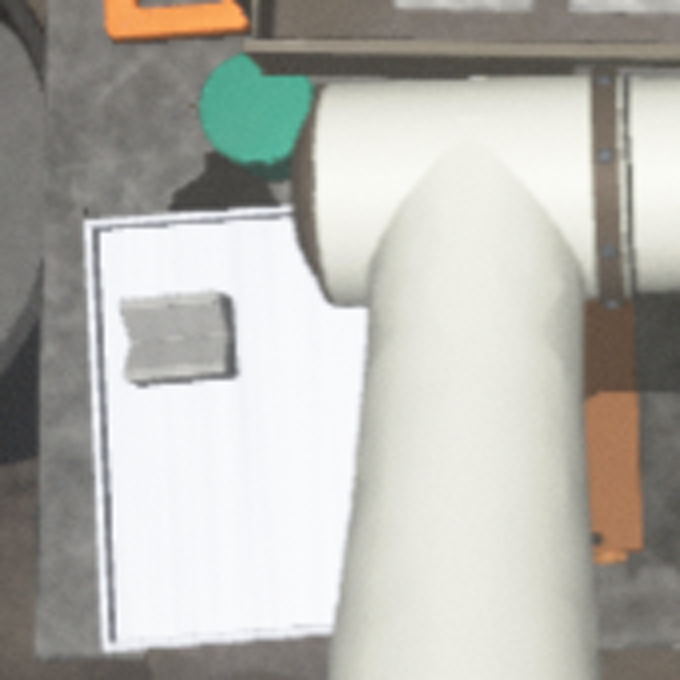

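>>> send_rows(
  rows=[0.3, -1, 0.1, 0, -0.003, 0, -0.035, 0.3, -1, 0.1, 0, -0.003, 0, -0.035, 0.3, -1, 0.1, 0, -0.003, 0, -0.035, 0.3, -1, 0.1, 0, -0.003, 0, -0.035, 0.3, -1, 0.1, 0, -0.003, 0, -0.035],
)

```text
time_s: 23.03
tool_pos: [0.5786, 0.0578, 0.1674]
ee_rot: [179.7, -0.1, -87.5]
force: [1.6, 0.0, -5.0]
gripper_width: 0.0487
```

Run:
```python
from ov import *
st(); go([.5794,.1421,.13],-86.8)
```

```text
{'time_s': 23.0333, 'tool_pos': [0.5786, 0.0578, 0.1674], 'ee_rot': [179.653, -0.0628, -87.5349], 'force': [1.5941, 0.0297, -5.0398], 'gripper_width': 0.0487, 'joints': [21.6273, 19.7465, -8.852, -0.0619, -61.75, -19.1329]}
go [0.5794 0.1421 0.13  ] -86.8 -> [-0.3368, -0.0187, 0.1493] [0.0019, -0.0003, -0.0041] dist 0.092
```

>>> send_rows(
  rows=[0.3, -0.337, -0.0187, 0, 0.002, 0, -0.004, 0.3, -0.337, -0.0187, 0, 0.002, 0, -0.004, 0.3, -0.337, -0.0187, 0.15, 0.002, 0, -0.004, 0.3, -0.337, -0.0187, 0.15, 0.002, 0, -0.004, 0.3, -0.337, -0.0187, 0.15, 0.002, 0, -0.004],
)

```text
time_s: 23.45
tool_pos: [0.5753, 0.1412, 0.125]
ee_rot: [179.4, -0.3, -86.8]
force: [-0.3, -0.7, -5.3]
gripper_width: 0.0489
```

Run:
```python
from ov import *
t=ctrl.camera("top"); save(t,"t30",(150,170,320,340),4); ov("s30",w=.025,crop=(120,200,330,420)); st(); go([.5794,.1421,.04],-86.8)
```

```text
{'time_s': 23.55, 'tool_pos': [0.5791, 0.1412, 0.1293], 'ee_rot': [179.9255, -0.1343, -86.85], 'force': [0.6931, -0.3507, -4.7618], 'gripper_width': 0.049, 'joints': [29.3006, 22.9639, -9.8976, 0.1043, -57.2646, -26.2072]}
go [0.5794 0.1421 0.04  ] -86.8 -> [-0.0044, -0.0017, 0.3572] [0.0004, -0.0007, -0.0003] dist 0.089
```

View pics/s30.png

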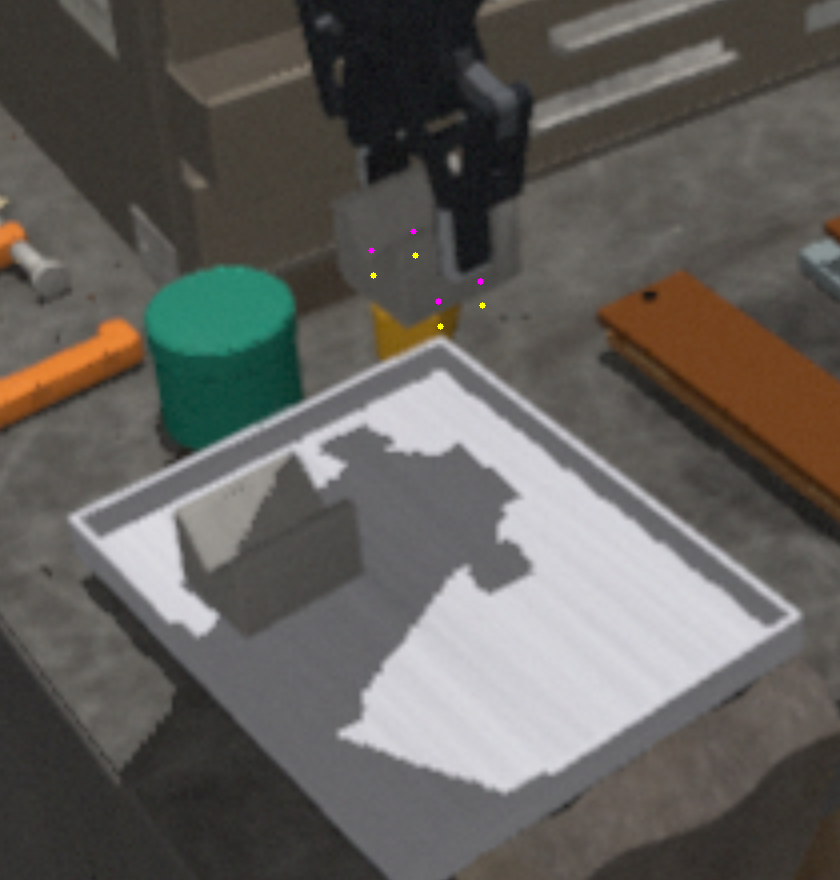

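View pics/t30.png

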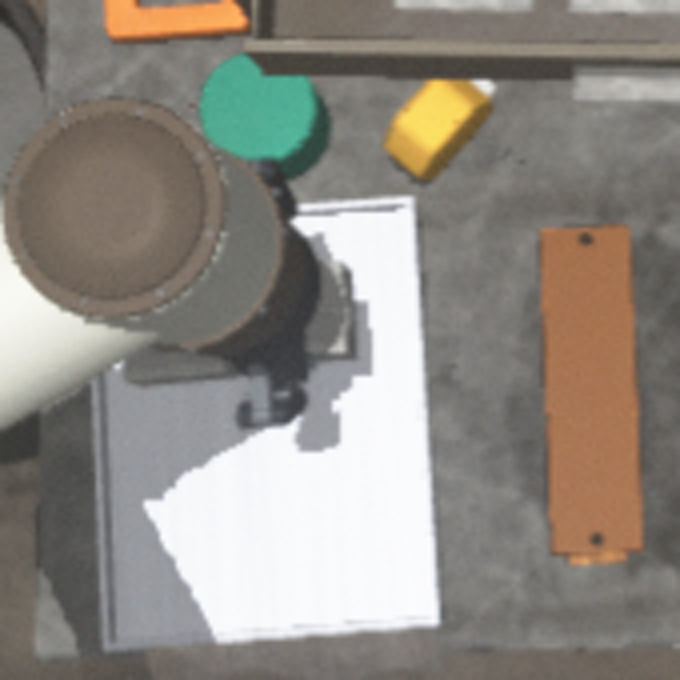

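>>> send_rows(
  rows=[0.3, -0.004, -0.002, 0.13, 0, 0, 0, 0.3, -0.004, -0.002, 0.26, 0, 0, 0, 0.3, -0.004, -0.002, 0.38, 0, 0, 0, 0.3, -0.004, -0.002, 0.45, 0, 0, 0, 0.3, -0.004, -0.002, 0.45, 0, 0, 0],
)

```text
time_s: 23.97
tool_pos: [0.5772, 0.1395, 0.0136]
ee_rot: [179.5, -0.3, -87.0]
force: [-0.6, -0.4, -4.5]
gripper_width: 0.0489
```

Run:
```python
from ov import *
ov("s31",w=.025,crop=(120,200,330,420)); ctrl.camera("top");st(); go([.5794,.1421,.009],-86.8)
```

```text
{'time_s': 24.0667, 'tool_pos': [0.5808, 0.1413, 0.018], 'ee_rot': [-179.9704, -0.1332, -86.8974], 'force': [0.7063, 0.0291, -4.7694], 'gripper_width': 0.0489, 'joints': [29.2543, 30.4651, -16.2602, 0.1934, -43.307, -26.2925]}
go [0.5794 0.1421 0.009 ] -86.8 -> [-0.0036, 0.0054, 0.0359] [-0.0002, -0.0007, -0.0005] dist 0.009
```

View pics/s31.png

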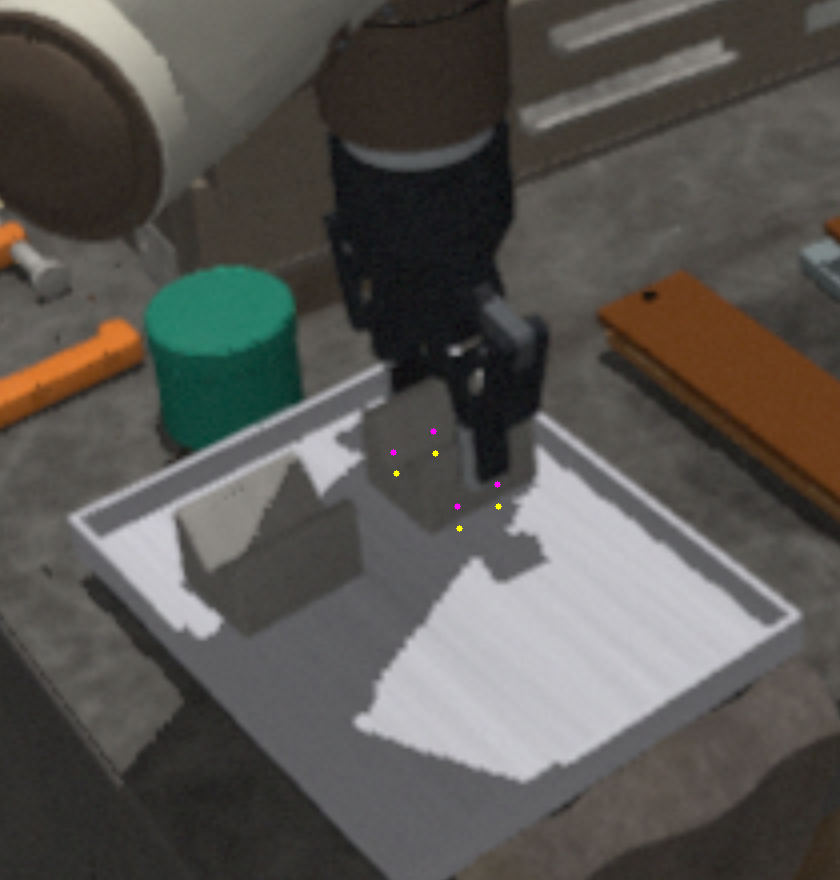

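>>> send_rows(
  rows=[0.3, 0, 0, 0.02, 0, 0, 0, 0.3, 0, 0, 0.032, 0, 0, 0, 0.3, 0, 0, 0.032, 0, 0, 0],
)

```text
time_s: 24.32
tool_pos: [0.5814, 0.1414, 0.011]
ee_rot: [-179.9, -0.1, -86.9]
force: [-0.1, 0.4, -5.3]
gripper_width: 0.0491
```

>>> send_rows(
  rows=[0.3, 0, 0, 0.006, 0, 0, 0, 0.3, 0, 0, 0.006, 0, 0, 0],
)

```text
time_s: 24.48
tool_pos: [0.5818, 0.1415, 0.0102]
ee_rot: [-179.8, -0.0, -86.9]
force: [-0.0, -1.0, -4.5]
gripper_width: 0.049
```

>>> send_rows(
  rows=[0.3, 0, 0, 0.006, 0, 0, 0, 0.3, 0, 0, 0.006, 0, 0, 0, 0.3, 0, 0, 0.006, 0, 0, 0],
)

```text
time_s: 24.73
tool_pos: [0.5821, 0.1417, 0.0089]
ee_rot: [-179.8, -0.0, -86.9]
force: [-0.7, 0.5, -4.5]
gripper_width: 0.0494
```

>>> send_rows(
  rows=[0.3, 0, 0, 0.006, 0, 0, 0, 0.3, 0, 0, 0.006, 0, 0, 0, 0.3, 0, 0, 0.006, 0, 0, 0],
)

```text
time_s: 24.98
tool_pos: [0.5821, 0.1417, 0.0088]
ee_rot: [-179.8, -0.1, -86.9]
force: [-3.2, -0.3, 6.0]
gripper_width: 0.0494
```

Contact. Release and go up.

>>> send_rows(
  rows=[0.75, 0, 0, 0, 0, 0, 0, 0.75, 0, 0, 0, 0, 0, 0, 0.75, 0, 0, 0, 0, 0, 0, 0.8, 0, 0, -0.1, 0, 0, 0, 0.8, 0, 0, -0.25, 0, 0, 0],
)

```text
time_s: 25.4
tool_pos: [0.5793, 0.1406, 0.0681]
ee_rot: [179.8, -0.2, -86.9]
force: [1.0, 1.0, 0.7]
gripper_width: 0.0683
```

>>> send_rows(
  rows=[1, 0, 0, -0.45, 0, 0, 0, 1, 0, 0, -0.45, 0, 0, 0, 1, 0.25, 0, -0.45, 0, 0, 0, 1, 0.6, 0, -0.45, 0, 0, 0.02, 1, 1, 0, -0.45, 0, 0, 0.02],
)

```text
time_s: 25.82
tool_pos: [0.5876, 0.0196, 0.1791]
ee_rot: [-179.9, -0.2, -90.5]
force: [1.3, 0.2, -1.1]
gripper_width: 0.0853
```

Run:
```python
from ov import *
ctrl.camera("side"); st(); go([.5775,-.276,.14],-93.6)
```

```text
{'time_s': 25.8667, 'tool_pos': [0.5866, 0.0128, 0.1783], 'ee_rot': [179.9325, -0.3128, -90.774], 'force': [-0.7863, -1.3132, -0.5914], 'gripper_width': 0.0857, 'joints': [17.213, 19.5846, -7.5697, 0.3105, -63.0069, -18.1284]}
go [ 0.5775 -0.276   0.14  ] -93.6 -> [1.1548, 0.0207, 0.1595] [0.0003, -0.0017, 0.0157] dist 0.291
```

>>> send_rows(
  rows=[1, 0.9, 0.02, 0, 0, -0.002, 0.016, 1, 0.9, 0.02, 0, 0, -0.002, 0.016, 1, 0.9, 0.02, 0, 0, -0.002, 0.016, 1, 0.9, 0.02, 0, 0, -0.002, 0.016, 1, 0.9, 0.02, 0, 0, -0.002, 0.016],
)

```text
time_s: 26.28
tool_pos: [0.5793, -0.1903, 0.1794]
ee_rot: [180.0, 0.0, -93.6]
force: [1.1, -0.5, -0.1]
gripper_width: 0.0855
```

Run:
```python
from ov import *
ctrl.camera("side"); st(); go([.5775,-.276,.12],-93.6)
```

```text
{'time_s': 26.3333, 'tool_pos': [0.5787, -0.1968, 0.1793], 'ee_rot': [179.9648, -0.0993, -93.9806], 'force': [2.0754, -2.2845, 1.4016], 'gripper_width': 0.0857, 'joints': [-3.5693, 21.8149, -3.9303, 0.1099, -64.2908, -0.4591]}
go [ 0.5775 -0.276   0.12  ] -93.6 -> [0.3161, -0.0175, 0.2378] [0.0002, -0.0006, -0.0021] dist 0.099
```

>>> send_rows(
  rows=[1, 0.316, -0.0175, 0, 0, 0, -0.002, 1, 0.316, -0.0175, 0, 0, 0, -0.002, 1, 0.316, -0.0175, 0.23, 0, 0, -0.002, 1, 0.316, -0.0175, 0.23, 0, 0, -0.002, 1, 0.316, -0.0175, 0.23, 0, 0, -0.002],
)

```text
time_s: 26.75
tool_pos: [0.5742, -0.2761, 0.1166]
ee_rot: [179.4, 0.1, -93.8]
force: [-0.6, -0.1, -0.8]
gripper_width: 0.0855
```

Run:
```python
from ov import *
ctrl.camera("side"); ov("s32",crop=(300,130,460,280)); st(); go([.5775,-.276,.027],-93.6)
```

```text
{'time_s': 26.85, 'tool_pos': [0.5777, -0.2763, 0.1219], 'ee_rot': [179.9255, -0.1409, -93.601], 'force': [-0.206, -0.8403, 0.6791], 'gripper_width': 0.0853, 'joints': [-11.0305, 27.2974, -3.8784, 0.1744, -58.8799, 7.3392]}
go [ 0.5775 -0.276   0.027 ] -93.6 -> [-0.002, 0.0004, 0.3794] [0.0004, -0.0008, -0.0] dist 0.095
```

View pics/s32.png

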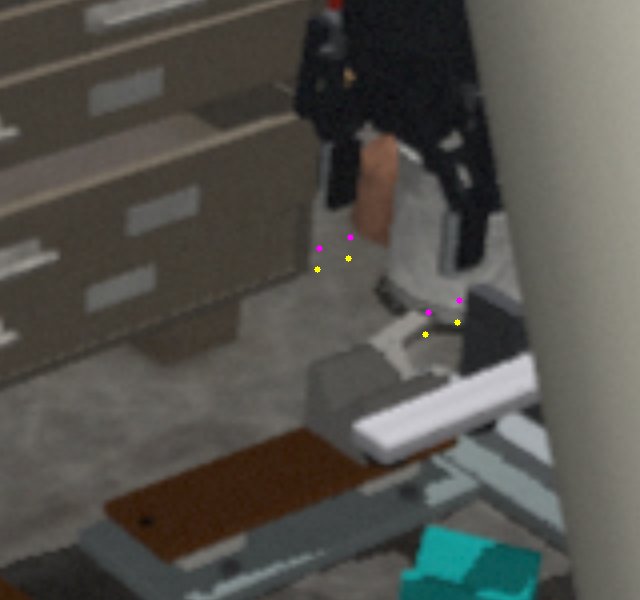

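>>> send_rows(
  rows=[1, 0, 0, 0.12, 0, 0, 0, 1, 0, 0, 0.24, 0, 0, 0, 1, 0, 0, 0.33, 0, 0, 0, 1, 0, 0, 0.38, 0, 0, 0, 1, 0, 0, 0.38, 0, 0, 0],
)

```text
time_s: 27.27
tool_pos: [0.5773, -0.2755, 0.0257]
ee_rot: [179.8, -0.1, -93.5]
force: [-0.1, 0.5, -0.3]
gripper_width: 0.0854
```

>>> send_rows(
  rows=[0.3, 0, 0, 0, 0, 0, 0, 0.3, 0, 0, 0, 0, 0, 0, 0.3, 0, 0, 0, 0, 0, 0, 0.3, 0, 0, 0, 0, 0, 0, 0.3, 0, 0, 0, 0, 0, 0],
)

```text
time_s: 27.68
tool_pos: [0.58, -0.2759, 0.0286]
ee_rot: [-179.8, -0.2, -93.5]
force: [0.6, 2.3, 6.5]
gripper_width: 0.0491
```

Run:
```python
from ov import *
ov("s33",w=.025,crop=(300,130,460,280)); st()
```

```text
{'time_s': 27.7333, 'tool_pos': [0.58, -0.2759, 0.0287], 'ee_rot': [-179.8383, -0.2073, -93.4626], 'force': [0.7473, 2.1132, 6.162], 'gripper_width': 0.0487, 'joints': [-10.9372, 33.0204, -9.1774, 0.2498, -47.6152, 7.3068]}
```

View pics/s33.png

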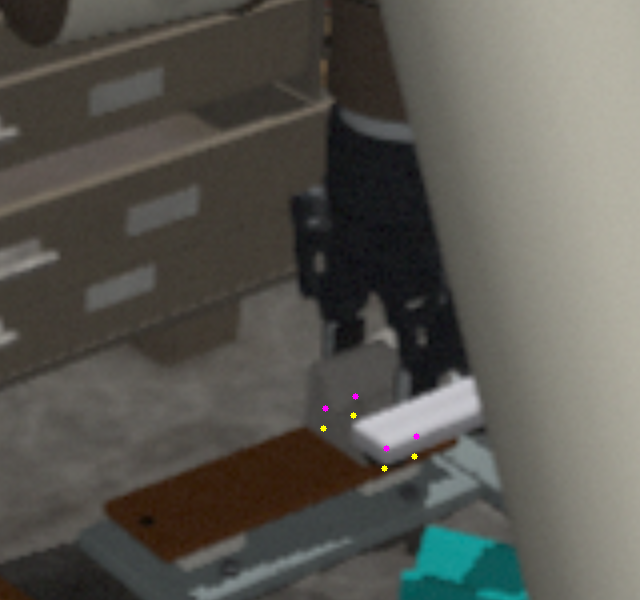

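>>> send_rows(
  rows=[0.3, 0, 0, -0.08, 0, 0, 0, 0.3, 0, 0, -0.22, 0, 0, 0, 0.3, 0, 0, -0.38, 0, 0, 0, 0.3, 0, 0, -0.53, 0, 0, 0, 0.3, 0, 0, -0.58, 0, 0, 0],
)

```text
time_s: 28.15
tool_pos: [0.5816, -0.2763, 0.18]
ee_rot: [-179.3, -0.4, -93.4]
force: [2.0, 0.1, -2.9]
gripper_width: 0.0489
```

Run:
```python
from ov import *
ctrl.camera("side"); t=ctrl.camera("top"); save(t,"t34",(150,170,480,340),2.4); st(); go([.57,-.02,.18],-88)
```

```text
{'time_s': 28.25, 'tool_pos': [0.5807, -0.2755, 0.1768], 'ee_rot': [-179.4999, -0.231, -93.4792], 'force': [1.4092, -0.3277, -5.1151], 'gripper_width': 0.0487, 'joints': [-10.9016, 24.6211, 0.1114, 0.1815, -64.9646, 7.3473]}
go [ 0.57 -0.02  0.18] -88 -> [-1.0175, 0.1045, -0.0177] [-0.0027, -0.0014, -0.0304] dist 0.256
```

View pics/t34.png

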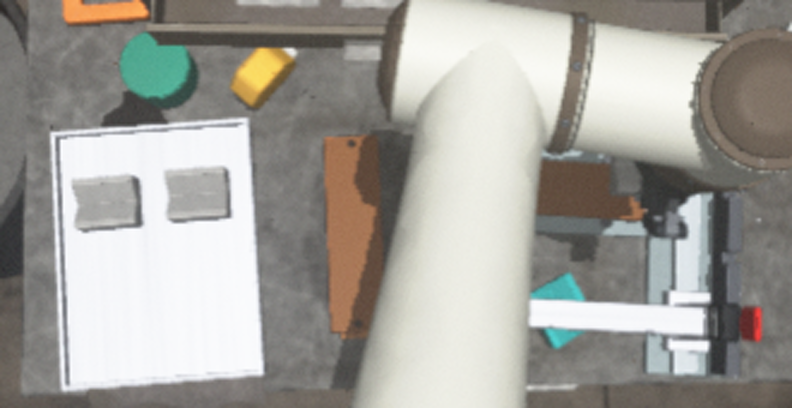

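Two blocks lie side by side in the tray at crop (107,203) and (197,193), and the third is held. Carrying it over.

>>> send_rows(
  rows=[0.3, -1, 0.1, 0, -0.003, 0, -0.03, 0.3, -1, 0.1, 0, -0.003, 0, -0.03, 0.3, -1, 0.1, 0, -0.003, 0, -0.03, 0.3, -1, 0.1, 0, -0.003, 0, -0.03, 0.3, -1, 0.1, 0, -0.003, 0, -0.03],
)

```text
time_s: 28.67
tool_pos: [0.5694, -0.0654, 0.1717]
ee_rot: [179.5, -0.2, -88.2]
force: [1.8, 0.2, -4.7]
gripper_width: 0.0488
```

Run:
```python
from ov import *
st(); go([.4621,.1807,.16],-86.8)
```

```text
{'time_s': 28.6667, 'tool_pos': [0.5694, -0.0654, 0.1717], 'ee_rot': [179.5273, -0.2095, -88.1668], 'force': [1.7995, 0.2305, -4.6509], 'gripper_width': 0.0488, 'joints': [9.7221, 18.8011, -9.6967, 0.1615, -61.9994, -7.9662]}
go [0.4621 0.1807 0.16  ] -86.8 -> [-0.9977, 0.3971, 0.0465] [0.0026, -0.0011, -0.0076] dist 0.269
```

>>> send_rows(
  rows=[0.3, -0.9977, 0.397, 0.04, 0.0026, 0, -0.0076, 0.3, -0.9977, 0.397, 0.04, 0.0026, 0, -0.0076, 0.3, -0.9977, 0.397, 0.04, 0.0026, 0, -0.0076, 0.3, -0.9977, 0.397, 0.04, 0.0026, 0, -0.0076, 0.3, -0.9977, 0.397, 0.04, 0.0026, 0, -0.0076],
)

```text
time_s: 29.08
tool_pos: [0.4843, 0.1235, 0.1617]
ee_rot: [179.6, -0.3, -86.9]
force: [1.8, 0.3, -5.1]
gripper_width: 0.0488
```

Run:
```python
from ov import *
ctrl.camera("side"); st(); go([.4621,.1807,.12],-86.8)
```

```text
{'time_s': 29.1333, 'tool_pos': [0.4821, 0.1292, 0.1614], 'ee_rot': [179.6165, -0.121, -86.5551], 'force': [-4.1883, 1.7616, -5.5654], 'gripper_width': 0.0489, 'joints': [33.6176, 12.3175, -20.417, -0.1043, -57.6579, -30.117]}
go [0.4621 0.1807 0.12  ] -86.8 -> [-0.2108, 0.0662, 0.1655] [0.0021, -0.0007, 0.0014] dist 0.069
```

>>> send_rows(
  rows=[0.3, -0.211, 0.066, 0.05, 0.002, 0, 0, 0.3, -0.211, 0.066, 0.1, 0.002, 0, 0, 0.3, -0.211, 0.066, 0.165, 0.002, 0, 0, 0.3, -0.211, 0.066, 0.165, 0.002, 0, 0],
)

```text
time_s: 29.47
tool_pos: [0.4571, 0.1791, 0.1146]
ee_rot: [179.3, -0.5, -86.5]
force: [-1.6, -1.7, -5.2]
gripper_width: 0.0488
```

Run:
```python
from ov import *
t=ctrl.camera("top"); save(t,"t35",(150,170,320,340),4); ov("s35",w=.025,crop=(120,200,330,420)); st(); go([.4621,.1807,.018],-86.8)
```

```text
{'time_s': 29.5667, 'tool_pos': [0.4606, 0.1795, 0.1182], 'ee_rot': [179.7089, -0.3018, -86.5607], 'force': [0.4418, 0.5422, -3.8288], 'gripper_width': 0.0485, 'joints': [40.1981, 14.6428, -24.516, 0.0867, -51.255, -36.8141]}
go [0.4621 0.1807 0.018 ] -86.8 -> [-0.0065, -0.0083, 0.4007] [0.0016, -0.0017, 0.0013] dist 0.1
```

View pics/s35.png

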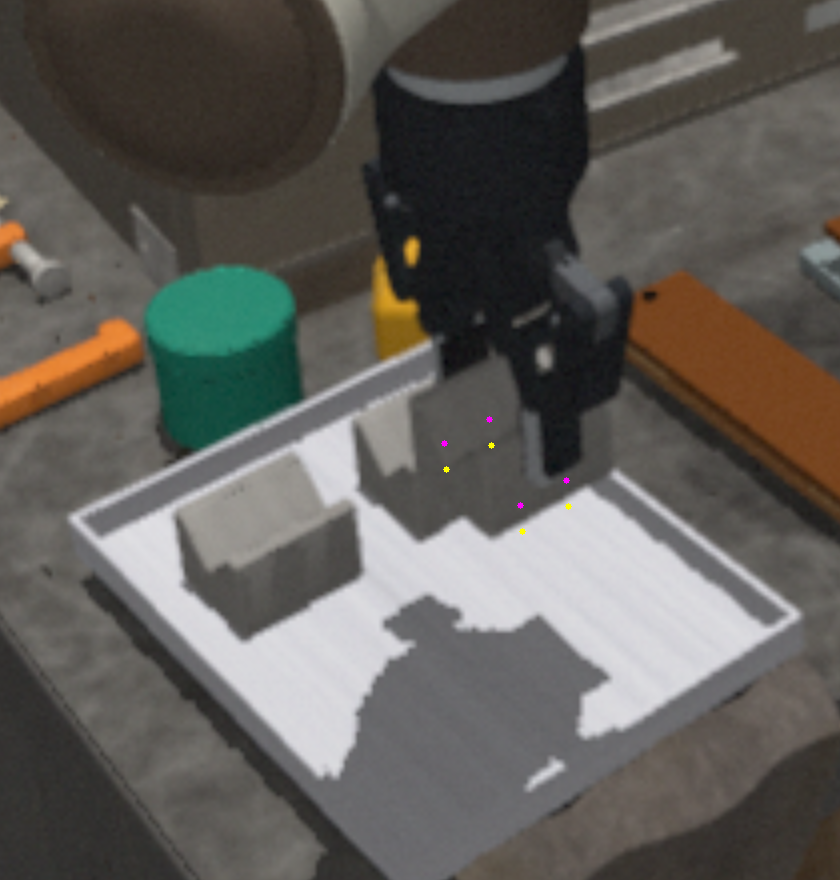

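View pics/t35.png

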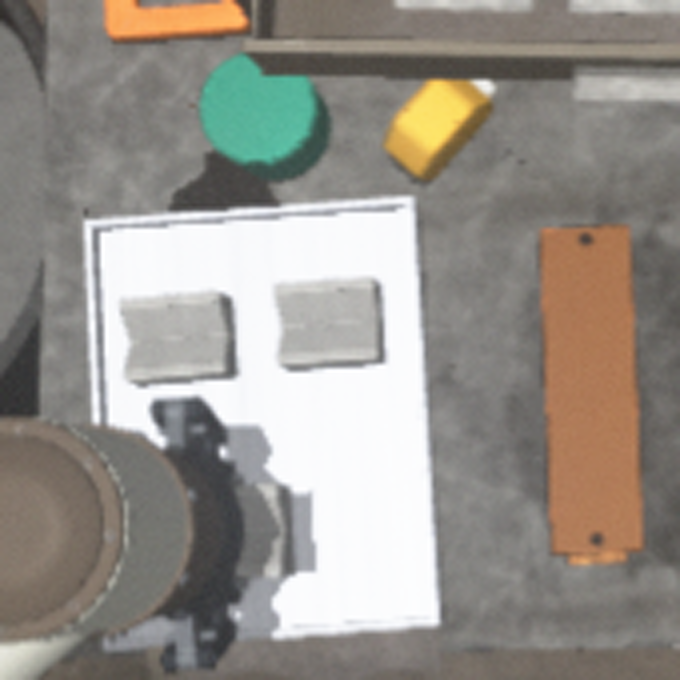

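>>> send_rows(
  rows=[0.3, -0.006, -0.008, 0.12, 0.001, 0, 0, 0.3, -0.006, -0.008, 0.24, 0.001, 0, 0, 0.3, -0.006, -0.008, 0.34, 0.001, 0, 0, 0.3, -0.006, -0.008, 0.4, 0.001, 0, 0, 0.3, -0.006, -0.008, 0.4, 0.001, 0, 0],
)

```text
time_s: 29.98
tool_pos: [0.4604, 0.1781, 0.0155]
ee_rot: [179.5, -0.5, -86.7]
force: [-0.5, -0.9, -4.0]
gripper_width: 0.0491
```

Run:
```python
from ov import *
ctrl.camera("top");ov("s36",w=.025,crop=(120,200,330,420)); st(); go([.4621,.1807,.0107],-86.8)
```

```text
{'time_s': 30.0833, 'tool_pos': [0.463, 0.1802, 0.0187], 'ee_rot': [179.9217, -0.3119, -86.6021], 'force': [0.209, -0.4397, -4.789], 'gripper_width': 0.0485, 'joints': [40.1697, 22.9907, -30.6576, 0.3405, -36.6015, -37.0457]}
go [0.4621 0.1807 0.0107] -86.8 -> [-0.0024, 0.0033, 0.0319] [0.0004, -0.0017, 0.0011] dist 0.008
```

View pics/s36.png

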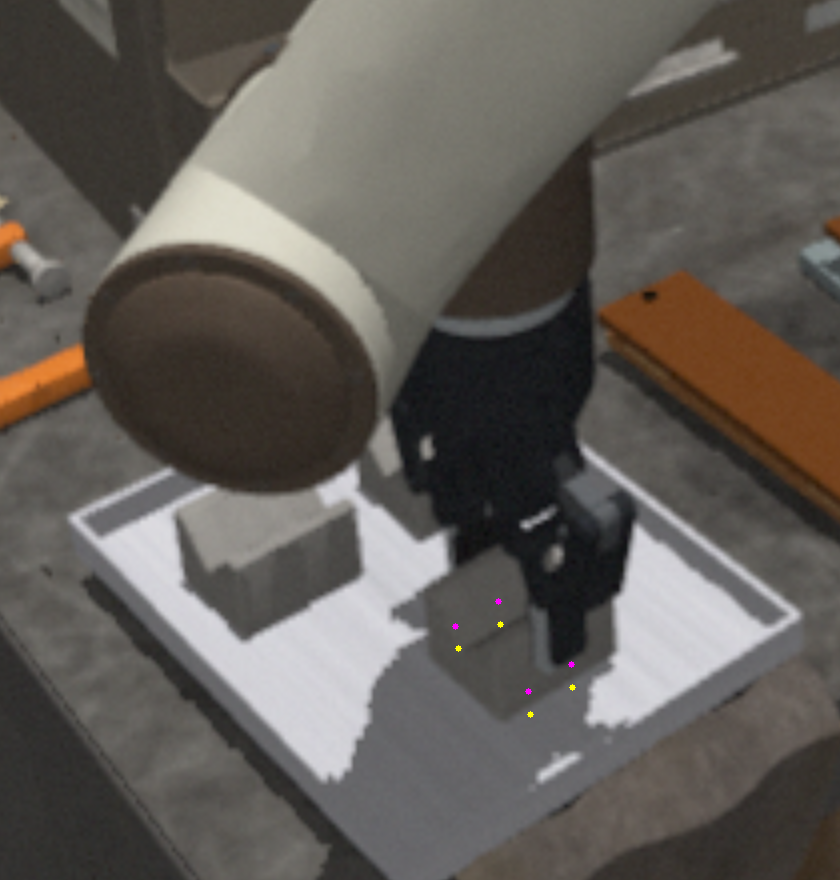

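>>> send_rows(
  rows=[0.3, 0, 0, 0.015, 0, 0, 0, 0.3, 0, 0, 0.028, 0, 0, 0, 0.3, 0, 0, 0.028, 0, 0, 0],
)

```text
time_s: 30.33
tool_pos: [0.4634, 0.1803, 0.0123]
ee_rot: [180.0, -0.3, -86.6]
force: [-0.2, -0.2, -5.3]
gripper_width: 0.0484
```

>>> send_rows(
  rows=[0.3, 0, 0, 0.006, 0, 0, 0, 0.3, 0, 0, 0.006, 0, 0, 0, 0.3, 0, 0, 0.006, 0, 0, 0],
)

```text
time_s: 30.58
tool_pos: [0.4635, 0.1804, 0.0111]
ee_rot: [-180.0, -0.2, -86.6]
force: [-0.4, -0.9, -5.0]
gripper_width: 0.0489
```

>>> send_rows(
  rows=[0.3, 0, 0, 0.006, 0, 0, 0, 0.3, 0, 0, 0.008, 0, 0, 0, 0.3, 0, 0, 0.008, 0, 0, 0],
)

```text
time_s: 30.83
tool_pos: [0.4637, 0.1805, 0.0106]
ee_rot: [-179.9, -0.2, -86.6]
force: [-4.2, -0.5, 6.7]
gripper_width: 0.0485
```

>>> send_rows(
  rows=[0.75, 0, 0, 0, 0, 0, 0, 0.75, 0, 0, 0, 0, 0, 0, 0.75, 0, 0, 0, 0, 0, 0, 0.8, 0, 0, -0.1, 0, 0, 0, 0.8, 0, 0, -0.25, 0, 0, 0],
)

```text
time_s: 31.25
tool_pos: [0.4615, 0.1792, 0.0708]
ee_rot: [179.6, -0.5, -86.6]
force: [1.1, 0.4, 0.3]
gripper_width: 0.068
```

>>> send_rows(
  rows=[1, 0, 0, -0.5, 0, 0, 0, 1, 0, 0, -0.5, 0, 0, 0, 1, 0.2, -0.1, -0.5, 0, 0, 0, 1, 0.6, -0.3, -0.5, 0, 0, 0.02, 1, 1, -0.45, -0.5, 0, 0, 0.02],
)

```text
time_s: 31.67
tool_pos: [0.5208, 0.0781, 0.1913]
ee_rot: [-179.9, -0.4, -90.1]
force: [0.9, 0.8, -1.3]
gripper_width: 0.0853
```

Run:
```python
from ov import *
s=ctrl.camera("side"); t=ctrl.camera("top"); save(s,"s37",(120,180,440,420),2.4);save(t,"t37",(150,170,450,340),2.6); st(); go([.581,-.212,.15],-93.5)
```

```text
{'time_s': 31.7667, 'tool_pos': [0.5208, 0.0741, 0.189], 'ee_rot': [179.8151, -0.5226, -90.5658], 'force': [-0.2079, 0.2064, -1.6599], 'gripper_width': 0.0853, 'joints': [26.0355, 13.3601, -14.8734, 0.4348, -62.1665, -26.8065]}
go [ 0.581 -0.212  0.15 ] -93.5 -> [1.1407, -0.2527, 0.1654] [0.001, -0.0029, 0.0163] dist 0.295
```

View pics/s37.png

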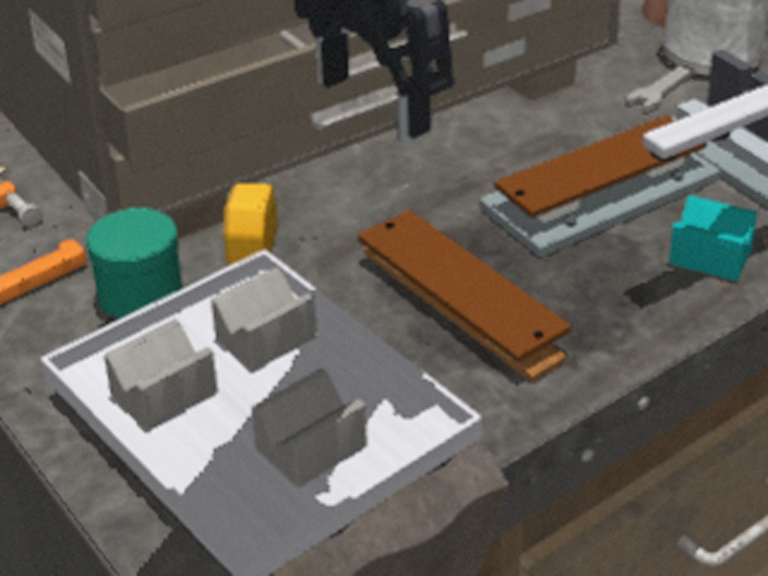

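View pics/t37.png

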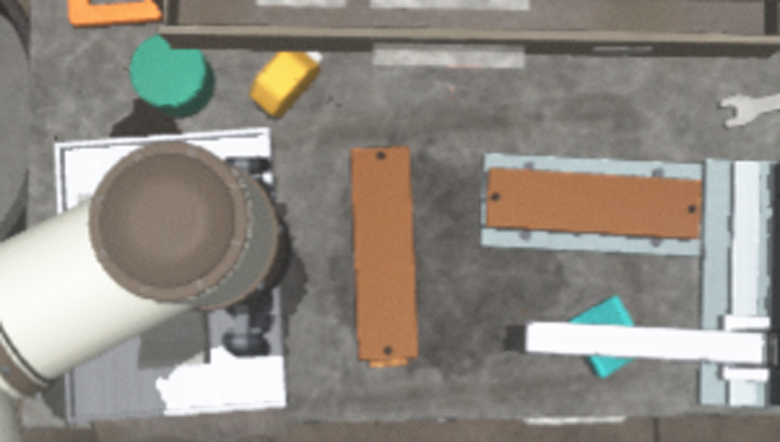

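All three blocks are flat and apart in the tray, and plate_1 is free. Measuring plate_1 and the placed plate_2.

Run:
```python
from ov import *
t=ctrl.camera("top"); T=lambda u,v:(330+u/8,225+v/8)
save(t,"t38",(330,225,430,270),8); save(t,"t38b",(275,215,325,320),6)
T=lambda u,v:(150+u/2.6,170+v/2.6)
for P,z in (([(489,167),(703,180),(700,239),(485,227)],.038),([(351,148),(410,148),(417,357),(358,359)],.028)):
    c=pix2z(t,[T(*p) for p in P],z); d=c[1]-c[0]+c[2]-c[3]; print(c.round(4).tolist(),c.mean(0),np.degrees(np.arctan2(d[1],d[0])),[np.linalg.norm(c[i]-c[(i+1)%4]).round(4) for i in range(4)])
```

```text
[[0.6163, -0.1157, 0.038], [0.6001, -0.316, 0.038], [0.5447, -0.3109, 0.038], [0.5598, -0.1106, 0.038]] [ 0.58025091 -0.2132948   0.038     ] -94.46378372883986 [np.float64(0.201), np.float64(0.0556), np.float64(0.2009), np.float64(0.0567)]
[[0.6384, 0.0144, 0.028], [0.6373, -0.0416, 0.028], [0.4403, -0.0447, 0.028], [0.4395, 0.0103, 0.028]] [ 0.53886137 -0.01538397  0.028     ] -90.16160781775888 [np.float64(0.056), np.float64(0.197), np.float64(0.055), np.float64(0.1989)]
```

View pics/t38.png

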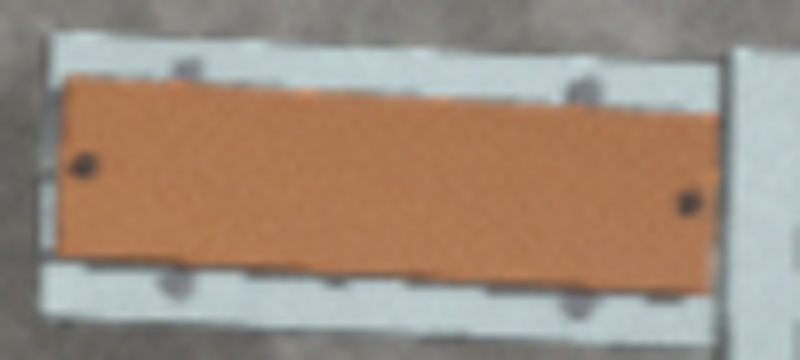

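View pics/t38b.png

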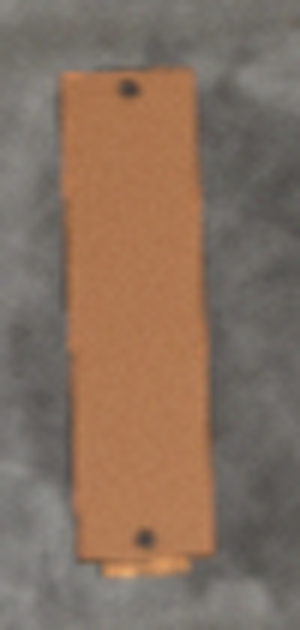

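Run:
```python
from h import *
st(); go([.5805,-.2135,.15],-94.5)
```

```text
{'time_s': 31.8167, 'tool_pos': [0.5196, 0.0757, 0.1882], 'ee_rot': [179.7197, -0.5173, -90.4902], 'force': [-0.5292, 1.2395, -1.0481], 'gripper_width': 0.0856, 'joints': [26.2247, 13.3545, -14.9754, 0.3801, -62.1536, -26.8951]}
go [ 0.5805 -0.2135  0.15  ] -94.5 -> [1.1532, -0.2544, 0.162] [0.0015, -0.0029, 0.0223] dist 0.298
```

>>> send_rows(
  rows=[1, 1, -0.22, 0, 0.0015, -0.003, 0.022, 1, 1, -0.22, 0, 0.0015, -0.003, 0.022, 1, 1, -0.22, 0, 0.0015, -0.003, 0.022, 1, 1, -0.22, 0, 0.0015, -0.003, 0.022, 1, 1, -0.22, 0, 0.0015, -0.003, 0.022],
)

```text
time_s: 32.23
tool_pos: [0.5621, -0.1265, 0.1896]
ee_rot: [180.0, 0.0, -94.3]
force: [1.2, 0.8, -0.0]
gripper_width: 0.0857
```

Run:
```python
from h import *
ctrl.camera("top");st(); go([.5805,-.2135,.1],-94.5)
```

```text
{'time_s': 32.2833, 'tool_pos': [0.5632, -0.1326, 0.1893], 'ee_rot': [-179.9853, -0.1276, -94.653], 'force': [3.3077, -3.1542, 1.297], 'gripper_width': 0.0854, 'joints': [2.8619, 18.242, -7.8251, 0.143, -63.9351, -7.5777]}
go [ 0.5805 -0.2135  0.1   ] -94.5 -> [0.3163, -0.0951, 0.358] [-0.0001, -0.0007, -0.0008] dist 0.122
```

>>> send_rows(
  rows=[1, 0.316, -0.095, 0.05, 0, 0, 0, 1, 0.316, -0.095, 0.15, 0, 0, 0, 1, 0.316, -0.095, 0.27, 0, 0, 0, 1, 0.316, -0.095, 0.36, 0, 0, 0, 1, 0.316, -0.095, 0.36, 0, 0, 0],
)

```text
time_s: 32.7
tool_pos: [0.5762, -0.2125, 0.0928]
ee_rot: [179.3, -0.0, -94.8]
force: [0.2, 0.5, -0.4]
gripper_width: 0.0853
```

Run:
```python
from h import *
ctrl.camera("top");ctrl.camera("top");st(); go([.5805,-.2135,.0],-94.5)
```

```text
{'time_s': 32.8, 'tool_pos': [0.5806, -0.2127, 0.0992], 'ee_rot': [179.9163, -0.1645, -94.5571], 'force': [0.3922, -0.0098, 1.3558], 'gripper_width': 0.0855, 'joints': [-5.0547, 26.6268, -8.73, 0.2023, -54.7257, 0.3805]}
go [ 0.5805 -0.2135  0.    ] -94.5 -> [0.002, -0.0006, 0.3967] [0.0005, -0.0009, -0.0003] dist 0.099
```

>>> send_rows(
  rows=[1, 0.002, 0, 0.12, 0, 0, 0, 1, 0.002, 0, 0.24, 0, 0, 0, 1, 0.002, 0, 0.33, 0, 0, 0, 1, 0.002, 0, 0.37, 0, 0, 0, 1, 0.002, 0, 0.37, 0, 0, 0],
)

```text
time_s: 33.22
tool_pos: [0.5804, -0.2125, 0.0063]
ee_rot: [179.8, -0.2, -94.5]
force: [0.3, -0.7, -0.1]
gripper_width: 0.0854
```

Run:
```python
from ov import *
ctrl.camera("top");ov("s39",crop=(300,150,460,280)); st(); go([.5805,-.2135,.0],-94.5)
```

```text
{'time_s': 33.3167, 'tool_pos': [0.5823, -0.2132, 0.0089], 'ee_rot': [-179.8708, -0.2106, -94.4524], 'force': [-0.3524, 0.0418, 0.7632], 'gripper_width': 0.0853, 'joints': [-5.0628, 32.7612, -13.4585, 0.3031, -43.6492, 0.3915]}
go [ 0.5805 -0.2135  0.    ] -94.5 -> [0.0016, 0.0073, 0.0356] [-0.0007, -0.0012, 0.0003] dist 0.009
```

View pics/s39.png

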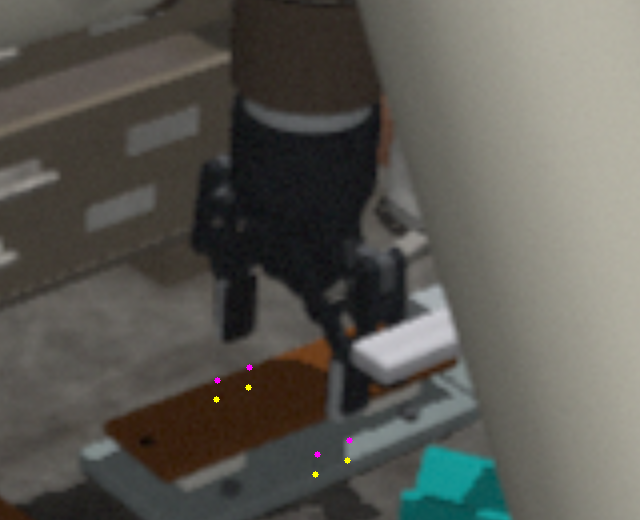

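>>> send_rows(
  rows=[1, 0, 0.007, 0.02, 0, 0, 0, 1, 0, 0.007, 0.036, 0, 0, 0, 1, 0, 0.007, 0.036, 0, 0, 0],
)

```text
time_s: 33.57
tool_pos: [0.5809, -0.213, 0.0005]
ee_rot: [-179.8, -0.2, -94.5]
force: [-0.4, 0.1, -0.4]
gripper_width: 0.0857
```

>>> send_rows(
  rows=[0.4, 0, 0, 0, 0, 0, 0, 0.4, 0, 0, 0, 0, 0, 0, 0.4, 0, 0, 0, 0, 0, 0, 0.4, 0, 0, 0, 0, 0, 0, 0.4, 0, 0, 0, 0, 0, 0],
)

```text
time_s: 33.98
tool_pos: [0.5818, -0.2132, 0.0016]
ee_rot: [-179.7, -0.2, -94.4]
force: [0.1, 0.7, 5.6]
gripper_width: 0.0542
```

Run:
```python
from ov import *
ov("s40",w=.028,crop=(300,150,460,280)); st()
```

```text
{'time_s': 34.0333, 'tool_pos': [0.5818, -0.2132, 0.0016], 'ee_rot': [-179.6893, -0.2303, -94.4289], 'force': [0.3874, 1.2005, 5.4148], 'gripper_width': 0.0538, 'joints': [-5.0592, 33.2029, -14.008, 0.336, -42.4763, 0.3837]}
```

View pics/s40.png

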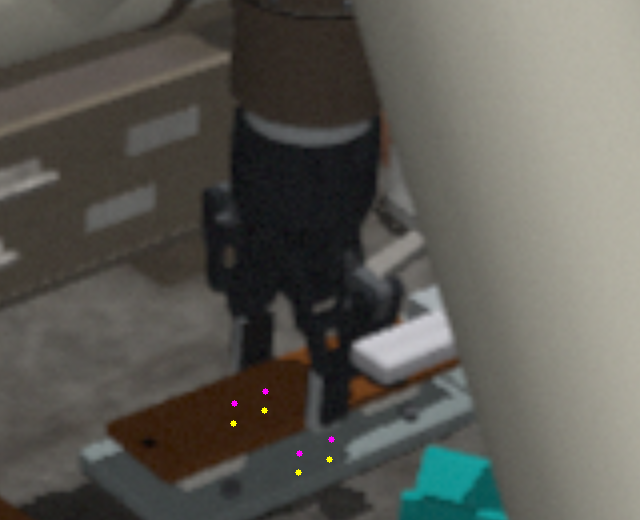

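Gripped (54 mm reading, same as for plate_2). Lifting.

>>> send_rows(
  rows=[0.4, 0, 0, -0.06, 0, 0, 0, 0.4, 0, 0, -0.2, 0, 0, 0, 0.4, 0, 0, -0.36, 0, 0, 0, 0.4, 0, 0, -0.52, 0, 0, 0, 0.4, 0, 0, -0.6, 0, 0, 0],
)

```text
time_s: 34.45
tool_pos: [0.5828, -0.2131, 0.1564]
ee_rot: [-179.3, -0.3, -94.4]
force: [1.6, -0.2, -0.7]
gripper_width: 0.0538
```

Run:
```python
from ov import *
ov("s41",w=.028,crop=(300,110,460,270)); st(); go([.541,-.0153,.16],1.2-180)
save(ctrl.camera("top"),"t41",(150,170,480,340),2.4)
```

```text
{'time_s': 34.5, 'tool_pos': [0.5845, -0.2136, 0.1595], 'ee_rot': [-178.9956, -0.3616, -94.3703], 'force': [1.5196, -0.6932, 2.3629], 'gripper_width': 0.0538, 'joints': [-5.0085, 23.1998, -4.8863, 0.4009, -60.9061, 0.4496]}
go [ 0.541  -0.0153  0.16  ] -178.8 -> [-0.7777, 0.2336, -0.0111] [-0.006, 0.0025, 0.4691] dist 0.203
```

View pics/s41.png

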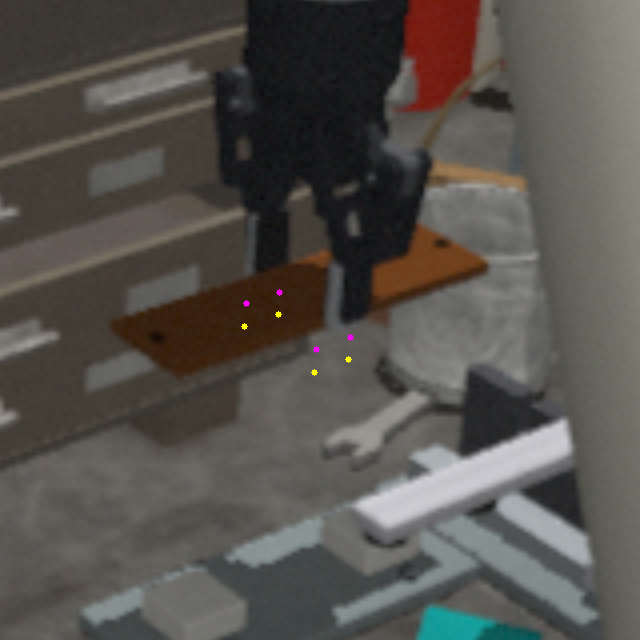

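View pics/t41.png

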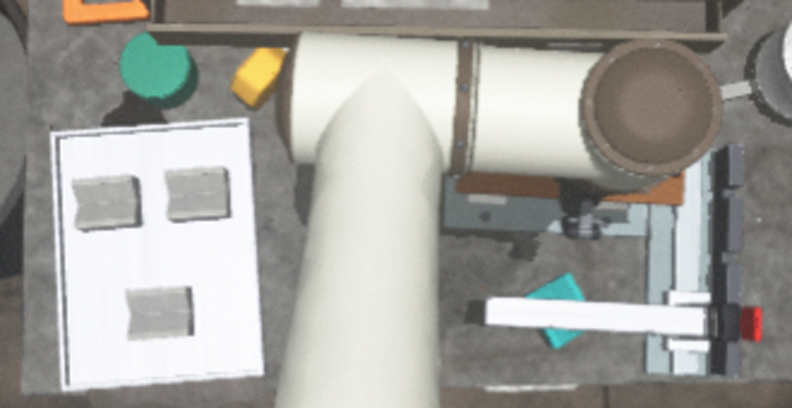

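>>> send_rows(
  rows=[0.4, -0.78, 0.234, -0.06, -0.004, 0, 0.1, 0.4, -0.78, 0.234, -0.06, -0.004, 0, 0.1, 0.4, -0.78, 0.234, -0.06, -0.004, 0, 0.2, 0.4, -0.78, 0.234, -0.06, -0.006, 0.0025, 0.3, 0.4, -0.78, 0.234, -0.06, -0.006, 0.0025, 0.46],
)

```text
time_s: 34.97
tool_pos: [0.5403, -0.0238, 0.1664]
ee_rot: [179.9, -0.3, -127.8]
force: [1.2, 0.2, -0.6]
gripper_width: 0.0545
```

Run:
```python
from ov import *
st(); go([.541,-.0153,.15],1.2-180)
```

```text
{'time_s': 34.9667, 'tool_pos': [0.5403, -0.0238, 0.1664], 'ee_rot': [179.9319, -0.2749, -127.7756], 'force': [1.1936, 0.2284, -0.6122], 'gripper_width': 0.0545, 'joints': [14.7305, 15.9138, -14.726, 0.1313, -59.6198, -52.573]}
go [ 0.541  -0.0153  0.15  ] -178.8 -> [-0.0289, 0.0187, 0.0655] [-0.0003, -0.0016, 0.2835] dist 0.018
```

>>> send_rows(
  rows=[0.4, -0.029, 0.019, 0.03, 0, 0, 0.283, 0.4, -0.029, 0.019, 0.03, 0, 0, 0.283, 0.4, -0.029, 0.019, 0.03, 0, 0, 0.283, 0.4, -0.029, 0.019, 0.03, 0, 0, 0.283, 0.4, -0.029, 0.019, 0.03, 0, 0, 0.283],
)

```text
time_s: 35.38
tool_pos: [0.5394, -0.0151, 0.1566]
ee_rot: [-179.9, -0.4, -163.6]
force: [1.1, 0.2, -0.9]
gripper_width: 0.054
```

Run:
```python
from ov import *
st(); go([.541,-.0153,.13],1.2-180)
```

```text
{'time_s': 35.3833, 'tool_pos': [0.5394, -0.0151, 0.1566], 'ee_rot': [-179.9153, -0.4472, -163.5661], 'force': [1.1475, 0.2299, -0.8978], 'gripper_width': 0.054, 'joints': [15.6839, 16.4287, -15.5344, 0.1062, -58.483, -89.3055]}
go [ 0.541  -0.0153  0.13  ] -178.8 -> [-0.0066, -0.0026, 0.1064] [-0.0008, -0.0024, 0.0846] dist 0.027
```

>>> send_rows(
  rows=[0.4, -0.006, -0.002, 0.05, 0, -0.002, 0.085, 0.4, -0.006, -0.002, 0.08, 0, -0.002, 0.085, 0.4, -0.006, -0.002, 0.1, 0, -0.002, 0.085, 0.4, -0.006, -0.002, 0.1, 0, -0.002, 0.085],
)

```text
time_s: 35.72
tool_pos: [0.5389, -0.0155, 0.1288]
ee_rot: [-179.8, -0.4, -178.8]
force: [-0.7, -0.5, -1.7]
gripper_width: 0.0541
```

Run:
```python
from ov import *
ctrl.camera("side");t=ctrl.camera("top"); save(t,"t42",(240,180,360,340),5); ov("s42",w=.028,crop=(230,170,400,350)); st(); go([.541,-.0153,.03],1.2-180)
```

```text
{'time_s': 35.8667, 'tool_pos': [0.5409, -0.0152, 0.1314], 'ee_rot': [-179.8375, -0.0707, -178.7521], 'force': [0.6231, 0.3366, -1.2514], 'gripper_width': 0.0539, 'joints': [15.651, 17.8659, -17.5484, 0.1713, -54.6947, -104.5021]}
go [ 0.541  -0.0153  0.03  ] -178.8 -> [-0.0009, 0.0009, 0.4057] [-0.0009, -0.0004, 0.0003] dist 0.101
```

View pics/t42.png

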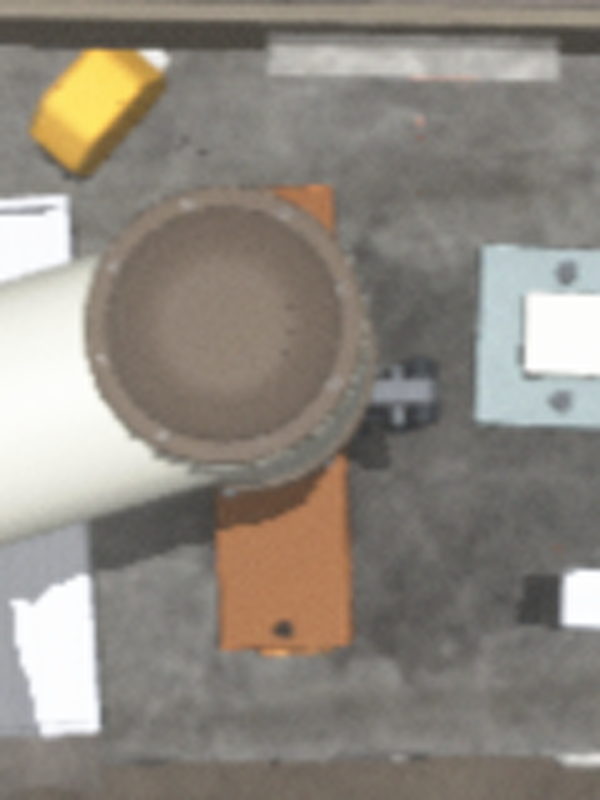

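View pics/s42.png

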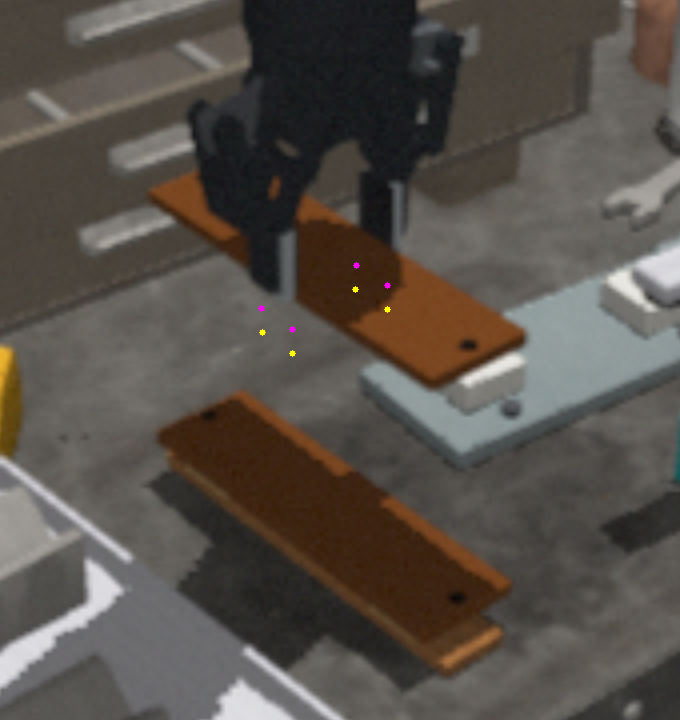

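Run:
```python
from h import *
t=ctrl.camera("top"); T=lambda u,v:(240+u/5,180+v/5)
x=st(); z=x["tool_pos"][2]+.0364
c=pix2z(t,[T(218,650),T(352,648),T(332,186)],z); print(z,c.round(4)); near=(c[0]+c[1])/2; d=c[2]-c[1]; print("len",np.linalg.norm(d),"yaw",np.degrees(np.arctan2(d[1],d[0]))); print("ctr",near+d/2)
```

```text
{'time_s': 35.9167, 'tool_pos': [0.5411, -0.0152, 0.1317], 'ee_rot': [-179.8472, -0.0335, -178.7748], 'force': [0.2195, -0.2037, -1.2621], 'gripper_width': 0.0544, 'joints': [15.6531, 17.8428, -17.53, 0.1711, -54.6979, -104.5269]}
0.16814214260796884 [[ 0.4382  0.0109  0.1681]
 [ 0.4379 -0.0463  0.1681]
 [ 0.6379 -0.0412  0.1681]]
len 0.20009882692055167 yaw 1.4674225198293664
ctr [ 0.5380539  -0.0151369   0.16814214]
```

Plate centre (0.538,-0.015), yaw 1.5°, so it is aligned. Lowering.

>>> send_rows(
  rows=[0.4, 0, 0, 0.12, 0, 0, 0, 0.4, 0, 0, 0.24, 0, 0, 0, 0.4, 0, 0, 0.36, 0, 0, 0, 0.4, 0, 0, 0.47, 0, 0, 0, 0.4, 0, 0, 0.47, 0, 0, 0],
)

```text
time_s: 36.33
tool_pos: [0.537, -0.0163, 0.0096]
ee_rot: [-179.8, -0.6, -178.8]
force: [-1.1, -0.8, -1.4]
gripper_width: 0.054
```

Run:
```python
from ov import *
ctrl.camera("top");ctrl.camera("top");st(); go([.5405,-.0153,.001],1.2-180)
```

```text
{'time_s': 36.4333, 'tool_pos': [0.5413, -0.0156, 0.0144], 'ee_rot': [-179.8068, -0.0729, -178.7036], 'force': [-0.0122, -0.5018, -1.6805], 'gripper_width': 0.054, 'joints': [15.619, 26.6149, -24.6176, 0.2694, -38.8862, -104.5323]}
go [ 0.5405 -0.0153  0.001 ] -178.8 -> [0.0031, 0.0014, 0.0538] [-0.0011, -0.0004, 0.0005] dist 0.013
```

>>> send_rows(
  rows=[0.4, 0.003, 0.001, 0.02, -0.001, 0, 0, 0.4, 0.003, 0.001, 0.035, -0.001, 0, 0, 0.4, 0.003, 0.001, 0.046, -0.001, 0, 0, 0.4, 0.003, 0.001, 0.046, -0.001, 0, 0],
)

```text
time_s: 36.77
tool_pos: [0.5407, -0.0153, 0.0034]
ee_rot: [180.0, -0.0, -178.7]
force: [-0.3, -0.9, -0.9]
gripper_width: 0.0539
```

>>> send_rows(
  rows=[0.4, 0, 0, 0.006, 0, 0, 0, 0.4, 0, 0, 0.01, 0, 0, 0, 0.4, 0, 0, 0.01, 0, 0, 0],
)

```text
time_s: 37.02
tool_pos: [0.5407, -0.0153, 0.001]
ee_rot: [180.0, -0.0, -178.7]
force: [-0.4, -0.1, -1.8]
gripper_width: 0.054
```

>>> send_rows(
  rows=[0.4, 0, 0, 0.006, 0, 0, 0, 0.4, 0, 0, 0.006, 0, 0, 0, 0.4, 0, 0, 0.006, 0, 0, 0],
)

```text
time_s: 37.27
tool_pos: [0.5411, -0.0153, -0.0003]
ee_rot: [180.0, 0.0, -178.7]
force: [0.1, -0.6, -0.2]
gripper_width: 0.0544
```

Run:
```python
from ov import *
ov("s43",w=.028,crop=(230,170,400,350)); st()
```

```text
{'time_s': 37.3167, 'tool_pos': [0.5411, -0.0153, -0.0003], 'ee_rot': [179.9932, 0.0224, -178.6918], 'force': [0.1075, -0.2591, 1.0895], 'gripper_width': 0.0542, 'joints': [15.5508, 27.8642, -25.2793, -0.0019, -36.8331, -104.2411]}
```

View pics/s43.png

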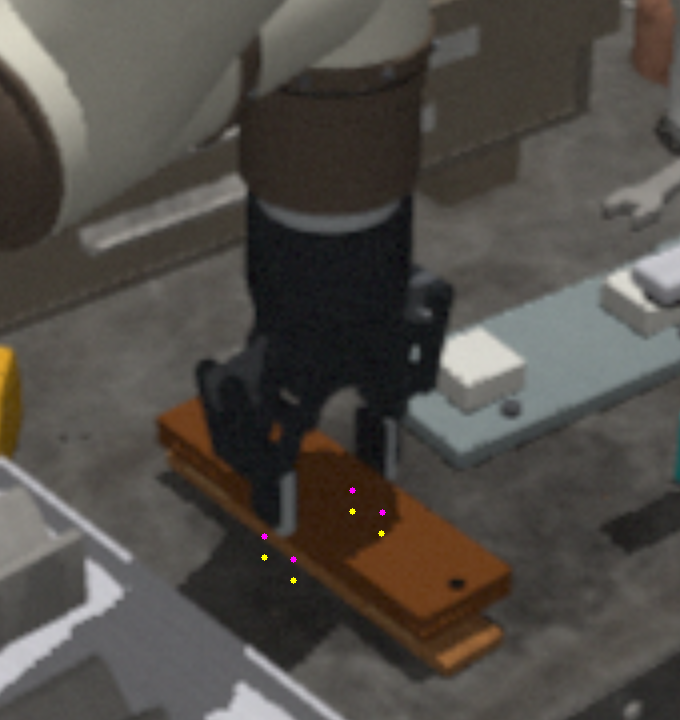

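>>> send_rows(
  rows=[0.85, 0, 0, 0, 0, 0, 0, 0.85, 0, 0, 0, 0, 0, 0, 0.85, 0, 0, -0.02, 0, 0, 0, 0.9, 0, 0, -0.12, 0, 0, 0, 0.9, 0, 0, -0.25, 0, 0, 0],
)

```text
time_s: 37.73
tool_pos: [0.5389, -0.0157, 0.0608]
ee_rot: [-179.9, -0.3, -178.7]
force: [0.9, -0.4, 0.2]
gripper_width: 0.0769
```

>>> send_rows(
  rows=[1, 0, 0, -0.3, 0, 0, 0, 1, 0, 0, -0.6, 0, 0, 0, 1, 0, 0, -0.9, 0, 0, 0, 1, 0, 0, -0.9, 0, 0, 0, 1, 0, 0, -0.9, 0, 0, 0],
)

```text
time_s: 38.15
tool_pos: [0.5395, -0.0157, 0.2734]
ee_rot: [-180.0, -0.3, -178.7]
force: [1.9, 0.1, -0.5]
gripper_width: 0.0857
```

Run:
```python
from ov import *
s=ctrl.camera("side"); t=ctrl.camera("top"); save(s,"s44",(120,180,440,420),2.4);save(t,"t44",(150,170,480,340),2.4); st(); go(J(-.146,.13,.26),176.4)
```

```text
{'time_s': 38.25, 'tool_pos': [0.544, -0.0155, 0.2796], 'ee_rot': [179.9986, 0.6428, -178.6626], 'force': [-0.8586, -0.2159, -0.6457], 'gripper_width': 0.0853, 'joints': [15.5385, 11.2173, -4.2859, 0.1627, -73.8735, -104.2454]}
go [ 0.4415 -0.3502  0.26  ] 176.4 -> [0.4419, -1.3288, 0.0735] [0.0002, 0.0036, 0.0274] dist 0.351
```

View pics/s44.png

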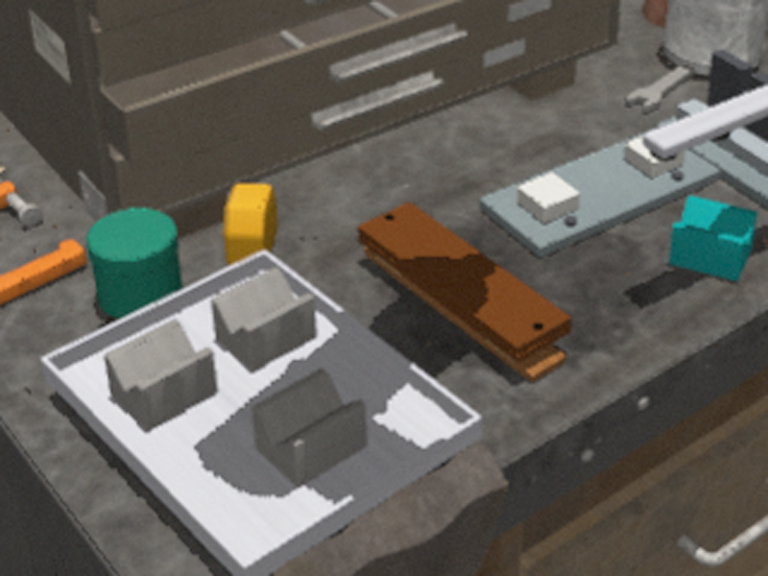

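View pics/t44.png

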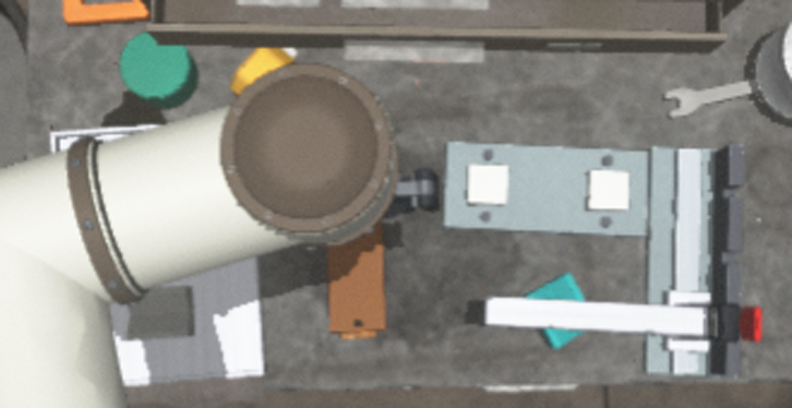

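Step 2 looks complete: three blocks flat in the tray, and both plates piled squarely on the rest. Back to the hold-down grip.

>>> send_rows(
  rows=[1, 0.33, -1, 0.02, 0, 0.0036, 0.02, 1, 0.33, -1, 0.02, 0, 0.0036, 0.02, 1, 0.33, -1, 0.02, 0, 0.0036, 0.02, 1, 0.33, -1, 0.02, 0, 0.0036, 0.02, 1, 0.33, -1, 0.02, 0, 0.0036, 0.02],
)

```text
time_s: 38.67
tool_pos: [0.4813, -0.2171, 0.2734]
ee_rot: [180.0, 0.0, 177.8]
force: [0.9, -0.3, 0.0]
gripper_width: 0.0852
```

Run:
```python
from ov import *
ctrl.camera("side"); st(); go(J(-.146,.13,.255),176.4)
```

```text
{'time_s': 38.7167, 'tool_pos': [0.4791, -0.2225, 0.2735], 'ee_rot': [-179.9032, -0.0616, 177.4234], 'force': [0.0649, -1.6489, 0.4124], 'gripper_width': 0.0855, 'joints': [-7.24, 10.1356, -6.4898, 0.1059, -73.4282, -85.3669]}
go [ 0.4415 -0.3502  0.255 ] 176.4 -> [0.1272, -0.5168, 0.075] [-0.0005, -0.0003, 0.0057] dist 0.134
```

>>> send_rows(
  rows=[1, 0.127, -0.517, 0.07, 0, 0, 0.0057, 1, 0.127, -0.517, 0.07, 0, 0, 0.0057, 1, 0.127, -0.517, 0.07, 0, 0, 0.0057, 1, 0.127, -0.517, 0.07, 0, 0, 0.0057, 1, 0.127, -0.517, 0.07, 0, 0, 0.0057],
)

```text
time_s: 39.13
tool_pos: [0.4397, -0.353, 0.255]
ee_rot: [-179.9, -0.2, 176.1]
force: [0.1, -0.2, 1.0]
gripper_width: 0.0856
```

Run:
```python
from ov import *
ctrl.camera("side"); t=ctrl.camera("top"); save(t,"t45",(380,220,500,330),6); st(); go(J(-.146,.13,.150),176.4)
```

```text
{'time_s': 39.2333, 'tool_pos': [0.4411, -0.3506, 0.2559], 'ee_rot': [-179.9243, -0.0903, 176.2991], 'force': [-0.4697, -0.1698, -0.2425], 'gripper_width': 0.0852, 'joints': [-21.9432, 14.2506, -3.6556, 0.1052, -72.1559, -71.7899]}
go [ 0.4415 -0.3502  0.15  ] 176.4 -> [-0.0023, 0.0023, 0.4236] [-0.0004, -0.0005, -0.0006] dist 0.106
```

View pics/t45.png

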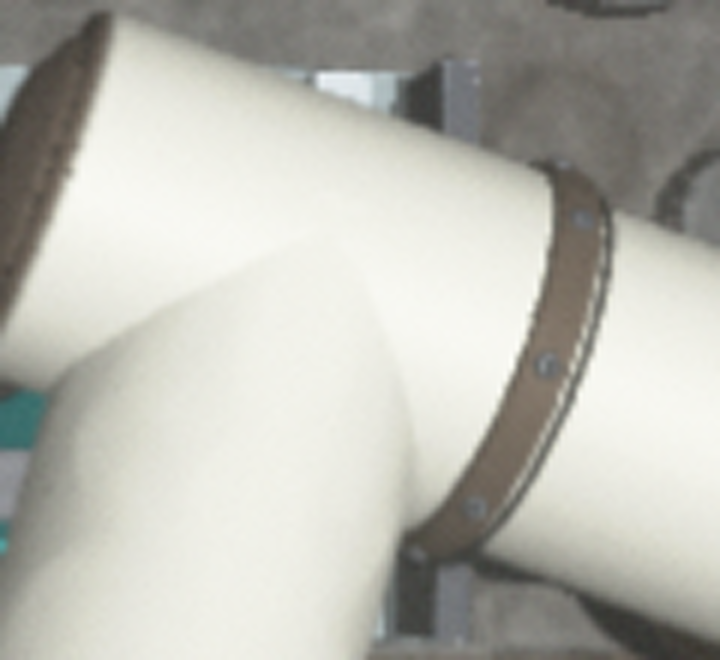

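>>> send_rows(
  rows=[1, -0.002, 0.002, 0.13, 0, 0, 0, 1, -0.002, 0.002, 0.26, 0, 0, 0, 1, -0.002, 0.002, 0.36, 0, 0, 0, 1, -0.002, 0.002, 0.41, 0, 0, 0, 1, -0.002, 0.002, 0.41, 0, 0, 0],
)

```text
time_s: 39.65
tool_pos: [0.4401, -0.3478, 0.1503]
ee_rot: [179.9, -0.4, 176.4]
force: [-0.2, -0.1, 0.4]
gripper_width: 0.0854
```

Run:
```python
from ov import *
ctrl.camera("side"); ctrl.camera("side"); st(); go(J(-.146,.13,.150),176.4)
```

```text
{'time_s': 39.75, 'tool_pos': [0.4423, -0.3496, 0.1541], 'ee_rot': [-179.8853, -0.0621, 176.4145], 'force': [0.118, -0.2625, 0.7863], 'gripper_width': 0.0856, 'joints': [-21.7808, 18.5941, -12.7541, 0.1503, -58.675, -71.8828]}
go [ 0.4415 -0.3502  0.15  ] 176.4 -> [0.0029, -0.0026, 0.0165] [-0.0006, -0.0003, 0.0001] dist 0.004
```

>>> send_rows(
  rows=[0.6, 0.003, -0.003, 0.016, 0, 0, 0, 0.6, 0.003, -0.003, 0.016, 0, 0, 0, 0.3, 0.003, -0.003, 0.016, 0, 0, 0, 0, 0.003, -0.003, 0.016, 0, 0, 0, 0, 0.003, -0.003, 0.016, 0, 0, 0],
)

```text
time_s: 40.17
tool_pos: [0.4424, -0.3509, 0.1525]
ee_rot: [-179.8, 0.1, 176.4]
force: [0.4, 23.2, 23.0]
gripper_width: 0.0259
```

>>> send_rows(
  rows=[0, 0, 0, 0, 0, 0, 0, 0, 0, 0, 0, 0, 0, 0, 0, 0, 0, 0, 0, 0, 0],
)

```text
time_s: 40.42
tool_pos: [0.4425, -0.3501, 0.1528]
ee_rot: [-179.9, 0.1, 176.4]
force: [0.0, 5.4, 2.9]
gripper_width: 0.0242
```

Run:
```python
from ov import *
ctrl.camera("side"); st(); go(J(-.146,.065,.150),176.4)
```

```text
{'time_s': 40.4667, 'tool_pos': [0.4425, -0.3501, 0.1528], 'ee_rot': [-179.8555, 0.0938, 176.411], 'force': [-0.4478, 5.4748, 2.6366], 'gripper_width': 0.0243, 'joints': [-21.8356, 18.6346, -12.903, 0.1267, -58.3282, -71.8199]}
go [ 0.5064 -0.3543  0.15  ] 176.4 -> [-0.2563, -0.0006, 0.0115] [-0.0008, 0.0005, 0.0001] dist 0.064
```

>>> send_rows(
  rows=[0, -0.06, 0, 0, 0, 0, 0, 0, -0.12, 0, 0, 0, 0, 0, 0, -0.18, 0, 0, 0, 0, 0, 0, -0.235, 0, 0, 0, 0, 0, 0, -0.235, 0, 0, 0, 0, 0],
)

```text
time_s: 40.88
tool_pos: [0.5032, -0.3542, 0.1528]
ee_rot: [-179.8, 0.2, 176.5]
force: [1.4, 1.7, 0.4]
gripper_width: 0.024
```

Run:
```python
from ov import *
s=ctrl.camera("side"); t=ctrl.camera("top"); save(s,"s46",(340,100,500,260),4); st(); go(J(-.146,.065,.1525),176.4)
```

```text
{'time_s': 40.9833, 'tool_pos': [0.5021, -0.3541, 0.1528], 'ee_rot': [-179.8072, 0.2147, 176.4291], 'force': [2.6078, 0.3767, -0.5587], 'gripper_width': 0.024, 'joints': [-20.0468, 23.1985, -5.8151, 0.1422, -60.7259, -73.5938]}
go [ 0.5064 -0.3543  0.1525] 176.4 -> [-0.0172, 0.0003, 0.0012] [-0.0011, 0.0012, 0.0002] dist 0.004
```

View pics/s46.png

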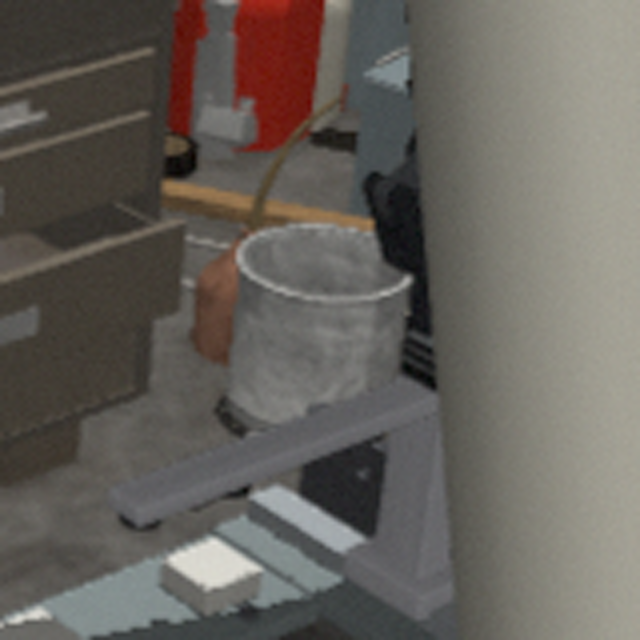

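>>> send_rows(
  rows=[0, -0.0172, 0, 0, 0, 0, 0, 0, -0.0172, 0, 0, 0, 0, 0, 0, -0.0172, 0, 0, 0, 0, 0],
)

```text
time_s: 41.23
tool_pos: [0.5057, -0.3543, 0.1528]
ee_rot: [-179.8, 0.2, 176.4]
force: [-0.4, 0.8, 0.5]
gripper_width: 0.0243
```

Run:
```python
from ov import *
ctrl.camera("side"); ctrl.camera("side"); st(); go(J(-.146,.065,.1525),176.4)
```

```text
{'time_s': 41.3333, 'tool_pos': [0.5057, -0.3543, 0.1528], 'ee_rot': [-179.8177, 0.1738, 176.4154], 'force': [-0.8504, 1.5891, 0.6606], 'gripper_width': 0.0244, 'joints': [-19.9465, 23.5063, -5.3241, 0.1441, -60.9515, -73.7081]}
go [ 0.5064 -0.3543  0.1525] 176.4 -> [-0.0027, 0.0003, 0.0011] [-0.001, 0.001, 0.0001] dist 0.001
```

>>> send_rows(
  rows=[0, -0.004, 0, 0, 0, 0, 0, 0, -0.004, 0, 0, 0, 0, 0, 0.6, -0.004, 0, 0, 0, 0, 0, 0.6, -0.004, 0, 0, 0, 0, 0, 0.6, -0.004, 0, 0, 0, 0, 0],
)

```text
time_s: 41.75
tool_pos: [0.5068, -0.3546, 0.1525]
ee_rot: [-179.8, 0.2, 176.4]
force: [0.4, 0.6, -0.7]
gripper_width: 0.0516
```

>>> send_rows(
  rows=[1, 0, 0, 0, 0, 0, 0, 1, 0, 0, 0, 0, 0, 0, 1, 0, 0, -0.2, 0, 0, 0, 1, 0, 0, -0.45, 0, 0, 0, 1, 0.2, -0.2, -0.45, 0, 0, 0],
)

```text
time_s: 42.17
tool_pos: [0.4831, -0.3792, 0.2579]
ee_rot: [-179.5, 0.8, 176.8]
force: [0.1, -0.9, 1.3]
gripper_width: 0.0853
```

>>> send_rows(
  rows=[1, 0.7, -0.75, 0, 0, 0, 0, 1, 0.7, -0.75, 0, 0, 0, 0, 1, 0.7, -0.75, 0, 0, 0, 0, 1, 0.7, -0.75, 0, 0, 0, 0, 1, 0.7, -0.75, 0, 0, 0, 0],
)

```text
time_s: 42.58
tool_pos: [0.3281, -0.5268, 0.2568]
ee_rot: [-179.5, 0.8, 176.9]
force: [0.8, -0.6, 0.5]
gripper_width: 0.0854
```

Run:
```python
from ov import *
s=ctrl.camera("side"); t=ctrl.camera("top"); save(s,"s47",(120,120,500,420),2);save(t,"t47",(320,215,480,335),5); save(t,"t47b",(150,170,350,340),4); st()
```

```text
{'time_s': 42.6833, 'tool_pos': [0.3254, -0.5291, 0.2565], 'ee_rot': [-179.4528, 0.774, 176.4461], 'force': [0.2428, 0.8066, -0.2756], 'gripper_width': 0.0854, 'joints': [-43.5475, 19.5345, 3.9196, -0.0816, -73.4405, -49.9875]}
```

View pics/s47.png

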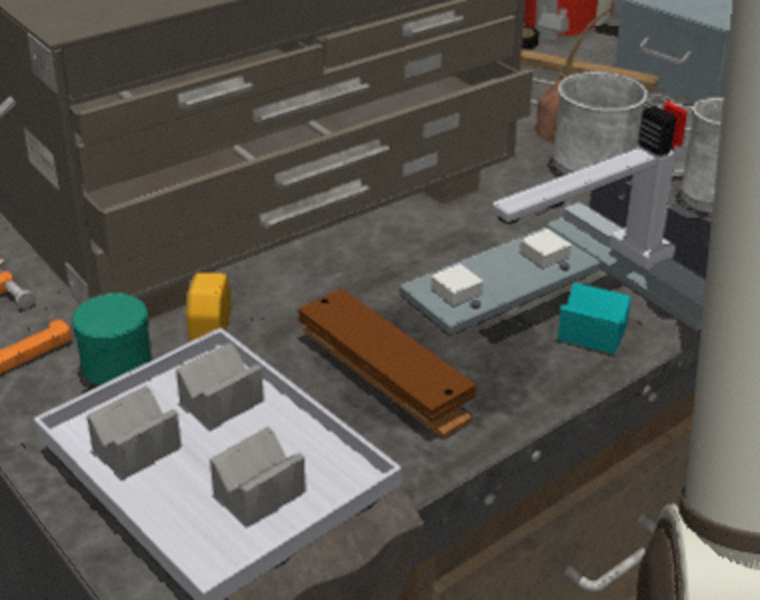

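View pics/t47.png

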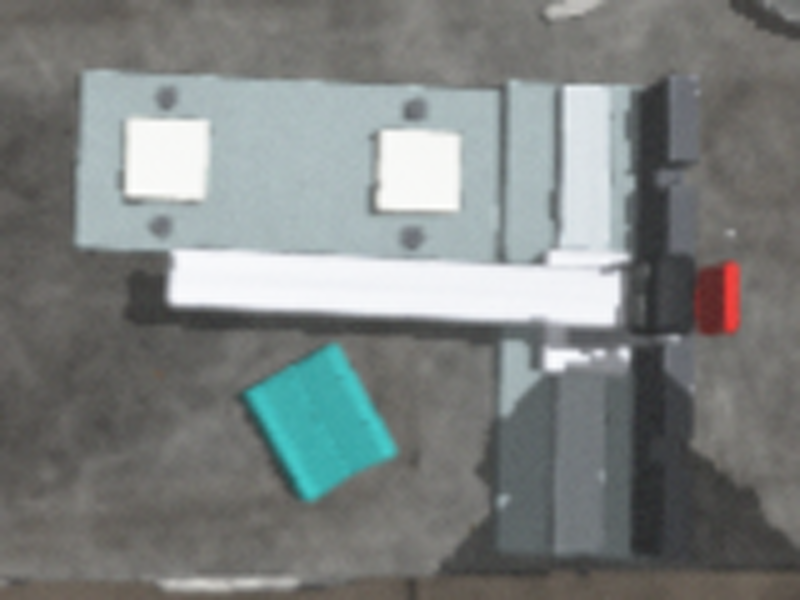

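View pics/t47b.png

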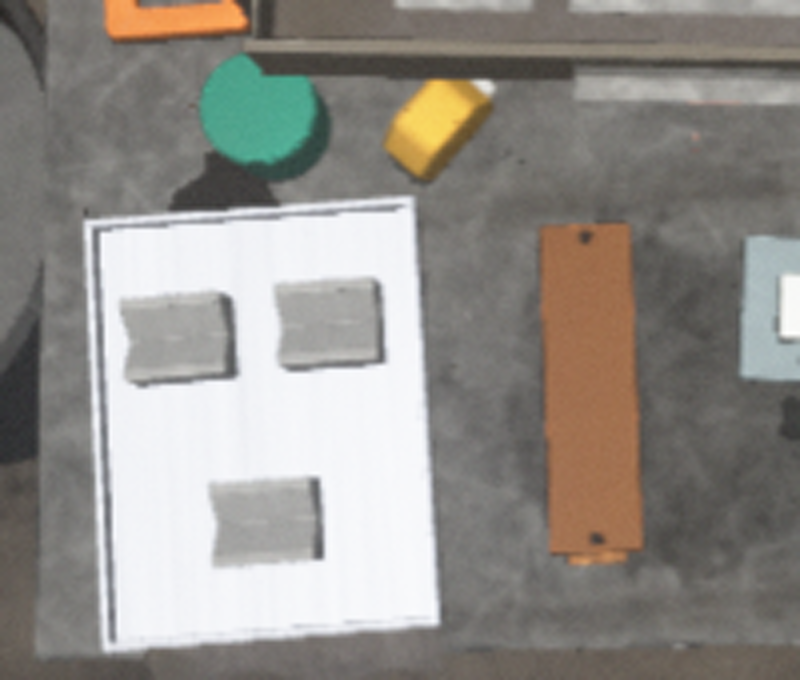

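Run:
```python
from h import *
t=ctrl.camera("top"); s=ctrl.camera("side"); T=lambda u,v:(320+u/5,215+v/5)
a=pix2z(t,[T(172,250),T(168,306),T(741,262),T(739,331)],.15)
c,sn=np.cos(QJ[2]),np.sin(QJ[2]); print(((a-[QJ[0],QJ[1],0])@np.array([[c,-sn,0],[sn,c,0],[0,0,1]]))[:, :2].round(4))
save(t,"z48",(440,260,475,290),16); save(s,"z48s",(430,165,475,205),14)
```

```text
[[ 0.065   0.0519]
 [ 0.0659  0.0765]
 [-0.1838  0.0463]
 [-0.1832  0.0765]]
```

View pics/z48.png

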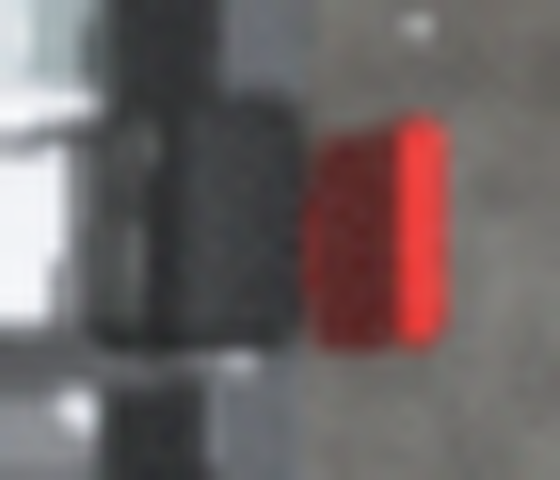

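View pics/z48s.png

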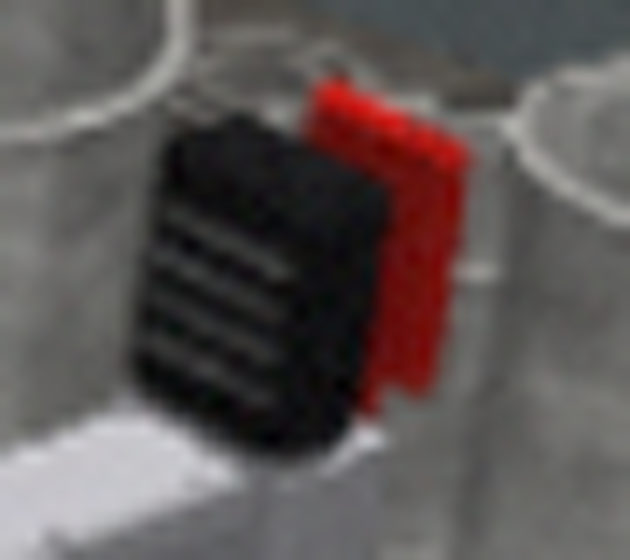

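Tab edge at jig x -0.1835 (same as when out) and carriage moved 65–68 mm from the first notch. It is locked in the middle notch with the robot clear of everything. Handing in.

```bash
python3 -c "
from h import *
print(ctrl.job_done()); st()"
```

```text
the job is handed in; nothing more can be done
None
the job is handed in; nothing more can be done
```

I did the whole job and handed it in at about 43 s of the 210 s allowed; the hand-in reports no verdict.

**What I did**
- I pinched the tab, slid the hold-down to the far notch and let it lock there.
- Only one top-layer block was present, so three V-blocks went flat and apart in the tray.
- Both plates went squarely one on the other on the rest.
- With the tab pressed again, I brought the hold-down back to the middle notch and let go.

**Last checks, from the camera pictures**
- **Hold-down:** the carriage reads 65–68 mm from the first notch, depending on which edge I measure. The tab edge is where it stood at the start, so it is out and locked.
- **Blocks:** all three look flat and separate inside the tray.
- **Plates:** plate_2 measured about 2 mm and under 1° off the rest. plate_1 measured within about 1 mm and 1° of the rest just before I lowered it. I only looked at the finished pile and did not measure it again.
- **Surroundings:** the tape measure, the tin and the turquoise block look unmoved. I saw no tray knock and no loss of grip.

**What disagreed**
- The fingertips appeared about 23 mm higher in the pictures than the reported TCP, at every grasp. I set grasp heights from the pictures and found the placings by contact force.
- The pinched grip read about 24 mm instead of the expected 29 mm, but the tab released properly both times.

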